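# Load the bench shaker and set its selector

### The job

Make the bench shaker ready for a run: first press the red stop button down until it stays down, then stand every blue-capped jar upright on the floor of the tray's pockets, and with the stop still down use the flat screwdriver to turn the slotted selector a quarter turn clockwise, fully to its far stop at the green mark. Put the screwdriver back upright in its stand, fully home, and only then twist the stop button clockwise and let go so that it springs up. Leave the white-capped jar and the amber bottle alone, and turn the selector only with the screwdriver.

Things in the scene. Friction and masses are not known exactly. Their poses are not given: they have to be found in the camera images.
- tray_center (a point): middle of the shaker's aluminium tray (158 mm square) at the level of its pocket floors, 42 mm above the bench. 2 x 2 square pockets, each 73 mm wide inside, centres at (+-38.5, +-38.5) mm in this frame; walls and dividers 4 mm thick rise 26 mm above the floors. x points to the machine's back, y to its tray end
- shaker: the bench shaker, a fixed low machine 200 mm (x, front to back) by 330 mm (y); origin under its middle, x to its back, y to its tray end. The tray's middle is at y = +80 mm. The -y half is a raised panel 50 mm above the bench with the red stop button at (-45, -85) mm and the slotted selector at (45, -85) mm
- stop_top (a point): centre of the top of the red mushroom stop button, 40 mm across and 22 mm tall, on a narrow black collar (28 mm across, top 64 mm above the bench); the top is 99 mm above the bench when up, about 92 mm when latched down. It is pressed straight down and turned about its vertical axis; its limits are 13 mm of travel and 63 degrees of turn
- stop (a joint): how far the mushroom button is down (m): 0 = up, range 0 to 0.013. Spring return, 3 N at the top to about 9 N at the bottom. Pushed down past about 0.0105 and let go it stays latched at about 0.007; it springs up again by itself when the head is twisted clockwise enough and let go
- stop_knob (a joint): twist of the mushroom head (rad), 0 to 1.1, growing clockwise seen from above; a weak spring brings it back to 0 when let go. The latch lets go beyond about 0.7 rad (turn it 0.8 to 1.0 rad); a gripper that still holds the head keeps it down until it opens
- slot_mouth (a point): centre of the selector's slot at the top face of its round steel head (38 mm across, 68.5 mm above the bench). x runs along the slot. The slot is 5 mm wide (chamfered to 9 mm at the mouth), 22 mm long, 9 mm deep. An orange tip marks one end of the slot (-x of this frame)
- selector (a joint): angle of the slotted selector (rad): near 0 at the start (orange tip towards the stop button), pi/2 at its far stop, a quarter turn clockwise seen from above (orange tip at the green mark, towards the tray). Stays where it is left; friction 0.05 N m. The blade has play in the slot, so the tool must go 0.15 to 0.25 rad past a quarter turn
- slot_head: the slotted steel head itself; same axes as slot_mouth; origin 13 mm below it on the axis
- driver_grip (a point): flat screwdriver with a blue square handle, 26 x 26 mm and 72 mm long, 120 g, standing upright, blade down, in its stand. This point is the middle of the handle; z points along the tool away from the blade, x along the blade's width (a pair of the handle's sides faces x, the other y). The blade tip is 114 mm below this point
- driver_tip (a point): the end of the screwdriver's blade, 12 mm wide (along x) and 3 mm thick (along y) over the last 14 mm; above it the shaft is round, 8 mm across, and the handle begins 78 mm above this point
- driver: the whole screwdriver; origin at the blade's end
- stand_seat (a point): the screwdriver's stand, fixed: a black plate 76 mm square on clear sides, with a square hole 18 mm wide; this point is the middle of the hole at the plate's top, 90 mm above the bench. The screwdriver hangs through the hole with the underside of its handle resting on the plate (any turn about the vertical will do)
- jar0_mid (a point): closed white sample jar, 44 mm across, 62 mm tall, 90 g, with a BLUE cap (44 mm across, the top 20 mm); this point is on its axis half-way up (31 mm above its underside), z up along its axis. Two to four of the four blue-capped jars are present
- jar1_mid (a point): closed white sample jar, 44 mm across, 62 mm tall, 90 g, with a BLUE cap (44 mm across, the top 20 mm); this point is on its axis half-way up (31 mm above its underside), z up along its axis. Two to four of the four blue-capped jars are present
- jar2_mid (a point): closed white sample jar, 44 mm across, 62 mm tall, 90 g, with a BLUE cap (44 mm across, the top 20 mm); this point is on its axis half-way up (31 mm above its underside), z up along its axis. Two to four of the four blue-capped jars are present
- jar3_mid (a point): closed white sample jar, 44 mm across, 62 mm tall, 90 g, with a BLUE cap (44 mm across, the top 20 mm); this point is on its axis half-way up (31 mm above its underside), z up along its axis. Two to four of the four blue-capped jars are present
- white_jar_mid (a point): a jar of the same size with a WHITE cap, not part of the batch: leave it; the point is half-way up on its axis
- amber_mid (a point): amber glass bottle with a black cap, 44 mm across, 85 mm tall: leave it; the point is 40 mm above its underside
Things that resemble listed ones, but are neither listed nor needed, are in the scene too. Leave any pink look-alike of the part that bears jar2_mid alone. Leave any turquoise look-alike of the part that bears jar3_mid alone.

How it is judged:
By the outcome, as a careful person would: the job done as asked, in the order asked, and still so for the second after the job is handed in, with the robot touching nothing.
Of jar0, jar1, jar2, jar3 only 2 to 4 are there at a start; the rules pass over those that are not, and their reading is None.
At some moment in a run one of jar0, jar1, jar2, jar3 may be knocked a few centimetres aside while the robot is not near it.
It also fails if it takes over 208 s, if anything falls off the work surface, if the arm or the gripper's body presses on something with over 40 N, if the wrist force passes 120 N, or if a joint passes its speed limit or range.

### The arm

A 7-joint arm with a two-finger parallel gripper is mounted at the origin on the work surface. World frame = base frame: x ahead of the robot, y to its left, z up, the work surface at z = 0. Lengths are in m, angles in degrees, forces in N, time in s.
With the tool pointing down it reaches from about 0.425 to 0.875 m from the base axis. Payload 4.7 kg.
Tool frame: the origin (TCP) lies at the very end of the fingers, on their centre line; the grasp point (between the pads) lies env.tcp_to_grasp behind it (env.tcp_to_grasp is the distance from the TCP to the grasp point, in m); z points along the fingers, x is the direction in which the jaws open and shut, and the axes are right-handed (so a half turn about z gives the same grasp; the last joint's range is limited). The gripper opens to 87 mm and grips with 3 to 60 N. Pads are 19 mm wide; open, the fingers measure 117 mm over their backs; the gripper's body (75 mm by 190 mm) begins 51 mm behind the grasp point.
Start: joints at [-70.697, 18.392, -4.016, 83.108, 1.295, 78.541, -3.26], TCP at [0.206, 0.616, 0.196] pointing down, gripper open.
Joint ranges: [-163.93, 163.93], [-17.29, 119.83], [-79.2, 71.16], [3.27, 140.29], [-89.18, 269.18], [5.43, 117.66], [-154.24, 154.24]. Speed limits (degrees/s): [147.25, 147.25, 180, 180, 180, 180, 180].

### API

Orientations are given as [roll, pitch, yaw] about the fixed x, y, z axes, in that order (R = Rz(yaw) Ry(pitch) Rx(roll)).
In Python, from cell import env gives the robot as it stands. The module is installed in compiled form; this text tells all that it offers.
- The arm moves only by the tool send_rows, never from a script. Its argument "steps" is a list of rows, each a list of 3 entries, a list of its own where there are three numbers: the shift along the tool's x, y, z in m, then the turn, a rotation vector about the tool's x, y, z in rad, then the finger opening in m, from 0 to 0.087. A call has exactly 5 rows; each row is the pose to reach, as a shift and turn from the pose commanded when the call began, along the tool's axes at that moment; what a row does not reach only later rows make up. A row lasts 1/12 s, in which the tool goes at most 41.7 mm and 7.16 degrees, less where a joint would pass 70% of its speed; a pose out of reach is approached as far as the arm can. A call with a gripper value outside its range is refused whole. The fingers move at their own pace and stop on an object; "grip_force" is the grip in N (left out, the last holds). Time passes only in rows, so rows that repeat a pose let the fingers close, or fill a call up. It gives the time, the measured TCP pose, the force and the opening at its end, in the units of the state.
- env.get_obs(): the state, without advancing time (a new reading comes with each control period).
- env.read_camera(name): name is "scene" or "top" or "wrist"; returns a dict with "pixels" (400x640x3 uint8, red, green, blue), "fx", "fy", "cx", "cy" (pixels), "position" and "rotation" of the camera in the world. Camera axes: x right, y up, looking along -z (the intrinsics and any distortion apply to the point x, -y, -z); pixel columns grow to the right and rows downward; lengths in m; the calibration is good to about 2 mm. A picture is of the moment at which its call begins. There is no depth.
- env.sign_off(): hands the job in, once; it reports no verdict.
The state is a dict: "time_s": time; "qpos": joint angles; "joint_velocities": joint speeds; "effort": joint torques, N m; "tool_pos": TCP position; "tool_rot": TCP orientation; "force": force on the tool from outside, world axes, zero at the start; "wrist_torque": the same for the moment, N m; "grip_width": finger opening in m.
Only numpy, scipy, OpenCV 4.12 (cv2) and the standard library are available. Lean on these libraries where they do the work, as an engineer would, in place of code of your own. Each camera call takes 0.05 s, during which the arm holds its last target.

## Working session

There is one attempt and no reset: what is moved stays moved. The work goes in short steps, Python scripts to look and compute and a tool call to move; the robot and the scene stay as the last step left them, time stands still between calls to the robot, and variables do not carry over. Pictures are saved under pics/ and viewed, and the job is handed in when it is done.

Besides the shell and the picture viewer there is one more tool, called after "Request:" by a JSON object that holds its "fn" and its "kwargs". send_rows: Moves the arm, as the interface text tells. Its arguments: {"type":"object","properties":{"steps":{"type":"array"},"grip_force":{"type":"number"}},"required":["steps"]}

```bash
ls; mkdir -p pics; python3 - <<'E'
from cell import env
import cv2
print(env.get_obs(), env.tcp_to_grasp)
for n in ["scene","top","wrist"]:
    c=env.read_camera(n)
    print(n,{k:c[k] for k in c if k!='pixels'})
    cv2.imwrite(f"pics/{n}0.png",c["pixels"][:,:,::-1])
E
```

```text
pics
{'time_s': 0.0, 'qpos': array([-70.69657326,  18.43694813,  -4.01652147,  83.17503414,
         1.29617514,  78.53782187,  -3.25896869]), 'joint_velocities': array([ 0.07946362, -0.05616306,  0.01510378, -0.02785968, -0.03422876,
       -0.00822767,  0.02599619]), 'effort': array([ 6.22322859e-04, -4.91285205e+01, -4.03271439e-01, -3.12521839e+01,
       -6.38020132e-02,  4.38769755e-02,  1.85271902e-04]), 'tool_pos': array([0.20606193, 0.61585611, 0.19448444]), 'tool_rot': array([1.79993534e+02, 1.04495585e-01, 7.15085251e+01]), 'force': array([-0.15591566,  0.17638011, -0.3358692 ]), 'wrist_torque': array([0.06566035, 0.03594284, 0.0147374 ]), 'grip_width': 0.08711132238066047} 0.0187
scene {'fx': 452.78336001078145, 'fy': 452.78336001078145, 'cx': 319.7768145795503, 'cy': 199.9310319458798, 'position': array([ 0.82644807, -0.49091209,  1.07256717]), 'rotation': array([32.38614386, -0.26628781, 34.15336394])}
top {'fx': 447.2166537153969, 'fy': 447.2166537153969, 'cx': 319.1560093149754, 'cy': 200.26962300910762, 'position': array([0.36435795, 0.03911799, 1.49858726]), 'rotation': array([  5.82439011,  -1.29594041, -90.33895534])}
wrist {'fx': 320.89787179981107, 'fy': 320.89787179981107, 'cx': 317.74333122552605, 'cy': 199.04509917544377, 'position': array([0.12834303, 0.64196157, 0.38385243]), 'rotation': array([-17.13110431,   0.09543504,  71.47186934])}
```

View pics/scene0.png

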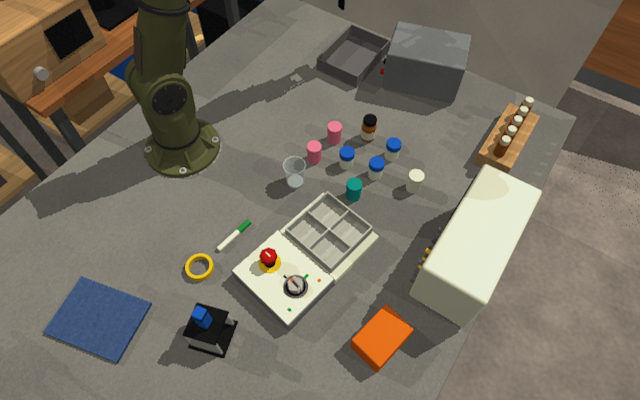

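View pics/top0.png

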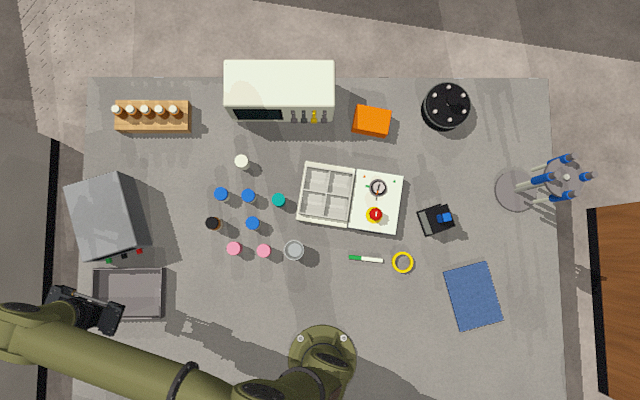

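View pics/wrist0.png

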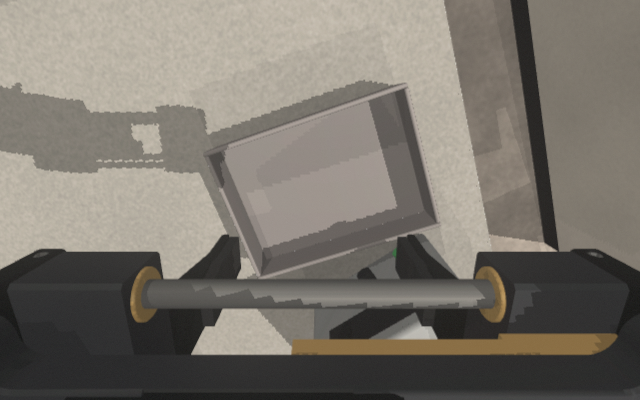

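```bash
cat > h.py <<'E'
from cell import env
import numpy as np, cv2
from scipy.spatial.transform import Rotation as Ro
def cam(n): return env.read_camera(n)
def R(c): return Ro.from_euler('xyz',c['rotation'],degrees=True).as_matrix()
def ray(c,u,v):
    d=np.array([(u-c['cx'])/c['fx'],-(v-c['cy'])/c['fy'],-1.0]); return c['position'],R(c)@d
def plane(c,u,v,z):
    p,d=ray(c,u,v); return p+d*(z-p[2])/d[2]
def proj(c,P):
    q=R(c).T@(np.asarray(P)-c['position']); return np.array([c['cx']+c['fx']*q[0]/-q[2], c['cy']-c['fy']*q[1]/-q[2]])
def tri(c1,uv1,c2,uv2):
    p,d=ray(c1,*uv1);q,e=ray(c2,*uv2)
    A=np.stack([d,-e],1);s=np.linalg.lstsq(A,q-p,rcond=None)[0]
    a=p+d*s[0];b=q+e*s[1];return (a+b)/2,np.linalg.norm(a-b)
def mask(c,lo,hi):
    hsv=cv2.cvtColor(c['pixels'],cv2.COLOR_RGB2HSV)
    return cv2.inRange(hsv,np.array(lo),np.array(hi))
def blobs(m,amin=15):
    n,l,s,ce=cv2.connectedComponentsWithStats(m)
    return [(ce[i].round(1).tolist(),int(s[i,4]),s[i,:4].tolist()) for i in range(1,n) if s[i,4]>=amin]
def save(name,im,box=None,k=1):
    if box: x0,y0,x1,y1=box; im=im[y0:y1,x0:x1]
    im=cv2.resize(im,None,fx=k,fy=k,interpolation=cv2.INTER_CUBIC)
    cv2.imwrite('pics/'+name+'.png',im[:,:,::-1])
E
python3 - <<'E'
from h import *
t=cam('top');s=cam('scene')
for n,c in (('top',t),('scene',s)):
    print(n,'blue',blobs(mask(c,(105,150,60),(120,255,255))))
    print(n,'red',blobs(mask(c,(0,180,80),(5,255,255)))+blobs(mask(c,(175,180,80),(180,255,255))))
    print(n,'teal',blobs(mask(c,(80,120,60),(95,255,255))))
save('top1',t['pixels'],(195,140,465,270),2.9)
save('scene1',s['pixels'],(170,90,440,370),2.1)
E
```

```text
top blue [([563.4, 158.7], 51, [558, 154, 13, 9]), ([540.5, 178.5], 135, [531, 172, 22, 12]), ([582.6, 176.5], 51, [579, 172, 10, 9]), ([220.4, 193.2], 135, [214, 187, 14, 13]), ([247.7, 194.9], 133, [242, 189, 13, 13]), ([559.5, 196.8], 112, [549, 191, 23, 11]), ([443.7, 217.2], 129, [436, 212, 16, 11]), ([252.0, 222.5], 131, [246, 217, 13, 12])]
top red [([375.5, 213.7], 76, [370, 208, 12, 12]), ([138.7, 250.8], 23, [136, 249, 6, 5])]
top teal [([278.1, 199.3], 144, [272, 193, 13, 14])]
scene blue [([121.0, 68.2], 198, [110, 55, 24, 26]), ([393.4, 144.4], 170, [387, 138, 14, 14]), ([346.6, 153.0], 178, [340, 146, 14, 15]), ([376.5, 163.6], 188, [369, 156, 16, 16]), ([201.5, 316.6], 316, [191, 305, 22, 24])]
scene red [([268.0, 256.2], 178, [260, 248, 17, 17])]
scene teal [([353.4, 189.1], 317, [346, 178, 16, 24])]
```

View pics/top1.png

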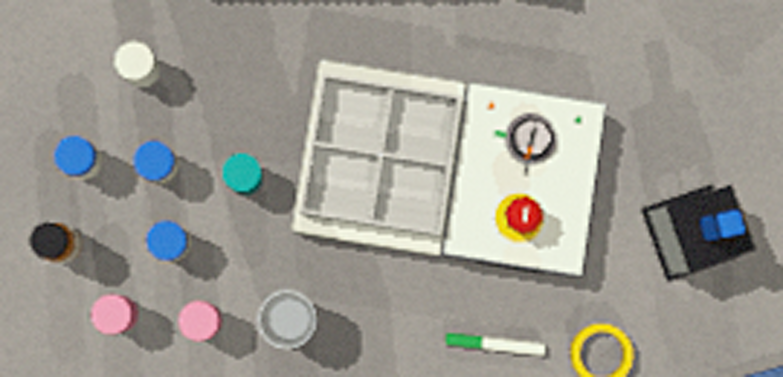

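View pics/scene1.png

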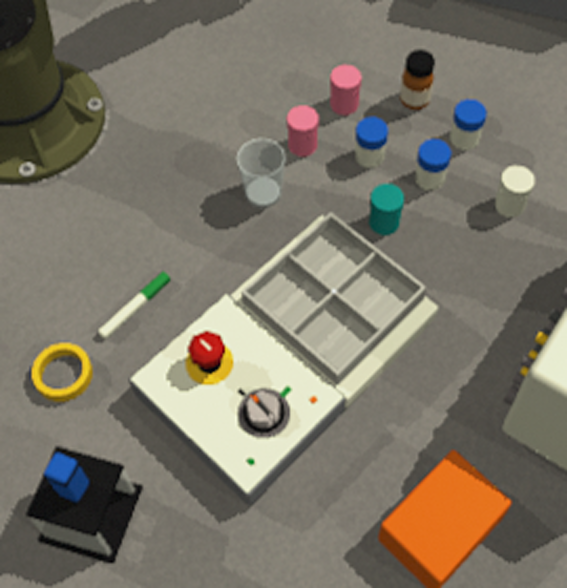

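```bash
python3 - <<'E'
from h import *
t=cam('top');s=cam('scene')
f=lambda x,y:(195+x/2.9-.33,140+y/2.9-.33)
g=lambda x,y:(170+x/2.1-.26,90+y/2.1-.26)
print('panel corners')
for p in [(468,85),(606,103),(583,274),(443,253)]: print(plane(t,*f(*p),.05).round(4))
print('tray base')
for p in [(320,61),(293,233)]: print(plane(t,*f(*p),.042).round(4), plane(t,*f(*p),.03).round(4))
for p in [(380,155)]: print('traycross top',plane(t,*f(*p),.068).round(4), 'scene',plane(s,*g(333,291),.068).round(4))
print('scene panel'); 
for p in [(225,297),(345,402),(249,494),(132,379)]: print(plane(s,*g(*p),.05).round(4))
print('sel',plane(t,*f(531,138),.0685).round(4),plane(s,*g(264,410),.0685).round(4))
print('stop',plane(t,375.5,213.7,.095).round(4),plane(s,268,256.2,.09).round(4))
print('jars')
T=[(220.4,193.2),(247.7,194.9),(252,222.5)];S=[(393.4,144.4),(376.5,163.6),(346.6,153.0)]
for a,b in zip(T,S): print(plane(t,*a,.0585).round(4),plane(s,*b,.054).round(4))
for n,p in dict(teal=(242,173),white=(135,60),amber=(51,241),p1=(112,314),p2=(199,320)).items(): print(n,plane(t,*f(*p),.06 if n!='amber' else .083).round(4))
print('stand corners top z.09')
for p in [(643,208),(732,186),(753,252),(668,280)]: print(plane(t,*f(*p),.09).round(4))
print('handle top z.162');
for p in [(718,213),(740,208),(747,231),(724,239)]: print(plane(t,*f(*p),.162).round(4))
save('stand_s',s['pixels'],(175,290,245,365),8)
save('stand_t',t['pixels'],(410,195,465,240),12)
save('sel_t',t['pixels'],(350,165,410,240),8)
save('sel_s',s['pixels'],(245,235,325,310),8)
E
```

```text
panel corners
[ 0.6149 -0.1164  0.05  ]
[ 0.5939 -0.273   0.05  ]
[ 0.4006 -0.2423  0.05  ]
[ 0.4248 -0.0857  0.05  ]
tray base
[0.6443 0.0512 0.042 ] [0.6466 0.0513 0.03  ]
[0.4484 0.0821 0.042 ] [0.4491 0.0824 0.03  ]
traycross top [ 0.5332 -0.0154  0.068 ] scene [ 0.5381 -0.0191  0.068 ]
scene panel
[ 0.4287 -0.0918  0.05  ]
[ 0.6242 -0.1234  0.05  ]
[ 0.5963 -0.2707  0.05  ]
[ 0.4048 -0.2386  0.05  ]
sel [ 0.5517 -0.184   0.0685] [ 0.5583 -0.1889  0.0685]
stop [ 0.4641 -0.171   0.095 ] [ 0.4676 -0.1734  0.09  ]
jars
[0.5352 0.3243 0.0585] [0.5367 0.3238 0.054 ]
[0.5294 0.2364 0.0585] [0.5314 0.2362 0.054 ]
[0.4401 0.2217 0.0585] [0.4419 0.2207 0.054 ]
teal [0.5145 0.1382 0.06  ]
white [0.6423 0.2584 0.06  ]
amber [0.4386 0.3434 0.083 ]
p1 [0.3593 0.2802 0.06  ]
p2 [0.3521 0.1849 0.06  ]
stand corners top z.09
[ 0.4713 -0.3021  0.09  ]
[ 0.4951 -0.4011  0.09  ]
[ 0.4226 -0.4216  0.09  ]
[ 0.3926 -0.3273  0.09  ]
handle top z.162
[ 0.4603 -0.3629  0.162 ]
[ 0.4654 -0.3862  0.162 ]
[ 0.4414 -0.3926  0.162 ]
[ 0.4332 -0.3683  0.162 ]
```

View pics/stand_s.png

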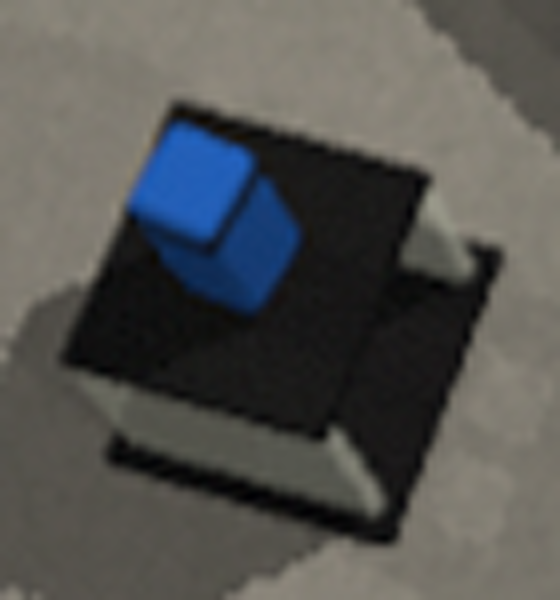

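View pics/stand_t.png

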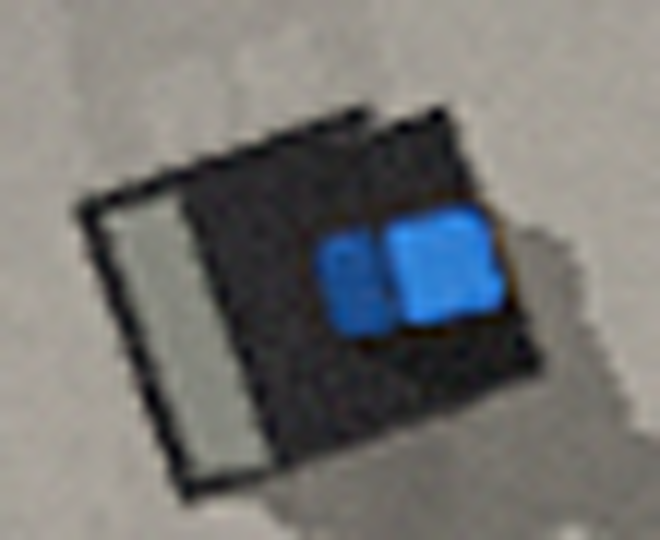

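View pics/sel_t.png

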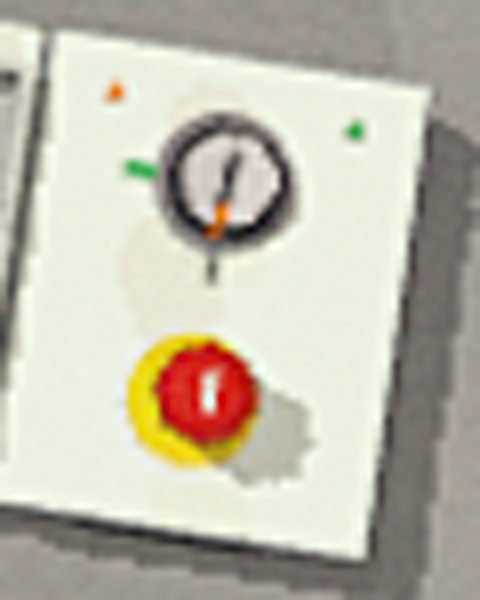

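View pics/sel_s.png

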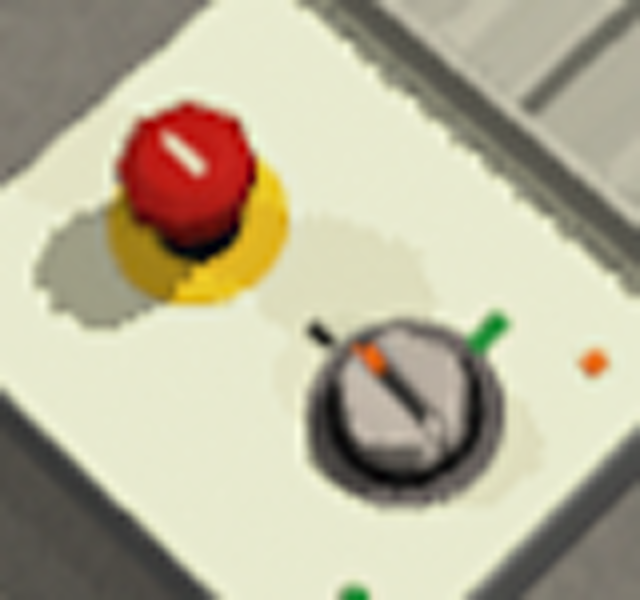

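Candidates in the top image. Blue-capped jars are at (220,193), (248,195) and (252,222). Look-alikes to leave are teal (278,199), pink (234,248) and (264,251), white (241,161), black/amber (213,223) and the clear cup (294,250). The stop is at (375,214), the selector at (378,188), and the driver handle at (444,217). The other blue objects, at about (540–583,158–197), are on a rack off to the right. The crops above show three blue caps on white bodies.

```bash
cat >> h.py <<'E'
def RT(yaw): return Ro.from_euler('xyz',[180,0,yaw],degrees=True)
def plan(wps,start=None):
    """wps: (x,y,z,yaw). prints shift/turn per call (tool axes at the call start)"""
    o=env.get_obs()
    p=np.array(o['tool_pos']);r=Ro.from_euler('xyz',o['tool_rot'],degrees=True)
    if start is not None: p=np.array(start[:3]);r=RT(start[3])
    for w in wps:
        q=np.array(w[:3]);rr=RT(w[3])
        sh=r.inv().apply(q-p);ro=(r.inv()*rr).as_rotvec()
        print(w,'shift',sh.round(4).tolist(),'turn',ro.round(4).tolist(),'d=%.3f a=%.1f'%(np.linalg.norm(sh),np.degrees(np.linalg.norm(ro))))
        p,r=q,rr
def st():
    o=env.get_obs();print('t%.2f'%o['time_s'],o['tool_pos'].round(4),o['tool_rot'].round(2),'F',o['force'].round(1),'g%.4f'%o['grip_width']);return o
E
python3 - <<'E'
from h import *
plan([(.33,.50,.22,55),(.44,.34,.22,35),(.50,.16,.22,15),(.50,-.03,.20,-3),(.4665,-.173,.13,-20)])
E
```

```text
(0.33, 0.5, 0.22, 55) shift [-0.071, 0.1543, -0.0246] turn [0.0001, 0.0003, 0.288] d=0.172 a=16.5
(0.44, 0.34, 0.22, 35) shift [-0.068, 0.1819, 0.0] turn [0.0, -0.0, 0.3491] d=0.194 a=20.0
(0.5, 0.16, 0.22, 15) shift [-0.0541, 0.1819, 0.0] turn [-0.0, -0.0, 0.3491] d=0.190 a=20.0
(0.5, -0.03, 0.2, -3) shift [-0.0492, 0.1835, 0.02] turn [-0.0, -0.0, 0.3142] d=0.191 a=18.0
(0.4665, -0.173, 0.13, -20) shift [-0.026, 0.1446, 0.07] turn [-0.0, -0.0, 0.2967] d=0.163 a=17.0
```

Request:
{"fn": "send_rows", "kwargs": {"steps": [[[-0.014,0.031,-0.005],[0,0,0.058],0.04],[[-0.028,0.062,-0.01],[0,0,0.115],0.02],[[-0.043,0.093,-0.015],[0,0,0.173],0.0],[[-0.057,0.123,-0.02],[0,0,0.23],0.0],[[-0.071,0.154,-0.025],[0,0,0.288],0.0]], "grip_force": 20}}

```text
time_s: 0.77
tool_pos: [0.3306, 0.4991, 0.2209]
tool_rot: [-180.0, -0.0, 54.9]
force: [-0.7, 0.7, 0.0]
grip_width: 0.0615
```

Request:
{"fn": "send_rows", "kwargs": {"steps": [[[-0.014,0.036,0],[0,0,0.07],0.0],[[-0.027,0.073,0],[0,0,0.14],0.0],[[-0.041,0.109,0],[0,0,0.21],0.0],[[-0.054,0.146,0],[0,0,0.28],0.0],[[-0.068,0.182,0],[0,0,0.349],0.0]]}}

```text
time_s: 1.18
tool_pos: [0.4408, 0.3385, 0.2208]
tool_rot: [-180.0, -0.0, 34.8]
force: [1.0, -0.9, -0.2]
grip_width: 0.0284
```

Request:
{"fn": "send_rows", "kwargs": {"steps": [[[-0.011,0.036,0],[0,0,0.07],0.0],[[-0.022,0.073,0],[0,0,0.14],0.0],[[-0.032,0.109,0],[0,0,0.21],0.0],[[-0.043,0.146,0],[0,0,0.28],0.0],[[-0.054,0.182,0],[0,0,0.349],0.0]]}}

```text
time_s: 1.6
tool_pos: [0.5004, 0.1582, 0.2209]
tool_rot: [-180.0, -0.0, 14.8]
force: [-0.0, 0.2, 0.9]
grip_width: 0.0016
```

Request:
{"fn": "send_rows", "kwargs": {"steps": [[[-0.01,0.037,0.004],[0,0,0.063],0.0],[[-0.02,0.073,0.008],[0,0,0.126],0.0],[[-0.03,0.11,0.012],[0,0,0.189],0.0],[[-0.039,0.147,0.016],[0,0,0.251],0.0],[[-0.049,0.1835,0.02],[0,0,0.314],0.0]]}}

```text
time_s: 2.02
tool_pos: [0.5001, -0.0316, 0.2007]
tool_rot: [-180.0, -0.1, -3.1]
force: [0.7, 0.6, -0.5]
grip_width: 0.0004
```

```bash
python3 - <<'E'
from h import *
st()
c=cam('wrist');print(c['position'],c['rotation']);save('w1',c['pixels'])
E
```

```text
t2.02 [ 0.5001 -0.0316  0.2007] [-1.7996e+02 -6.0000e-02 -3.1500e+00] F [ 0.7  0.6 -0.5] g0.0004
[0.50311505 0.04903914 0.39003461] [-17.02908245  -0.13092486  -3.18541059]
```

View pics/w1.png

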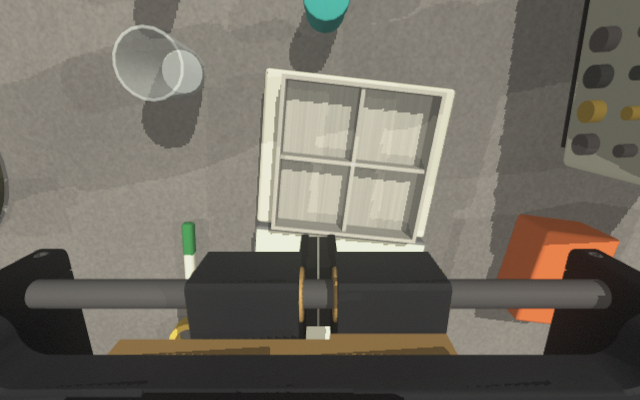

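```bash
python3 - <<'E'
from h import *
c=cam('wrist');save('w1b',c['pixels'],(240,50,470,260),3.4)
for p in [(354,163)]: print(plane(c,*p,.068).round(4))
for p in [(279,77),(443,93),(416,241),(272,229)]: print('rim corner',plane(c,*p,.068).round(4))
E
```

```text
[ 0.5364 -0.0244  0.068 ]
rim corner [0.4692 0.062  0.068 ]
rim corner [0.6233 0.037  0.068 ]
rim corner [ 0.6009 -0.1155  0.068 ]
rim corner [ 0.4455 -0.0904  0.068 ]
```

View pics/w1b.png

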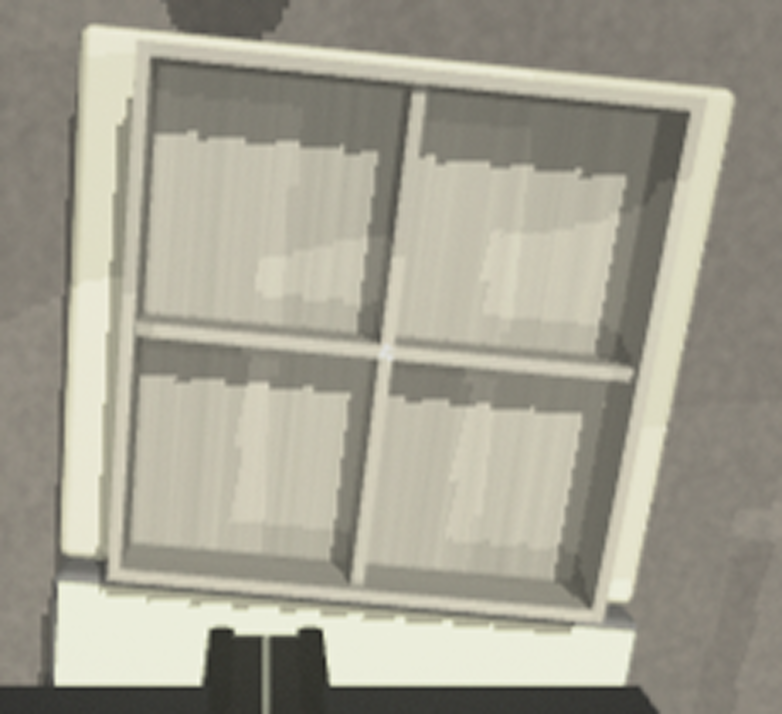

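```bash
python3 - <<'E'
from h import *
c=cam('wrist')
f=lambda x,y:(240+x/3.4-.35,50+y/3.4-.35)
P=[]
for p in [(385,352),(137,42),(703,100),(600,620),(108,578)]: 
    q=plane(c,*f(*p),.068);P.append(q);print(f(*p),q.round(4))
print(np.mean(P[1:],0), [np.linalg.norm(P[i]-P[i%4+1]) for i in range(1,5)])
d=P[2]-P[1];print(np.degrees(np.arctan2(d[1],d[0])));d=P[3]-P[4];print(np.degrees(np.arctan2(d[1],d[0])));d=P[1]-P[4];print(np.degrees(np.arctan2(-d[0],d[1])));d=P[2]-P[3];print(np.degrees(np.arctan2(-d[0],d[1])))
E
```

```text
(352.88529411764705, 153.1794117647059) [ 0.5358 -0.0102  0.068 ]
(279.9441176470588, 62.002941176470586) [0.4712 0.0789 0.068 ]
(446.4147058823529, 79.06176470588235) [0.626 0.054 0.068]
(416.1205882352941, 232.00294117647059) [ 0.6015 -0.1004  0.068 ]
(271.4147058823529, 219.65) [ 0.4465 -0.0758  0.068 ]
[ 0.53626314 -0.01081231  0.068     ] [np.float64(0.15682539497747985), np.float64(0.15627241593288252), np.float64(0.15693177570217928), np.float64(0.1566970568494617)]
-9.16162307480345
-9.006512396034891
-9.071609514320574
-9.0325722199586
```

```bash
cat >> h.py <<'E'
def grid(name,im,box,k,step):
    x0,y0,x1,y1=box; a=cv2.resize(im[y0:y1,x0:x1],None,fx=k,fy=k,interpolation=cv2.INTER_CUBIC).copy()
    for x in range((x0//step+1)*step,x1,step):
        X=int((x-x0+.5)*k);cv2.line(a,(X,0),(X,a.shape[0]),(255,0,255),1);cv2.putText(a,str(x),(X+1,10),0,.38,(255,0,0),1)
    for y in range((y0//step+1)*step,y1,step):
        Y=int((y-y0+.5)*k);cv2.line(a,(0,Y),(a.shape[1],Y),(255,0,255),1);cv2.putText(a,str(y),(1,Y-1),0,.38,(255,0,0),1)
    cv2.imwrite('pics/'+name+'.png',a[:,:,::-1])
E
python3 - <<'E'
from h import *
c=cam('wrist');t=cam('top');s=cam('scene')
print('tcp proj',proj(c,[.5001,-.0316,.2007]))
grid('w1c',c['pixels'],(250,40,470,260),2.7,20)
grid('t1c',t['pixels'],(290,150,410,245),6,10)
grid('s1c',s['pixels'],(225,185,385,330),4,10)
E
```

```text
tcp proj [319.53916179 230.21952473]
```

View pics/w1c.png

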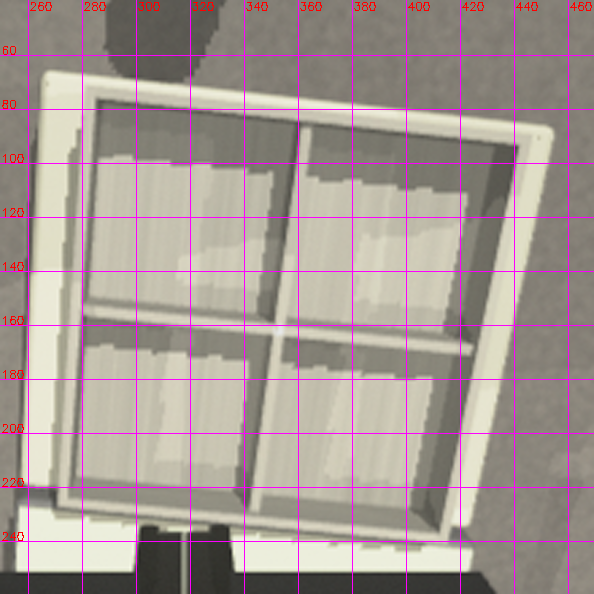

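View pics/t1c.png

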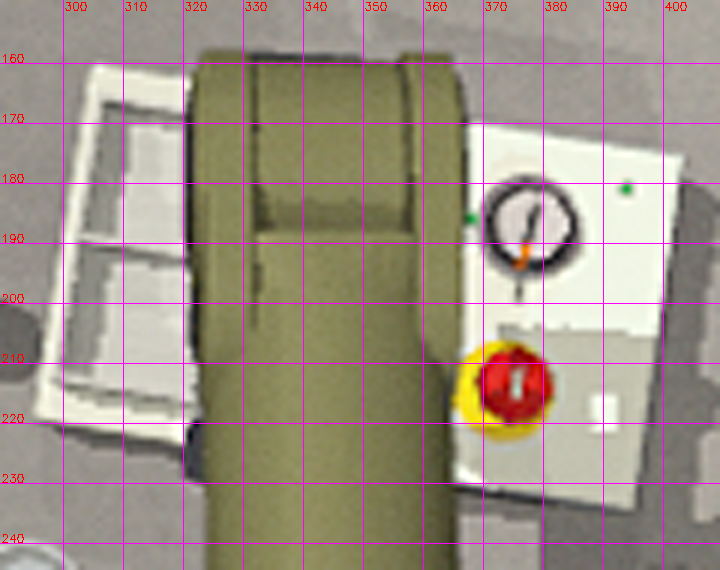

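View pics/s1c.png

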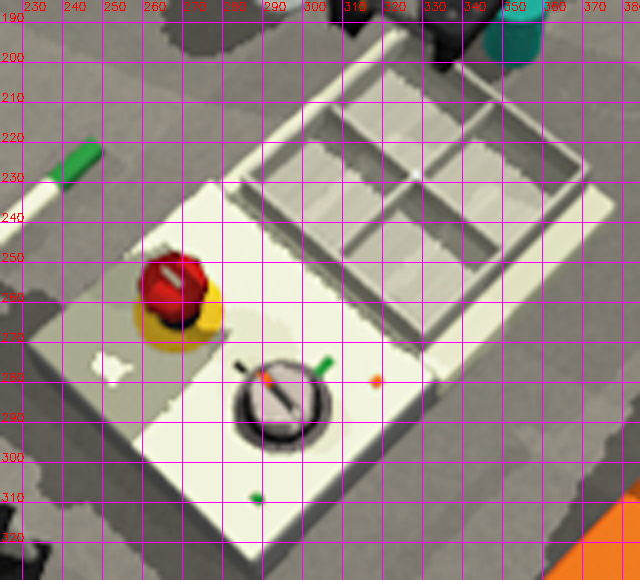

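```bash
python3 - <<'E'
from h import *
c=cam('wrist');t=cam('top');s=cam('scene')
print('cross w',plane(c,352.8,161.4,.068).round(4),'s',plane(s,328.5,228,.068).round(4))
print('sel t',plane(t,377.8,187,.0685).round(4),'s',plane(s,295.7,284,.0685).round(4))
print('stop t',plane(t,375.4,213.5,.097).round(4),'s',plane(s,267.7,253.3,.099).round(4))
print('panel t far-right',plane(t,403,175.5,.05).round(4),'near-right',plane(t,395.3,234.5,.05).round(4))
print('panel s',plane(s,287.5,324.5,.05).round(4),'left',plane(s,231.5,271,.05).round(4))
y=np.radians(-9);X=np.array([np.cos(y),np.sin(y)]);Y=np.array([-np.sin(y),np.cos(y)])
for C in [plane(c,352.8,161.4,.068)[:2],plane(s,328.5,228,.068)[:2]]:
    print('pred stop',(C-.165*Y-.045*X).round(4),'sel',(C-.165*Y+.045*X).round(4),'far-right',(C-.245*Y+.1*X).round(4),'near-right',(C-.245*Y-.1*X).round(4))
E
```

```text
cross w [ 0.5361 -0.0082  0.068 ] s [ 0.538  -0.0181  0.068 ]
sel t [ 0.5525 -0.1841  0.0685] s [ 0.5573 -0.1866  0.0685]
stop t [ 0.4646 -0.1704  0.097 ] s [ 0.4657 -0.1707  0.099 ]
panel t far-right [ 0.5929 -0.2709  0.05  ] near-right [ 0.3995 -0.2409  0.05  ]
panel s [ 0.5941 -0.2708  0.05  ] left [ 0.4039 -0.2417  0.05  ]
pred stop [ 0.4659 -0.1641] sel [ 0.5548 -0.1782] far-right [ 0.5966 -0.2658] near-right [ 0.399  -0.2345]
pred stop [ 0.4677 -0.174 ] sel [ 0.5566 -0.1881] far-right [ 0.5984 -0.2757] near-right [ 0.4009 -0.2444]
```

```bash
python3 - <<'E'
from h import *
for i in range(4):
    st();c=cam('wrist');print(c['position'].round(4),c['rotation'].round(2),blobs(mask(c,(80,120,60),(95,255,255))),blobs(mask(c,(50,120,60),(75,255,255)))[:2])
E
```

```text
t2.47 [ 0.5004 -0.0282  0.2006] [-179.99   -0.     -2.81] F [-0.1  0.6 -0.5] g0.0004
[0.5031 0.0526 0.3899] [-17.06  -0.08  -2.84] [([327.2, 10.3], 940, [304, 0, 48, 26])] [([187.1, 240.8], 252, [183, 226, 10, 30])]
t2.52 [ 0.5003 -0.0285  0.2006] [-180.      0.     -2.83] F [-0.6  0.5  0.1] g0.0004
[0.5031 0.0524 0.3899] [-17.06  -0.08  -2.86] [([327.0, 10.2], 928, [304, 0, 47, 25])] [([187.1, 240.6], 248, [183, 226, 10, 30])]
t2.57 [ 0.5003 -0.0287  0.2006] [180.    -0.    -2.85] F [-0.5 -0.2  0. ] g0.0008
[0.5032 0.0521 0.3899] [-17.07  -0.08  -2.89] [([327.0, 10.1], 912, [305, 0, 46, 25])] [([187.1, 240.2], 239, [183, 226, 9, 30])]
t2.62 [ 0.5003 -0.029   0.2006] [180.    -0.    -2.88] F [ 0.5 -0.2 -0.5] g0.0007
[0.5032 0.0519 0.3898] [-17.07  -0.08  -2.92] [([326.8, 9.9], 899, [304, 0, 47, 25])] [([187.2, 240.2], 245, [183, 226, 10, 30])]
```

```bash
cat >> h.py <<'E'
import pickle
def snap(n,tag):
    c=env.read_camera(n);pickle.dump(c,open(f'pics/{tag}.pkl','wb'));return c
def load(tag): return pickle.load(open(f'pics/{tag}.pkl','rb'))
E
python3 - <<'E'
from h import *
c=snap('wrist','w2')
grid('w2',c['pixels'],(250,40,470,260),2.7,20)
print('tray-based shaker')
plan([(.4655,-.171,.13,-20)])
E
```

```text
tray-based shaker
(0.4655, -0.171, 0.13, -20) shift [-0.0275, 0.1432, 0.0706] turn [0.0, -0.0001, 0.298] d=0.162 a=17.1
```

View pics/w2.png

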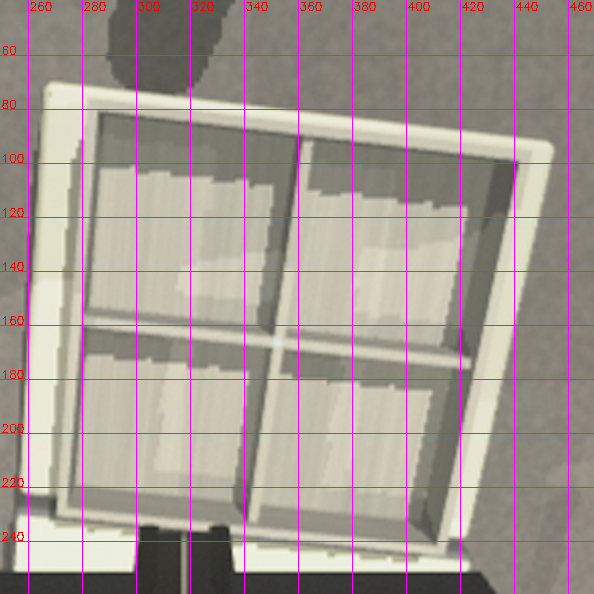

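```bash
python3 - <<'E'
from h import *
c=load('w2');print(plane(c,352.1,166.5,.068))
E
```

```text
[ 0.53524342 -0.01426975  0.068     ]
```

Request:
{"fn": "send_rows", "kwargs": {"steps": [[[-0.007,0.036,0.018],[0,0,0.075],0.0],[[-0.014,0.072,0.035],[0,0,0.15],0.0],[[-0.021,0.108,0.053],[0,0,0.225],0.0],[[-0.0275,0.1432,0.0706],[0,0,0.298],0.0],[[-0.0275,0.1432,0.0706],[0,0,0.298],0.0]]}}

```text
time_s: 3.13
tool_pos: [0.4605, -0.1788, 0.1273]
tool_rot: [179.7, 0.2, -20.8]
force: [-0.1, -0.6, 0.6]
grip_width: 0.0001
```

Request:
{"fn": "send_rows", "kwargs": {"steps": [[[0,0,0],[0,0,0],0.0],[[0,0,0],[0,0,0],0.0],[[0,0,0],[0,0,0],0.0],[[0,0,0],[0,0,0],0.0],[[0,0,0],[0,0,0],0.0]]}}

```text
time_s: 3.55
tool_pos: [0.4662, -0.1702, 0.1304]
tool_rot: [-180.0, -0.1, -19.9]
force: [0.3, 0.3, 0.7]
grip_width: 0.0006
```

```bash
python3 - <<'E'
from h import *
st();s=snap('scene','s3');t=snap('top','t3');st()
grid('s3',s['pixels'],(225,185,345,330),5,10)
grid('t3',t['pixels'],(340,160,420,245),7,10)
E
```

```text
t3.55 [ 0.4662 -0.1702  0.1304] [-1.7997e+02 -5.0000e-02 -1.9900e+01] F [0.3 0.3 0.7] g0.0006
t3.65 [ 0.4658 -0.1706  0.1303] [-1.7998e+02 -3.0000e-02 -1.9950e+01] F [-0.7 -0.2 -0.2] g0.0003
```

View pics/s3.png

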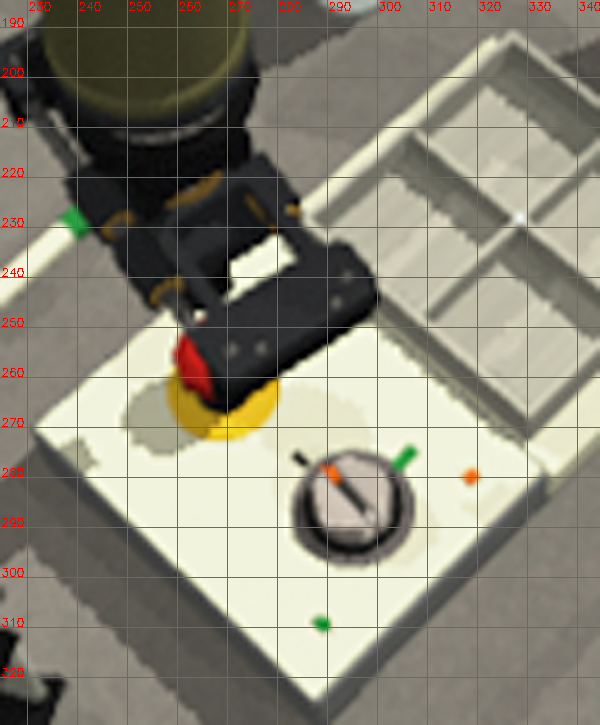

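Request:
{"fn": "send_rows", "kwargs": {"steps": [[[0,0,0.01],[0,0,0],0.0],[[0,0,0.025],[0,0,0],0.0],[[0,0,0.036],[0,0,0],0.0],[[0,0,0.0425],[0,0,0],0.0],[[0,0,0.0425],[0,0,0],0.0]]}}

```text
time_s: 4.07
tool_pos: [0.4638, -0.171, 0.0855]
tool_rot: [179.9, 0.2, -20.1]
force: [-0.2, -0.1, -0.2]
grip_width: 0.0004
```

Request:
{"fn": "send_rows", "kwargs": {"steps": [[[0,0,0],[0,0,0],0.0],[[0,0,0],[0,0,0],0.0],[[0,0,0],[0,0,0],0.0],[[0,0,0],[0,0,0],0.0],[[0,0,0],[0,0,0],0.0]]}}

```text
time_s: 4.48
tool_pos: [0.4657, -0.1714, 0.0879]
tool_rot: [-180.0, -0.1, -20.1]
force: [0.3, 0.4, 0.0]
grip_width: 0.0001
```

```bash
python3 - <<'E'
from h import *
st();s=snap('scene','s4')
grid('s4',s['pixels'],(225,215,315,305),7,10)
t=snap('top','t4')
grid('t4',t['pixels'],(340,160,420,245),7,10)
E
```

```text
t4.48 [ 0.4657 -0.1714  0.0879] [-1.7998e+02 -5.0000e-02 -2.0050e+01] F [0.3 0.4 0. ] g0.0001
```

View pics/s4.png

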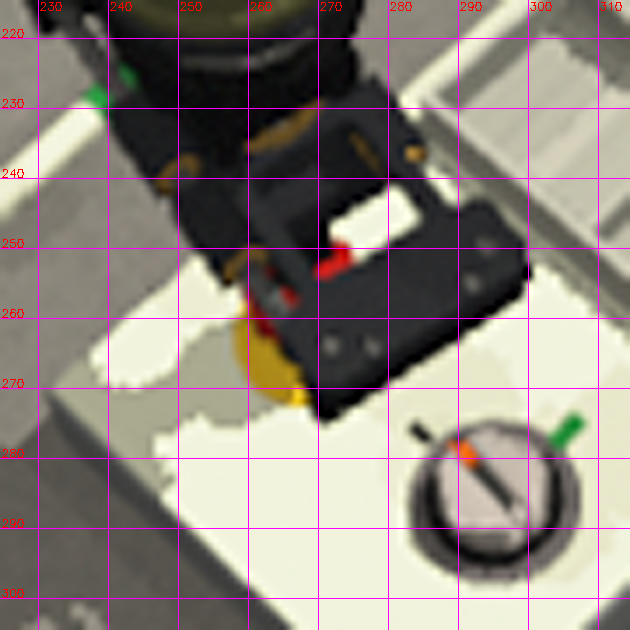

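View pics/t4.png

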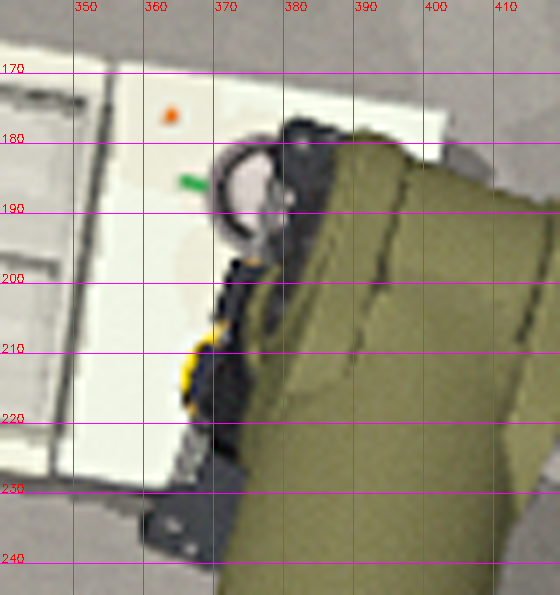

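Request:
{"fn": "send_rows", "kwargs": {"steps": [[[0,0,0.001],[0,0,0],0.0],[[0,0,0.002],[0,0,0],0.0],[[0,0,0.002],[0,0,0],0.0],[[0,0,0.002],[0,0,0],0.0],[[0,0,0.002],[0,0,0],0.0]]}}

```text
time_s: 5.0
tool_pos: [0.4653, -0.1714, 0.0854]
tool_rot: [-180.0, 0.0, -20.1]
force: [0.1, -0.2, -0.5]
grip_width: 0.0005
```

Request:
{"fn": "send_rows", "kwargs": {"steps": [[[0,0,-0.01],[0,0,0],0.0],[[0,0,-0.04],[0,0,0],0.0],[[0,0,-0.075],[0,0,0],0.0],[[0,0.02,-0.1],[0,0,0],0.02],[[0,0.04,-0.12],[0,0,0],0.06]]}}

```text
time_s: 5.42
tool_pos: [0.4528, -0.2088, 0.2087]
tool_rot: [-179.9, -0.2, -19.9]
force: [1.0, -1.0, 0.1]
grip_width: 0.0078
```

```bash
python3 - <<'E'
from h import *
st();s=snap('scene','s5')
grid('s5',s['pixels'],(225,215,315,305),7,10)
w=snap('wrist','w5');save('w5',w['pixels'])
E
```

```text
t5.42 [ 0.4528 -0.2088  0.2087] [-179.95   -0.19  -19.89] F [ 1.  -1.   0.1] g0.0078
```

View pics/s5.png

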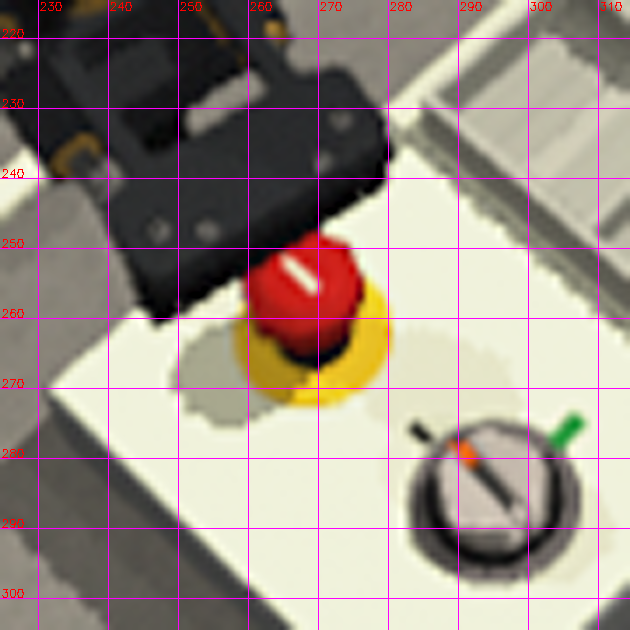

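View pics/w5.png

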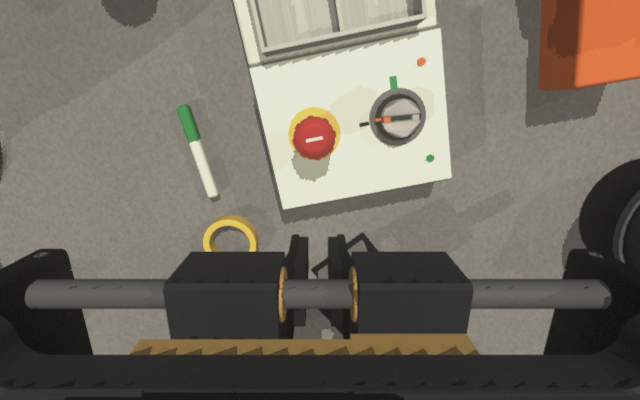

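Request:
{"fn": "send_rows", "kwargs": {"steps": [[[0,0.02,0],[0,0,0],0.06],[[0,0.03,0],[0,0,0],0.06],[[0,0.03,0],[0,0,0],0.06],[[0,0.03,0],[0,0,0],0.06],[[0,0.03,0],[0,0,0],0.06]]}}

```text
time_s: 5.93
tool_pos: [0.4415, -0.236, 0.205]
tool_rot: [-180.0, 0.1, -20.0]
force: [0.2, -0.5, -0.2]
grip_width: 0.047
```

```bash
python3 - <<'E'
from h import *
st();s=snap('scene','s6');w=snap('wrist','w6');st()
s0=cv2.imread('pics/scene0.png')[:,:,::-1]
for im in (s0,s['pixels']):
    c={'pixels':np.ascontiguousarray(im)}
    print(blobs(mask(c,(0,180,80),(5,255,255))),blobs(mask(c,(20,150,100),(32,255,255))))
a=np.hstack([s0[235:280,245:295],s['pixels'][235:280,245:295]])
save('cmp',a,None,8)
print(proj(s,[.4655,-.171,.099]),proj(s,[.4655,-.171,.092]))
grid('w6',w['pixels'],(230,50,470,240),3.3,10)
E
```

```text
t5.93 [ 0.4415 -0.236   0.205 ] [-1.7997e+02  5.0000e-02 -2.0010e+01] F [ 0.2 -0.5 -0.2] g0.0470
t6.03 [ 0.4416 -0.236   0.2051] [-1.7999e+02  4.0000e-02 -1.9970e+01] F [ 0.7 -0.1  0.5] g0.0545
[([268.0, 256.1], 174, [260, 248, 17, 17])] [([427.2, 250.4], 25, [425, 248, 6, 6]), ([199.0, 266.8], 387, [185, 253, 29, 28]), ([270.3, 265.8], 170, [259, 255, 22, 18])]
[([268.2, 256.6], 169, [260, 248, 16, 17])] [([427.2, 250.4], 25, [425, 248, 6, 6]), ([199.0, 266.8], 387, [185, 253, 29, 28]), ([270.3, 265.8], 170, [259, 255, 22, 18])]
[267.56314905 253.35303408] [267.8358173  254.63500016]
```

View pics/cmp.png

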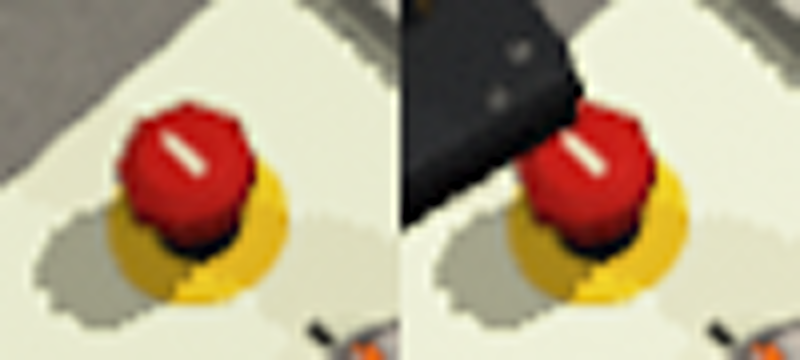

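View pics/w6.png

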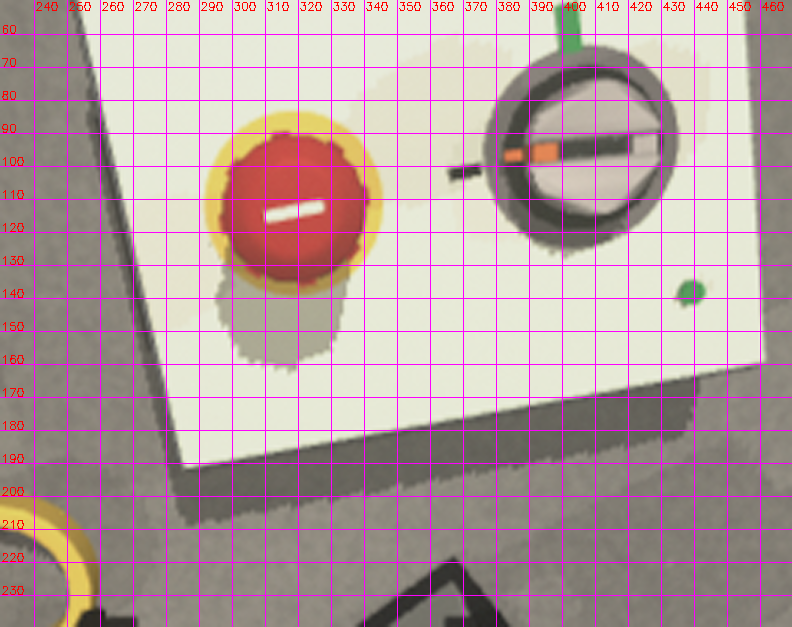

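```bash
python3 - <<'E'
from h import *
s=load('s6');w=load('w6')
print(tri(w,(318.6,113.7),s,(267.4,253.9)))
print('sel slot mid',tri(w,(408.6,94.5),s,(294.7,284.2)), plane(w,408.6,94.5,.0685))
for z in (.099,.092): print(z,plane(w,318.6,113.7,z),plane(s,267.4,253.9,z))
print('panel corner right-near',plane(w,285,191.5,.05),'right-far',plane(w,461,160,.05))
s0=dict(s);s0['pixels']=np.ascontiguousarray(cv2.imread('pics/scene0.png')[:,:,::-1])
for c in (s0,s):
    g=c['pixels'].astype(int); 
    roi=g[248:262,260:276]; wm=(roi.min(2)>150)
    ys,xs=np.nonzero(roi[:,:,1]>110); wgt=roi[ys,xs,1]-110
    print(c['pixels'][246:274,268].tolist())
E
```

```text
(array([ 0.46497435, -0.17098392,  0.09548357]), np.float64(0.0006144451488887332))
sel slot mid (array([ 0.55415567, -0.18569784,  0.06146815]), np.float64(0.0013247656580668077)) [ 0.55272809 -0.18463315  0.0685    ]
0.099 [ 0.46522697 -0.17064055  0.099     ] [ 0.46605438 -0.17234755  0.099     ]
0.092 [ 0.46515823 -0.17089289  0.092     ] [ 0.46346313 -0.17005705  0.092     ]
panel corner right-near [ 0.40093981 -0.23838954  0.05      ] right-far [ 0.59300838 -0.27069728  0.05      ]
[[234, 241, 213], [199, 173, 145], [164, 21, 16], [184, 23, 19], [190, 25, 19], [189, 23, 18], [192, 33, 28], [213, 146, 122], [230, 223, 188], [223, 186, 157], [199, 82, 68], [189, 22, 15], [188, 27, 22], [179, 29, 24], [171, 30, 24], [168, 29, 22], [142, 23, 18], [98, 16, 10], [83, 16, 14], [55, 12, 10], [4, 8, 12], [71, 58, 15], [136, 108, 21], [152, 121, 23], [212, 173, 31], [236, 202, 36], [222, 180, 22], [224, 219, 169]]
[[232, 239, 202], [200, 166, 140], [181, 30, 23], [190, 26, 18], [197, 27, 23], [200, 24, 18], [201, 35, 29], [221, 152, 128], [235, 232, 196], [228, 196, 165], [208, 85, 71], [198, 25, 20], [197, 29, 23], [188, 32, 27], [178, 32, 25], [176, 32, 26], [149, 25, 19], [103, 22, 16], [86, 18, 14], [58, 13, 13], [1, 6, 12], [75, 61, 16], [142, 114, 22], [160, 128, 24], [222, 181, 35], [242, 211, 38], [228, 189, 25], [230, 225, 176]]
```

```bash
python3 - <<'E'
from h import *
st();plan([(.4652,-.171,.104,-20)])
E
```

```text
t6.03 [ 0.4416 -0.236   0.2051] [-1.7999e+02  4.0000e-02 -1.9970e+01] F [ 0.7 -0.1  0.5] g0.0545
(0.4652, -0.171, 0.104, -20) shift [0.0001, -0.0691, 0.1011] turn [-0.0002, 0.0007, 0.0006] d=0.122 a=0.1
```

Request:
{"fn": "send_rows", "kwargs": {"steps": [[[0,-0.025,0.02],[0,0,0],0.0],[[0,-0.045,0.04],[0,0,0],0.0],[[0,-0.069,0.065],[0,0,0],0.0],[[0,-0.069,0.09],[0,0,0],0.0],[[0,-0.069,0.101],[0,0,0],0.0]]}}

```text
time_s: 6.45
tool_pos: [0.4636, -0.1695, 0.1013]
tool_rot: [180.0, 0.3, -19.8]
force: [-1.4, -0.9, -0.7]
grip_width: 0.0347
```

Request:
{"fn": "send_rows", "kwargs": {"steps": [[[0,0,0],[0,0,0],0.0],[[0,0,0],[0,0,0],0.0],[[0,0,0],[0,0,0],0.0],[[0,0,0],[0,0,0],0.0],[[0,0,0],[0,0,0],0.0]]}}

```text
time_s: 6.87
tool_pos: [0.4658, -0.173, 0.1058]
tool_rot: [-180.0, -0.1, -20.1]
force: [-0.3, 0.7, -0.6]
grip_width: 0.0033
```

```bash
python3 - <<'E'
from h import *
st();s=snap('scene','s7');w=snap('wrist','w7');st()
grid('s7',s['pixels'],(225,215,315,305),7,10)
grid('w7',w['pixels'],(220,140,420,300),3.8,10)
E
```

```text
t6.87 [ 0.4658 -0.173   0.1058] [-1.7995e+02 -1.4000e-01 -2.0110e+01] F [-0.3  0.7 -0.6] g0.0033
t6.97 [ 0.4655 -0.1727  0.1053] [-1.7996e+02 -9.0000e-02 -2.0080e+01] F [ 0.2 -0.9  0.1] g0.0011
```

View pics/s7.png

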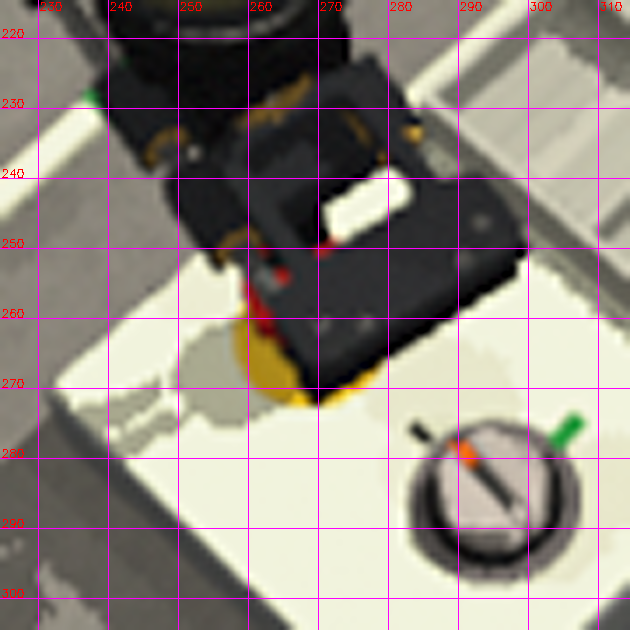

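View pics/w7.png

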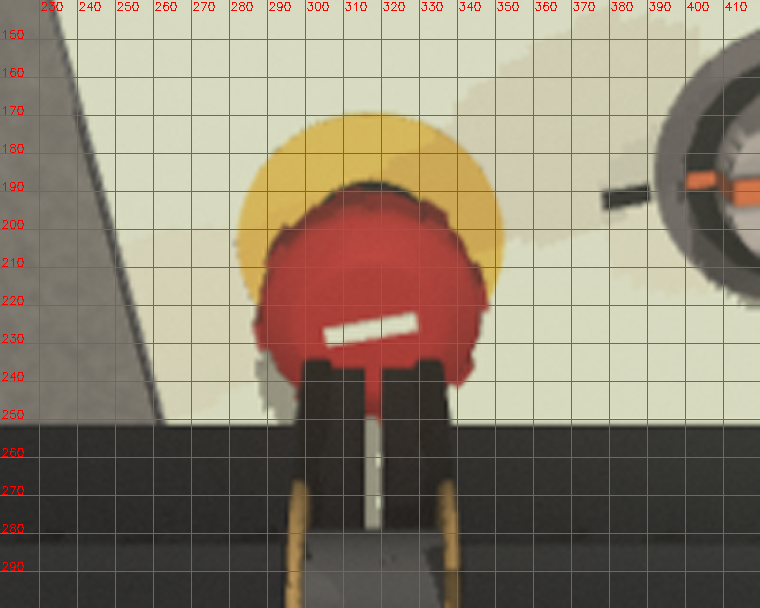

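Request:
{"fn": "send_rows", "kwargs": {"steps": [[[0,-0.001,0.004],[0,0,0],0.0],[[0,-0.001,0.008],[0,0,0],0.0],[[0,-0.001,0.012],[0,0,0],0.0],[[0,-0.001,0.016],[0,0,0],0.0],[[0,-0.001,0.018],[0,0,0],0.0]]}}

```text
time_s: 7.38
tool_pos: [0.4648, -0.1712, 0.0855]
tool_rot: [180.0, 0.1, -20.1]
force: [0.2, -0.4, -0.7]
grip_width: 0.0005
```

```bash
python3 - <<'E'
from h import *
o=st();print(o['effort'].round(1),o['wrist_torque']);w=snap('wrist','w8');o=st();print(o['wrist_torque'])
grid('w8',w['pixels'],(220,140,420,300),3.8,10)
E
```

```text
t7.38 [ 0.4648 -0.1712  0.0855] [ 1.7998e+02  7.0000e-02 -2.0050e+01] F [ 0.2 -0.4 -0.7] g0.0005
[ -0.  -25.4   1.7 -28.6  -0.    0.   -0. ] [-0.15525354  0.15431362  0.02528637]
t7.43 [ 0.4646 -0.1712  0.0854] [ 1.7997e+02  9.0000e-02 -2.0050e+01] F [-1.   0.1  0.5] g0.0006
[-0.05836212  0.1223938   0.01223406]
```

View pics/w8.png

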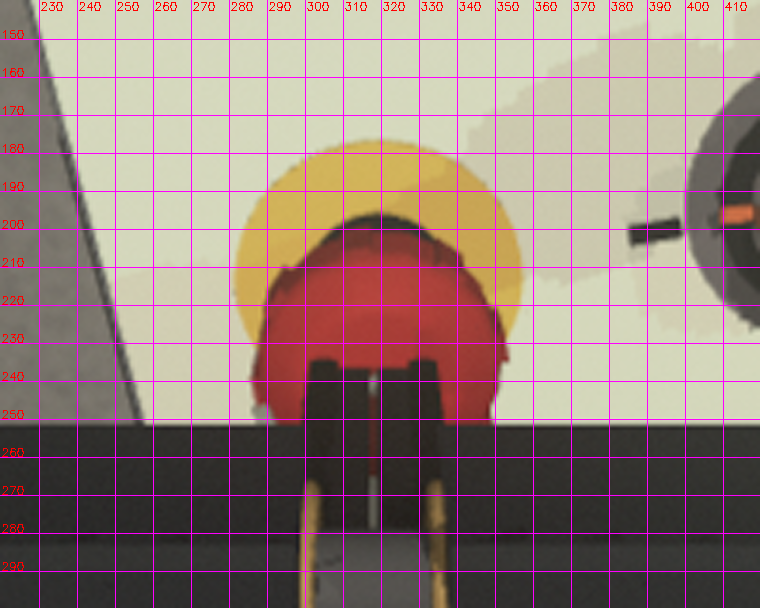

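```bash
python3 - <<'E'
from h import *
w=load('w8');print(w['position'],w['rotation'])
C=np.array([.4652,-.171])
for tr in (0,.007,.013):
    th=np.linspace(0,2*np.pi,72)
    for zz in (.099,.085):
        P=np.array([proj(w,[C[0]+.02*np.cos(a),C[1]+.02*np.sin(a),zz-tr]) for a in th])
        print(tr,zz,'u',P[:,0].min().round(1),P[:,0].max().round(1),'v',P[:,1].min().round(1))
P=np.array([proj(w,[C[0]+.014*np.cos(a),C[1]+.014*np.sin(a),.064]) for a in th]);print('collar',P.min(0),P.max(0))
E
```

```text
[ 0.49152871 -0.09523414  0.27480807] [-1.70619373e+01 -8.40438111e-03 -2.00857642e+01]
0 0.099 u 286.4 353.4 v 209.4
0 0.085 u 288.4 351.0 v 202.0
0.007 0.099 u 287.4 352.2 v 205.6
0.007 0.085 u 289.3 350.0 v 198.7
0.013 0.099 u 288.3 351.2 v 202.5
0.013 0.085 u 290.1 349.1 v 196.1
collar [299.58744455 201.13098946] [339.50214924 238.52898322]
```

```bash
python3 - <<'E'
from h import *
w=load('w8');o=env.get_obs()
p=np.array([.4647,-.1712,.08545]);r=RT(-20.05)
for y in (-.0095,0,.0095):
  for z in (0,-.005,-.01,-.0187): print(y,z,proj(w,p+r.apply([0,y,z])).round(1), proj(w,p+r.apply([.009,y,z])).round(1))
E
```

```text
-0.0095 0 [319.1 218.7] [333.4 218.7]
-0.0095 -0.005 [319.1 221.6] [333.8 221.6]
-0.0095 -0.01 [319.2 224.6] [334.2 224.6]
-0.0095 -0.0187 [319.2 230.2] [334.9 230.2]
0 0 [319.1 232.7] [333.2 232.7]
0 -0.005 [319.1 235.8] [333.6 235.8]
0 -0.01 [319.2 239.2] [334.  239.2]
0 -0.0187 [319.2 245.3] [334.7 245.3]
0.0095 0 [319.1 246.3] [333.  246.3]
0.0095 -0.005 [319.1 249.7] [333.4 249.7]
0.0095 -0.01 [319.2 253.3] [333.8 253.3]
0.0095 -0.0187 [319.2 260. ] [334.5 260. ]
```

Request:
{"fn": "send_rows", "kwargs": {"steps": [[[0,0,0.001],[0,0,0],0.0],[[0,0,0.002],[0,0,0],0.0],[[0,0,0.003],[0,0,0],0.0],[[0,0,0.004],[0,0,0],0.0],[[0,0,0.004],[0,0,0],0.0]]}}

```text
time_s: 7.85
tool_pos: [0.4653, -0.1713, 0.0823]
tool_rot: [-180.0, 0.0, -20.1]
force: [-0.3, -0.5, -0.1]
grip_width: 0.0004
```

Request:
{"fn": "send_rows", "kwargs": {"steps": [[[0,0,0.001],[0,0,0],0.0],[[0,0,0.002],[0,0,0],0.0],[[0,0,0.003],[0,0,0],0.0],[[0,0,0.004],[0,0,0],0.0],[[0,0,0.004],[0,0,0],0.0]]}}

```text
time_s: 8.27
tool_pos: [0.4652, -0.1713, 0.0782]
tool_rot: [-180.0, 0.0, -20.1]
force: [-1.1, -0.9, -0.4]
grip_width: 0.0005
```

```bash
python3 - <<'E'
from h import *
o=st();w=snap('wrist','w9');s=snap('scene','s9')
grid('w9',w['pixels'],(220,140,420,300),3.8,10)
grid('s9',s['pixels'],(225,215,315,305),7,10)
E
```

```text
t8.27 [ 0.4652 -0.1713  0.0782] [-1.800e+02  2.000e-02 -2.005e+01] F [-1.1 -0.9 -0.4] g0.0005
```

View pics/w9.png

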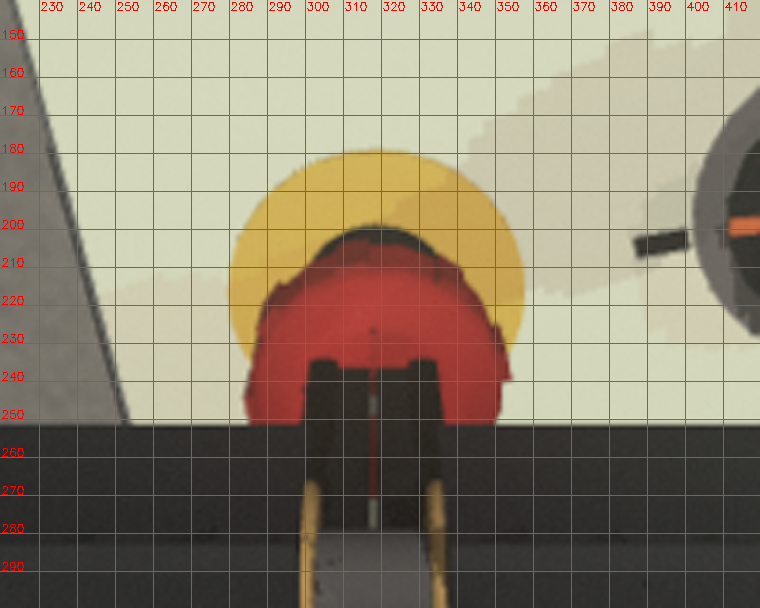

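View pics/s9.png

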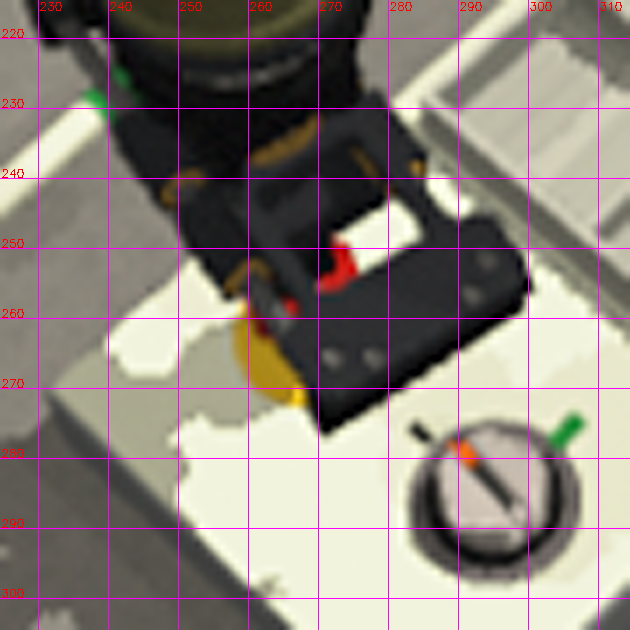

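```bash
python3 - <<'E'
from h import *
for n in ('w7','w8','w9'):
    w=load(n);print(n,w['position'].round(4),[proj(w,[.4652,-.171,z]).round(1).tolist() for z in (.099,.092,.086,.078)],'panelmark', proj(w,[.4652,-.171,.05]).round(1))
E
```

```text
w7 [ 0.4919 -0.0969  0.2949] [[317.5, 226.6], [317.5, 222.7], [317.5, 219.6], [317.4, 215.7]] panelmark [317.3 203.7]
w8 [ 0.4915 -0.0952  0.2748] [[319.9, 241.1], [319.8, 236.3], [319.7, 232.5], [319.7, 227.7]] panelmark [319.4 213.5]
w9 [ 0.4917 -0.0953  0.2675] [[319.3, 246.4], [319.2, 241.3], [319.2, 237.3], [319.1, 232.2]] panelmark [318.9 216.9]
```

Request:
{"fn": "send_rows", "kwargs": {"steps": [[[0,0,0.001],[0,0,0],0.0],[[0,0,0.002],[0,0,0],0.0],[[0,0,0.003],[0,0,0],0.0],[[0,0,0.004],[0,0,0],0.0],[[0,0,0.004],[0,0,0],0.0]]}}

```text
time_s: 8.78
tool_pos: [0.4652, -0.1713, 0.0742]
tool_rot: [180.0, 0.0, -20.1]
force: [0.5, 0.4, -0.2]
grip_width: 0.0008
```

Request:
{"fn": "send_rows", "kwargs": {"steps": [[[0,0,0.001],[0,0,0],0.0],[[0,0,0.002],[0,0,0],0.0],[[0,0,0.003],[0,0,0],0.0],[[0,0,0.003],[0,0,0],0.0],[[0,0,0.003],[0,0,0],0.0]]}}

```text
time_s: 9.2
tool_pos: [0.4654, -0.1714, 0.0716]
tool_rot: [-180.0, -0.0, -20.1]
force: [-0.9, 0.7, 1.8]
grip_width: 0.0002
```

```bash
python3 - <<'E'
from h import *
o=st();w=snap('wrist','w10');s=snap('scene','s10');t=snap('top','t10')
print(proj(w,[.4652,-.171,.099]))
grid('w10',w['pixels'],(220,140,420,300),3.8,10)
save('s10',s['pixels'],(200,170,340,310),5)
E
```

```text
t9.20 [ 0.4654 -0.1714  0.0716] [-1.7999e+02 -1.0000e-02 -2.0050e+01] F [-0.9  0.7  1.8] g0.0002
[318.9051896  251.61260584]
```

View pics/w10.png

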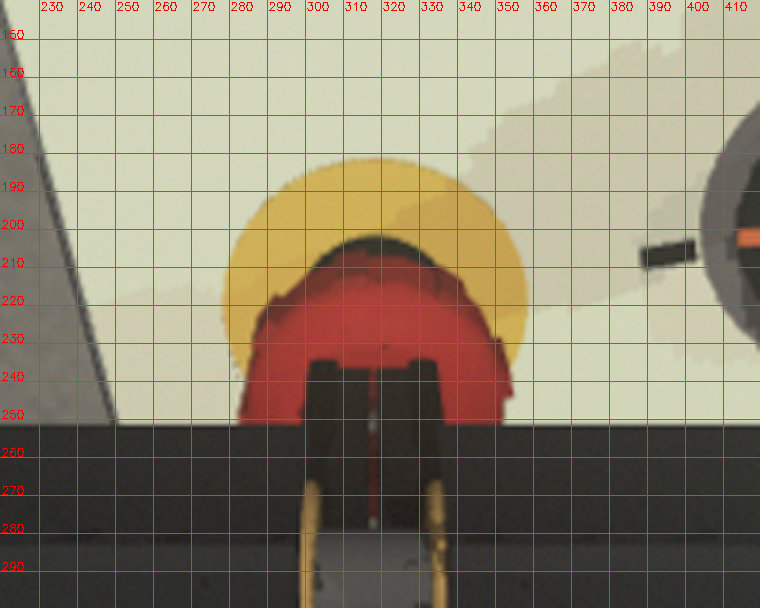

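View pics/s10.png

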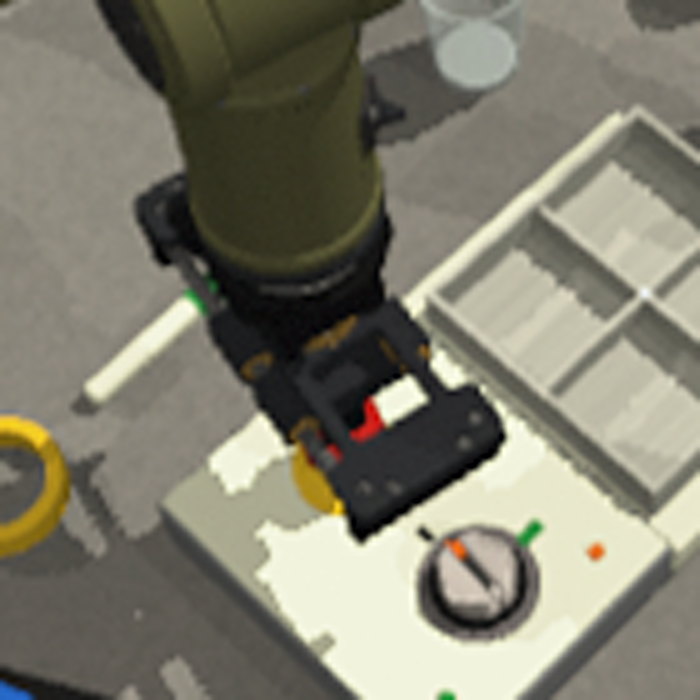

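Request:
{"fn": "send_rows", "kwargs": {"steps": [[[0,0,0.001],[0,0,0],0.0],[[0,0,0.002],[0,0,0],0.0],[[0,0,0.003],[0,0,0],0.0],[[0,0,0.003],[0,0,0],0.0],[[0,0,0.003],[0,0,0],0.0]]}}

```text
time_s: 9.77
tool_pos: [0.4654, -0.1714, 0.069]
tool_rot: [-180.0, 0.0, -20.1]
force: [-2.2, 1.0, 6.2]
grip_width: 0.0002
```

Request:
{"fn": "send_rows", "kwargs": {"steps": [[[0,0,0.001],[0,0,0],0.0],[[0,0,0.002],[0,0,0],0.0],[[0,0,0.003],[0,0,0],0.0],[[0,0,0.003],[0,0,0],0.0],[[0,0,0.003],[0,0,0],0.0]]}}

```text
time_s: 10.18
tool_pos: [0.4655, -0.1714, 0.0655]
tool_rot: [-180.0, -0.0, -20.1]
force: [-1.3, 0.1, 3.9]
grip_width: 0.0002
```

Request:
{"fn": "send_rows", "kwargs": {"steps": [[[0,0,0.001],[0,0,0],0.0],[[0,0,0.002],[0,0,0],0.0],[[0,0,0.003],[0,0,0],0.0],[[0,0,0.004],[0,0,0],0.0],[[0,0,0.004],[0,0,0],0.0]]}}

```text
time_s: 10.6
tool_pos: [0.4654, -0.1714, 0.0614]
tool_rot: [-180.0, -0.0, -20.1]
force: [-2.0, 0.6, 5.6]
grip_width: 0.0004
```

Request:
{"fn": "send_rows", "kwargs": {"steps": [[[0,0,0.001],[0,0,0],0.0],[[0,0,0.002],[0,0,0],0.0],[[0,0,0.002],[0,0,0],0.0],[[0,0,0.002],[0,0,0],0.0],[[0,0,0.002],[0,0,0],0.0]]}}

```text
time_s: 11.02
tool_pos: [0.4654, -0.1714, 0.0596]
tool_rot: [-180.0, -0.0, -20.1]
force: [-1.7, 1.7, 5.3]
grip_width: 0.0002
```

Request:
{"fn": "send_rows", "kwargs": {"steps": [[[0,0,0.001],[0,0,0],0.0],[[0,0,0.0015],[0,0,0],0.0],[[0,0,0.0015],[0,0,0],0.0],[[0,0,0.0015],[0,0,0],0.0],[[0,0,0.0015],[0,0,0],0.0]]}}

```text
time_s: 11.43
tool_pos: [0.4656, -0.1715, 0.0592]
tool_rot: [-180.0, 0.0, -20.1]
force: [-4.0, 0.7, 14.4]
grip_width: 0.0003
```

Request:
{"fn": "send_rows", "kwargs": {"steps": [[[0,0,0.001],[0,0,0],0.0],[[0,0,0.0015],[0,0,0],0.0],[[0,0,0.0015],[0,0,0],0.0],[[0,0,0.0015],[0,0,0],0.0],[[0,0,0.0015],[0,0,0],0.0]]}}

```text
time_s: 11.85
tool_pos: [0.4657, -0.1715, 0.0591]
tool_rot: [-179.9, 0.0, -20.1]
force: [-8.5, 3.0, 24.4]
grip_width: 0.0003
```

Request:
{"fn": "send_rows", "kwargs": {"steps": [[[0,0,-0.005],[0,0,0],0.0],[[0,0,-0.03],[0,0,0],0.0],[[0,0,-0.06],[0,0,0],0.0],[[0,-0.03,-0.1],[0,0,-0.06],0.03],[[0,-0.07,-0.13],[0,0,-0.12],0.06]]}}

```text
time_s: 12.27
tool_pos: [0.4846, -0.1201, 0.178]
tool_rot: [180.0, -0.1, -13.4]
force: [1.6, 0.2, 0.1]
grip_width: 0.0073
```

```bash
python3 - <<'E'
from h import *
o=st();s=snap('scene','s11')
c={'pixels':s['pixels']};print(blobs(mask(c,(0,180,80),(5,255,255))))
print(s['pixels'][246:274,268].tolist())
plan([(.52,.08,.20,5),(.53,.20,.17,20)])
E
```

```text
t12.27 [ 0.4846 -0.1201  0.178 ] [ 1.7998e+02 -1.0000e-01 -1.3390e+01] F [1.6 0.2 0.1] g0.0073
[([268.2, 257.4], 174, [261, 250, 16, 16])]
[[243, 245, 223], [244, 249, 228], [226, 211, 176], [189, 86, 71], [197, 22, 18], [207, 30, 24], [205, 24, 18], [209, 36, 31], [226, 158, 133], [240, 239, 203], [233, 201, 171], [216, 87, 73], [206, 25, 19], [206, 31, 25], [198, 33, 27], [189, 36, 31], [184, 30, 25], [171, 30, 23], [122, 20, 17], [86, 15, 12], [59, 9, 15], [78, 65, 17], [150, 121, 22], [173, 140, 27], [165, 132, 25], [228, 189, 34], [235, 199, 24], [236, 231, 184]]
(0.52, 0.08, 0.2, 5) shift [-0.0127, -0.1923, -0.0164] turn [-0.0047, -0.0102, -0.3063] d=0.193 a=17.6
(0.53, 0.2, 0.17, 20) shift [0.0204, -0.1187, 0.03] turn [0.0, 0.0, -0.2618] d=0.124 a=15.0
```

Request:
{"fn": "send_rows", "kwargs": {"steps": [[[-0.003,-0.038,-0.004],[0,0,-0.06],0.06],[[-0.005,-0.077,-0.008],[0,0,-0.12],0.06],[[-0.008,-0.115,-0.012],[0,0,-0.18],0.06],[[-0.01,-0.154,-0.016],[0,0,-0.24],0.06],[[-0.0127,-0.192,-0.0164],[0,0,-0.306],0.06]]}}

```text
time_s: 12.73
tool_pos: [0.5166, 0.0745, 0.1925]
tool_rot: [-180.0, -0.1, 4.5]
force: [0.7, -0.4, 0.4]
grip_width: 0.0431
```

Request:
{"fn": "send_rows", "kwargs": {"steps": [[[0,0,0],[0,0,0],0.06],[[0,0,0],[0,0,0],0.06],[[0,0,0],[0,0,0],0.06],[[0,0,0],[0,0,0],0.06],[[0,0,0],[0,0,0],0.06]]}}

```text
time_s: 13.15
tool_pos: [0.5163, 0.0706, 0.1923]
tool_rot: [180.0, 0.0, 4.2]
force: [0.3, -0.0, 0.6]
grip_width: 0.0596
```

```bash
python3 - <<'E'
from h import *
o=st();w=snap('wrist','w12');s=snap('scene','s12');t=snap('top','t12');st()
for n,c,z in (('w',w,.055),('s',s,.054),('t',t,.0585)):
    for b in blobs(mask(c,(105,150,60),(120,255,255)),60): print(n,b,plane(c,*b[0],z).round(4))
grid('w12',w['pixels'],(0,0,640,260),1.2,40)
E
```

```text
t13.15 [0.5163 0.0706 0.1923] [1.80e+02 1.00e-02 4.18e+00] F [ 0.3 -0.   0.6] g0.0596
t13.30 [0.5164 0.0713 0.1926] [-1.7999e+02 -1.0000e-02  4.2500e+00] F [ 0.7 -1.1 -0.1] g0.0604
w ([247.3, 15.6], 1488, [223, 0, 50, 37]) [0.4407 0.2199 0.055 ]
w ([347.9, 10.8], 1000, [325, 0, 48, 27]) [0.5312 0.2303 0.055 ]
s ([121.1, 73.3], 192, [110, 63, 23, 21]) [-0.334   0.0854  0.054 ]
s ([394.8, 144.8], 131, [388, 138, 13, 14]) [0.5408 0.3248 0.054 ]
s ([347.9, 151.2], 64, [340, 148, 15, 8]) [0.4414 0.2283 0.054 ]
s ([379.8, 165.9], 70, [374, 159, 11, 13]) [0.5431 0.2345 0.054 ]
s ([201.5, 316.7], 325, [191, 305, 22, 24]) [ 0.4218 -0.3678  0.054 ]
t ([540.5, 178.6], 135, [531, 172, 23, 12]) [ 0.5802 -0.7234  0.0585]
t ([220.4, 193.2], 135, [214, 187, 14, 13]) [0.5352 0.3243 0.0585]
t ([247.7, 194.9], 133, [242, 189, 13, 13]) [0.5294 0.2364 0.0585]
t ([559.6, 196.8], 111, [549, 191, 23, 10]) [ 0.5197 -0.7833  0.0585]
t ([443.6, 217.2], 130, [436, 212, 16, 11]) [ 0.4544 -0.398   0.0585]
t ([252.0, 222.5], 132, [246, 217, 13, 12]) [0.4401 0.2217 0.0585]
```

View pics/w12.png

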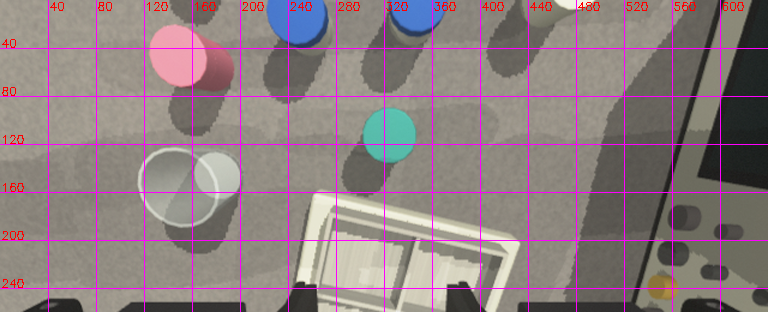

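```bash
python3 - <<'E'
from h import *
plan([(.5305,.2362,.10,12),(.5305,.2362,.006,12)])
E
```

```text
(0.5305, 0.2362, 0.1, 12) shift [0.0263, -0.1634, 0.0926] turn [-0.0002, -0.0002, -0.1353] d=0.190 a=7.8
(0.5305, 0.2362, 0.006, 12) shift [0.0, -0.0, 0.094] turn [0.0, 0.0, 0.0] d=0.094 a=0.0
```

Request:
{"fn": "send_rows", "kwargs": {"steps": [[[0.007,-0.041,0.015],[0,0,-0.034],0.062],[[0.013,-0.082,0.03],[0,0,-0.068],0.062],[[0.02,-0.122,0.05],[0,0,-0.1],0.062],[[0.0263,-0.1634,0.07],[0,0,-0.135],0.062],[[0.0263,-0.1634,0.093],[0,0,-0.135],0.062]]}}

```text
time_s: 13.72
tool_pos: [0.5308, 0.2453, 0.1006]
tool_rot: [-179.7, -0.3, 12.5]
force: [0.7, 0.5, 0.1]
grip_width: 0.0617
```

Request:
{"fn": "send_rows", "kwargs": {"steps": [[[0,0,0],[0,0,0],0.062],[[0,0,0],[0,0,0],0.062],[[0,0,0],[0,0,0],0.062],[[0,0,0],[0,0,0],0.062],[[0,0,0],[0,0,0],0.062]]}}

```text
time_s: 14.13
tool_pos: [0.5317, 0.236, 0.1014]
tool_rot: [-180.0, -0.2, 11.9]
force: [0.0, 0.3, 0.0]
grip_width: 0.0618
```

```bash
python3 - <<'E'
from h import *
st()
plan([(.5305,.2362,.006,12)])
w=snap('wrist','w13');s=snap('scene','s13')
grid('w13',w['pixels'],(140,140,500,300),2.1,20)
grid('s13',s['pixels'],(320,100,440,220),5,10)
E
```

```text
t14.13 [0.5317 0.236  0.1014] [-1.7995e+02 -1.7000e-01  1.1930e+01] F [0.  0.3 0. ] g0.0618
(0.5305, 0.2362, 0.006, 12) shift [-0.0014, -0.0004, 0.0954] turn [-0.0008, -0.003, -0.0012] d=0.095 a=0.2
```

View pics/w13.png

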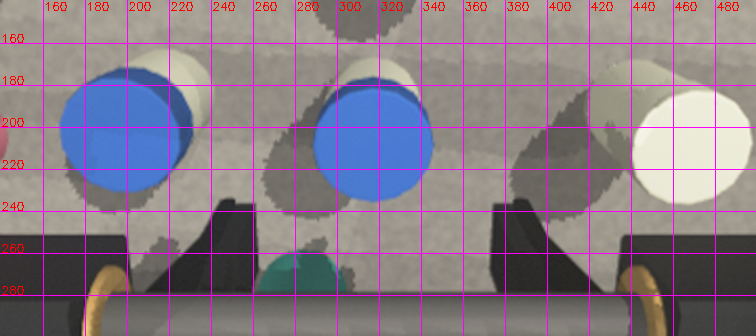

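View pics/s13.png

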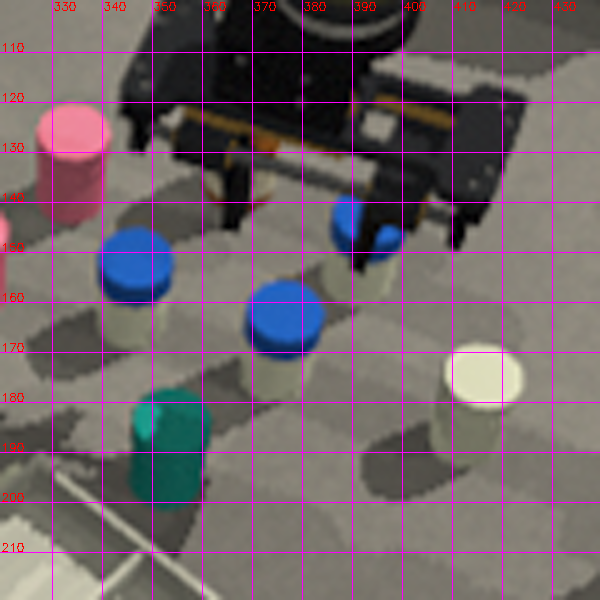

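```bash
python3 - <<'E'
from h import *
w=load('w13');s=load('s13')
for n,P in dict(B=(.5305,.2362,.062),A=(.536,.324,.062),C=(.441,.2215,.062),teal=(.5145,.138,.062),tcp=(.5317,.236,.1014),tip=(.5317,.236,.128),tip2=(.5317,.236,.15)).items(): print(n,proj(w,P).round(1),proj(s,P).round(1))
print(w['position'],w['rotation'])
E
```

```text
B [317.3 212.3] [376.5 161.7]
A [351.9  94.2] [393.6 142.5]
C [196.5 207.3] [346.6 150.9]
teal [274.6 316.7] [353.1 183. ]
tcp [319.3 233.5] [378.5 153.2]
tip [319.7 252.3] [379.6 147. ]
tip2 [320.1 272.4] [380.6 141.7]
[0.51327254 0.31488845 0.29075266] [-17.03732168  -0.2391089   11.89845319]
```

Request:
{"fn": "send_rows", "kwargs": {"steps": [[[-0.001,0,0.025],[0,0,0],0.062],[[-0.001,0,0.05],[0,0,0],0.062],[[-0.001,0,0.07],[0,0,0],0.062],[[-0.001,0,0.085],[0,0,0],0.062],[[-0.001,0,0.094],[0,0,0],0.062]]}}

```text
time_s: 14.65
tool_pos: [0.5285, 0.2362, 0.0042]
tool_rot: [180.0, 0.1, 12.1]
force: [-0.3, -0.7, 0.3]
grip_width: 0.0616
```

Request:
{"fn": "send_rows", "kwargs": {"steps": [[[0,0,0],[0,0,0],0.06],[[0,0,0],[0,0,0],0.05],[[0,0,0],[0,0,0],0.042],[[0,0,0],[0,0,0],0.035],[[0,0,0],[0,0,0],0.035]], "grip_force": 20}}

```text
time_s: 15.07
tool_pos: [0.5304, 0.2375, 0.0069]
tool_rot: [-179.9, -0.1, 12.1]
force: [0.5, 0.4, 2.7]
grip_width: 0.0434
```

```bash
python3 - <<'E'
from h import *
st()
w=snap('wrist','w14');s=snap('scene','s14')
grid('w14',w['pixels'],(140,140,500,300),2.1,20)
grid('s14',s['pixels'],(320,100,440,220),5,10)
E
```

```text
t15.07 [0.5304 0.2375 0.0069] [-1.7995e+02 -1.5000e-01  1.2080e+01] F [0.5 0.4 2.7] g0.0434
```

View pics/w14.png

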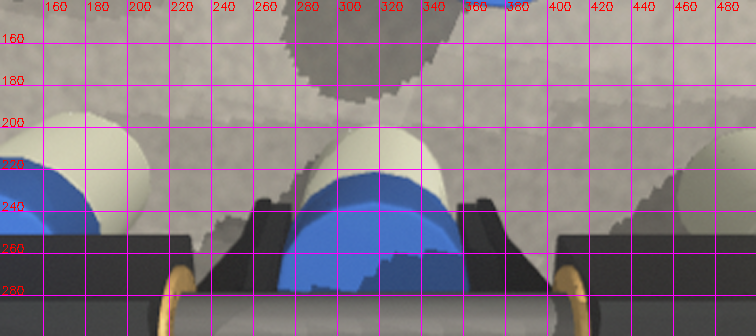

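View pics/s14.png

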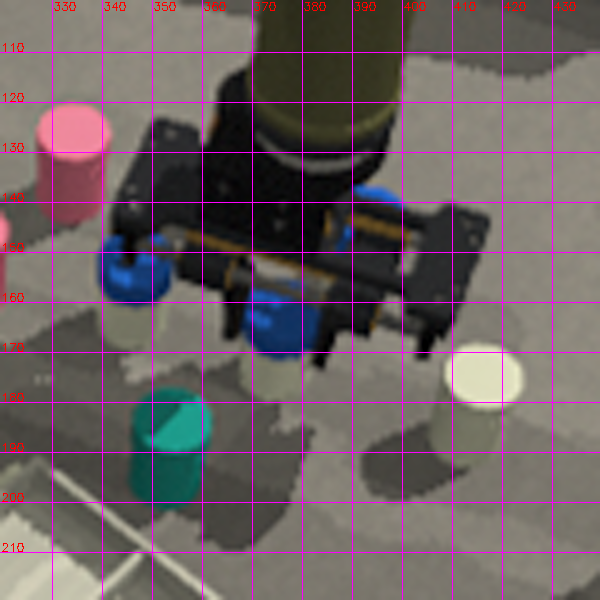

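```bash
python3 - <<'E'
from h import *
plan([(.5305,.236,.12,12),(.555,.09,.14,2),(.5678,-.0598,.14,-9),(.5678,-.0598,.052,-9)])
E
```

```text
(0.5305, 0.236, 0.12, 12) shift [0.0001, 0.0014, -0.1131] turn [-0.0009, -0.0026, 0.0015] d=0.113 a=0.2
(0.555, 0.09, 0.14, 2) shift [-0.0064, 0.1479, -0.02] turn [0.0, -0.0, 0.1745] d=0.149 a=10.0
(0.5678, -0.0598, 0.14, -9) shift [0.0076, 0.1502, 0.0] turn [0.0, -0.0, 0.192] d=0.150 a=11.0
(0.5678, -0.0598, 0.052, -9) shift [-0.0, -0.0, 0.088] turn [0.0, 0.0, 0.0] d=0.088 a=0.0
```

Request:
{"fn": "send_rows", "kwargs": {"steps": [[[0,0,-0.015],[0,0,0],0.035],[[0,0,-0.04],[0,0,0],0.035],[[0,0,-0.07],[0,0,0],0.035],[[0,0,-0.1],[0,0,0],0.035],[[0,0.001,-0.115],[0,0,0],0.035]], "grip_force": 25}}

```text
time_s: 15.58
tool_pos: [0.5309, 0.2369, 0.1244]
tool_rot: [-179.9, -0.3, 12.1]
force: [0.1, 0.5, 0.4]
grip_width: 0.0431
```

Request:
{"fn": "send_rows", "kwargs": {"steps": [[[-0.001,0.025,-0.02],[0,0,0.03],0.035],[[-0.002,0.055,-0.02],[0,0,0.065],0.035],[[-0.004,0.09,-0.02],[0,0,0.105],0.035],[[-0.005,0.12,-0.02],[0,0,0.14],0.035],[[-0.0064,0.148,-0.02],[0,0,0.175],0.035]]}}

```text
time_s: 16.0
tool_pos: [0.5541, 0.0878, 0.1408]
tool_rot: [180.0, -0.0, 1.9]
force: [0.6, -0.1, -0.7]
grip_width: 0.0431
```

Request:
{"fn": "send_rows", "kwargs": {"steps": [[[0.002,0.035,0],[0,0,0.045],0.035],[[0.004,0.07,0],[0,0,0.09],0.035],[[0.006,0.105,0],[0,0,0.135],0.035],[[0.007,0.135,0],[0,0,0.17],0.035],[[0.0076,0.15,0],[0,0,0.192],0.035]]}}

```text
time_s: 16.42
tool_pos: [0.5666, -0.0651, 0.1408]
tool_rot: [179.9, -0.0, -9.4]
force: [-0.1, -0.5, -0.7]
grip_width: 0.0433
```

Request:
{"fn": "send_rows", "kwargs": {"steps": [[[0,0,0],[0,0,0],0.035],[[0,0,0],[0,0,0],0.035],[[0,0,0],[0,0,0],0.035],[[0,0,0],[0,0,0],0.035],[[0,0,0],[0,0,0],0.035]]}}

```text
time_s: 16.83
tool_pos: [0.5672, -0.0576, 0.1404]
tool_rot: [-180.0, 0.0, -8.8]
force: [0.4, 0.1, -0.9]
grip_width: 0.043
```

```bash
python3 - <<'E'
from h import *
st()
plan([(.5678,-.0598,.052,-9)])
w=snap('wrist','w15');s=snap('scene','s15')
grid('w15',w['pixels'],(140,40,500,300),2.1,20)
grid('s15',s['pixels'],(290,120,410,290),4,10)
E
```

```text
t16.83 [ 0.5672 -0.0576  0.1404] [-1.7996e+02  2.0000e-02 -8.7600e+00] F [ 0.4  0.1 -0.9] g0.0430
(0.5678, -0.0598, 0.052, -9) shift [0.0009, 0.0022, 0.0884] turn [-0.0006, 0.0004, 0.0043] d=0.088 a=0.2
```

View pics/w15.png

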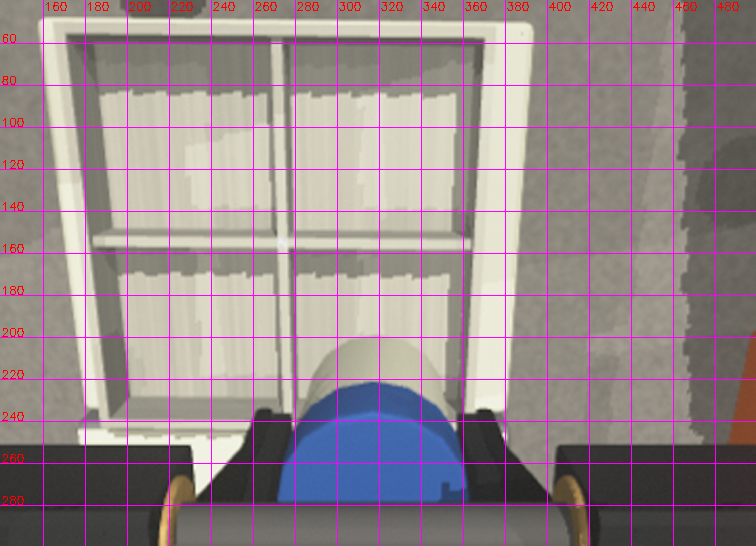

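View pics/s15.png

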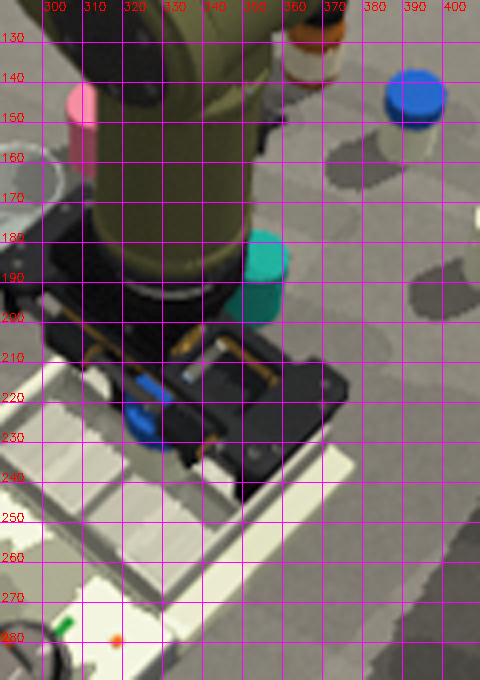

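```bash
python3 - <<'E'
from h import *
w=load('w15');print(w['position'].round(4),plane(w,273.3,154.7,.068).round(4)); st()
plan([(.5675,-.0590,.052,-9)])
E
```

```text
[0.5784 0.0223 0.3297] [ 0.5362 -0.0139  0.068 ]
t16.93 [ 0.5672 -0.0583  0.1405] [-1.7998e+02  1.0000e-02 -8.8100e+00] F [ 0.5  0.6 -0.3] g0.0431
(0.5675, -0.059, 0.052, -9) shift [0.0004, 0.0006, 0.0885] turn [-0.0003, 0.0001, 0.0032] d=0.088 a=0.2
```

Request:
{"fn": "send_rows", "kwargs": {"steps": [[[0,0,0.025],[0,0,0],0.035],[[0,0,0.05],[0,0,0],0.035],[[0,0,0.068],[0,0,0],0.035],[[0,0,0.079],[0,0,0],0.035],[[0,0,0.085],[0,0,0],0.035]]}}

```text
time_s: 17.35
tool_pos: [0.5661, -0.0591, 0.0539]
tool_rot: [180.0, 0.1, -8.9]
force: [0.8, 0.2, -1.0]
grip_width: 0.0426
```

Request:
{"fn": "send_rows", "kwargs": {"steps": [[[0,0,0.002],[0,0,0],0.035],[[0,0,0.003],[0,0,0],0.035],[[0,0,0.004],[0,0,0],0.035],[[0,0,0.005],[0,0,0],0.035],[[0,0,0.005],[0,0,0],0.035]]}}

```text
time_s: 17.77
tool_pos: [0.5677, -0.0597, 0.0512]
tool_rot: [-180.0, -0.1, -8.9]
force: [0.0, -0.7, -1.5]
grip_width: 0.0436
```

Request:
{"fn": "send_rows", "kwargs": {"steps": [[[0,0,0.001],[0,0,0],0.035],[[0,0,0.0015],[0,0,0],0.035],[[0,0,0.002],[0,0,0],0.035],[[0,0,0.002],[0,0,0],0.035],[[0,0,0.002],[0,0,0],0.035]]}}

```text
time_s: 18.18
tool_pos: [0.5674, -0.0596, 0.0489]
tool_rot: [-180.0, -0.0, -8.9]
force: [0.4, 0.5, 1.5]
grip_width: 0.0435
```

Request:
{"fn": "send_rows", "kwargs": {"steps": [[[0,0,0],[0,0,0],0.05],[[0,0,0],[0,0,0],0.06],[[0,0,0],[0,0,0],0.062],[[0,0,0],[0,0,0],0.062],[[0,0,0],[0,0,0],0.062]]}}

```text
time_s: 18.6
tool_pos: [0.5671, -0.0596, 0.0484]
tool_rot: [-180.0, 0.0, -8.9]
force: [0.3, -0.0, 0.2]
grip_width: 0.0612
```

Request:
{"fn": "send_rows", "kwargs": {"steps": [[[0,0,-0.01],[0,0,0],0.062],[[0,0,-0.03],[0,0,0],0.062],[[0,0,-0.06],[0,0,0],0.062],[[0,-0.02,-0.09],[0,0,-0.03],0.062],[[0,-0.05,-0.11],[0,0,-0.06],0.062]]}}

```text
time_s: 19.02
tool_pos: [0.5759, -0.0143, 0.1626]
tool_rot: [180.0, -0.2, -5.8]
force: [1.3, -0.5, 0.3]
grip_width: 0.0622
```

```bash
python3 - <<'E'
from h import *
o=st();s=snap('scene','s16');t=snap('top','t16')
for n,c,z in (('s',s,.054),('t',t,.0585)):
    for b in blobs(mask(c,(105,150,60),(120,255,255)),40): print(n,b,plane(c,*b[0],z).round(4))
grid('s16',s['pixels'],(225,185,385,330),4,10)
plan([(.535,.13,.15,3),(.536,.324,.10,25)])
E
```

```text
t19.02 [ 0.5759 -0.0143  0.1626] [179.95  -0.25  -5.84] F [ 1.3 -0.5  0.3] g0.0622
s ([122.7, 71.8], 271, [110, 60, 24, 23]) [-0.335   0.0931  0.054 ]
s ([393.4, 144.4], 170, [387, 138, 14, 14]) [0.5367 0.3238 0.054 ]
s ([329.4, 241.4], 258, [321, 232, 18, 19]) [ 0.5571 -0.0423  0.054 ]
s ([201.5, 316.6], 332, [191, 305, 22, 24]) [ 0.4216 -0.3676  0.054 ]
t ([563.4, 158.7], 50, [558, 154, 13, 9]) [ 0.6465 -0.8038  0.0585]
t ([540.4, 178.6], 134, [531, 172, 22, 12]) [ 0.5802 -0.723   0.0585]
t ([582.8, 176.6], 52, [579, 172, 10, 9]) [ 0.5865 -0.865   0.0585]
t ([220.5, 193.2], 134, [214, 187, 14, 13]) [0.5352 0.3239 0.0585]
t ([559.6, 196.8], 110, [549, 191, 23, 10]) [ 0.5197 -0.7833  0.0585]
t ([443.8, 217.3], 128, [436, 212, 16, 11]) [ 0.4541 -0.3986  0.0585]
t ([252.1, 222.5], 130, [246, 217, 13, 12]) [0.4401 0.2214 0.0585]
(0.535, 0.13, 0.15, 3) shift [-0.0553, -0.1296, 0.0137] turn [-0.0048, -0.0082, -0.1407] d=0.142 a=8.1
(0.536, 0.324, 0.1, 25) shift [0.0112, -0.1937, 0.05] turn [-0.0, 0.0, -0.384] d=0.200 a=22.0
```

View pics/s16.png

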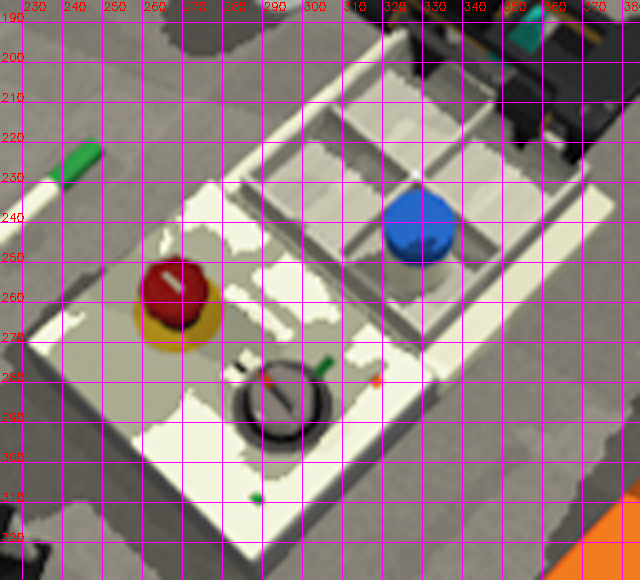

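```bash
python3 - <<'E'
from h import *
plan([(.535,.14,.16,18),(.536,.324,.12,48),(.536,.324,.10,50)])
E
```

```text
(0.535, 0.14, 0.16, 18) shift [-0.0561, -0.1396, 0.0037] turn [-0.0037, -0.0089, -0.4025] d=0.150 a=23.1
(0.536, 0.324, 0.12, 48) shift [0.0578, -0.1747, 0.04] turn [-0.0, 0.0, -0.5236] d=0.188 a=30.0
(0.536, 0.324, 0.1, 50) shift [0.0, -0.0, 0.02] turn [0.0, 0.0, -0.0349] d=0.020 a=2.0
```

Request:
{"fn": "send_rows", "kwargs": {"steps": [[[-0.011,-0.028,0],[0,0,-0.08],0.062],[[-0.022,-0.056,0],[0,0,-0.16],0.062],[[-0.034,-0.084,0],[0,0,-0.24],0.062],[[-0.045,-0.112,0],[0,0,-0.32],0.062],[[-0.0561,-0.14,0.003],[0,0,-0.4],0.062]]}}

```text
time_s: 19.53
tool_pos: [0.5323, 0.1356, 0.1565]
tool_rot: [-180.0, -0.1, 17.6]
force: [0.5, 0.2, -0.3]
grip_width: 0.0619
```

Request:
{"fn": "send_rows", "kwargs": {"steps": [[[0.012,-0.035,0],[0,0,-0.105],0.062],[[0.023,-0.07,0],[0,0,-0.21],0.062],[[0.035,-0.105,0.01],[0,0,-0.315],0.062],[[0.046,-0.14,0.025],[0,0,-0.42],0.062],[[0.0578,-0.1747,0.04],[0,0,-0.524],0.062]]}}

```text
time_s: 19.95
tool_pos: [0.5355, 0.3205, 0.1161]
tool_rot: [180.0, -0.1, 47.7]
force: [0.9, -0.2, 0.6]
grip_width: 0.0619
```

Request:
{"fn": "send_rows", "kwargs": {"steps": [[[0,0,0],[0,0,0],0.062],[[0,0,0],[0,0,0],0.062],[[0,0,0],[0,0,0],0.062],[[0,0,0],[0,0,0],0.062],[[0,0,0],[0,0,0],0.062]]}}

```text
time_s: 20.37
tool_pos: [0.5365, 0.3167, 0.1166]
tool_rot: [180.0, -0.1, 47.3]
force: [0.1, 0.6, -0.7]
grip_width: 0.0619
```

```bash
python3 - <<'E'
from h import *
o=st();s=snap('scene','s17')
plan([(.536,.324,.007,48)]);w=snap('wrist','w17');print(proj(w,[.536,.324,.062]))
c=w
for b in blobs(mask(c,(105,150,60),(120,255,255)),40): print(b,plane(c,*b[0],.06).round(4))
grid('w17',w['pixels'],(140,140,500,300),2.1,20)
E
```

```text
t20.37 [0.5365 0.3167 0.1166] [ 1.7995e+02 -7.0000e-02  4.7260e+01] F [ 0.1  0.6 -0.7] g0.0619
(0.536, 0.324, 0.007, 48) shift [0.0048, -0.0051, 0.1095] turn [0.0006, -0.0013, -0.0126] d=0.110 a=0.7
[324.65372427 200.95743901]
([153.3, 197.1], 2319, [124, 172, 62, 52]) [0.4411 0.2253 0.06  ]
([326.4, 197.3], 2126, [300, 172, 53, 51]) [0.5352 0.3267 0.06  ]
```

View pics/w17.png

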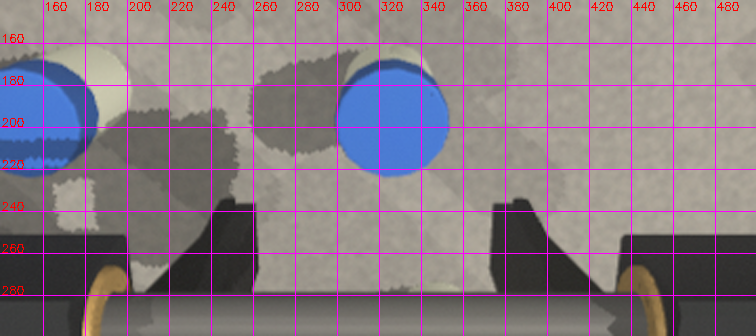

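Request:
{"fn": "send_rows", "kwargs": {"steps": [[[0.004,-0.0045,0.02],[0,0,0],0.062],[[0.004,-0.0045,0.045],[0,0,0],0.062],[[0.004,-0.0045,0.07],[0,0,0],0.062],[[0.004,-0.0045,0.07],[0,0,0],0.062],[[0.004,-0.0045,0.07],[0,0,0],0.062]]}}

```text
time_s: 20.88
tool_pos: [0.534, 0.3233, 0.0448]
tool_rot: [-180.0, 0.1, 47.4]
force: [-0.0, 0.7, 0.5]
grip_width: 0.0623
```

```bash
python3 - <<'E'
from h import *
o=st();plan([(.5356,.325,.007,48)])
E
```

```text
t20.88 [0.534  0.3233 0.0448] [-1.7998e+02  1.5000e-01  4.7390e+01] F [-0.   0.7  0.5] g0.0623
(0.5356, 0.325, 0.007, 48) shift [0.0024, -0.0, 0.0378] turn [-0.0004, 0.0026, -0.0107] d=0.038 a=0.6
```

Request:
{"fn": "send_rows", "kwargs": {"steps": [[[0.001,0,0.015],[0,0,0],0.062],[[0.001,0,0.03],[0,0,0],0.062],[[0.001,0,0.038],[0,0,0],0.062],[[0.001,0,0.038],[0,0,0],0.062],[[0.001,0,0.038],[0,0,0],0.06]]}}

```text
time_s: 21.3
tool_pos: [0.5361, 0.3254, 0.0087]
tool_rot: [180.0, -0.1, 47.4]
force: [-0.6, -0.1, 0.7]
grip_width: 0.0609
```

Request:
{"fn": "send_rows", "kwargs": {"steps": [[[0,0,0],[0,0,0],0.055],[[0,0,0],[0,0,0],0.05],[[0,0,0],[0,0,0],0.04],[[0,0,0],[0,0,0],0.035],[[0,0,0],[0,0,0],0.035]], "grip_force": 20}}

```text
time_s: 21.72
tool_pos: [0.5359, 0.3256, 0.0082]
tool_rot: [180.0, -0.1, 47.4]
force: [0.2, -0.3, 3.0]
grip_width: 0.0433
```

```bash
python3 - <<'E'
from h import *
o=st();plan([(.5356,.325,.13,48),(.56,.16,.14,19),(.5798,.0165,.14,-9)])
s=snap('scene','s18');grid('s18',s['pixels'],(320,90,440,210),5,10)
E
```

```text
t21.72 [0.5359 0.3256 0.0082] [ 1.7999e+02 -8.0000e-02  4.7440e+01] F [ 0.2 -0.3  3. ] g0.0433
(0.5356, 0.325, 0.13, 48) shift [-0.0005, 0.0002, -0.1218] turn [0.0002, -0.0014, -0.0097] d=0.122 a=0.6
(0.56, 0.16, 0.14, 19) shift [-0.1063, 0.1285, -0.01] turn [0.0, -0.0, 0.5061] d=0.167 a=29.0
(0.5798, 0.0165, 0.14, -9) shift [-0.028, 0.1421, 0.0] turn [-0.0, -0.0, 0.4887] d=0.145 a=28.0
```

View pics/s18.png

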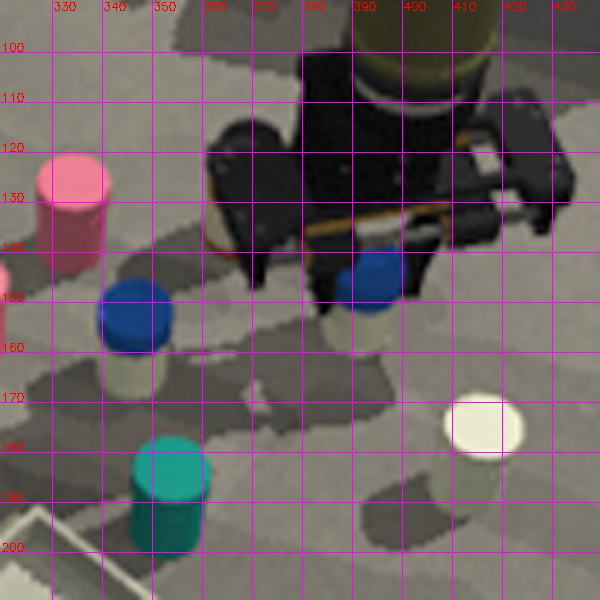

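Request:
{"fn": "send_rows", "kwargs": {"steps": [[[0,0,-0.015],[0,0,0],0.035],[[0,0,-0.045],[0,0,0],0.035],[[0,0,-0.08],[0,0,0],0.035],[[0,0,-0.11],[0,0,0],0.035],[[0,0,-0.122],[0,0,0],0.035]], "grip_force": 25}}

```text
time_s: 22.18
tool_pos: [0.5375, 0.3263, 0.1344]
tool_rot: [179.9, -0.4, 47.4]
force: [-0.1, 1.1, -0.6]
grip_width: 0.0435
```

Request:
{"fn": "send_rows", "kwargs": {"steps": [[[-0.018,0.022,-0.01],[0,0,0.1],0.035],[[-0.04,0.05,-0.01],[0,0,0.2],0.035],[[-0.063,0.078,-0.01],[0,0,0.3],0.035],[[-0.086,0.105,-0.01],[0,0,0.4],0.035],[[-0.1063,0.1285,-0.01],[0,0,0.506],0.035]]}}

```text
time_s: 22.6
tool_pos: [0.5578, 0.157, 0.1387]
tool_rot: [180.0, 0.1, 18.1]
force: [1.0, 0.1, -0.8]
grip_width: 0.0432
```

Request:
{"fn": "send_rows", "kwargs": {"steps": [[[-0.006,0.03,0],[0,0,0.1],0.035],[[-0.012,0.06,0],[0,0,0.2],0.035],[[-0.018,0.09,0],[0,0,0.3],0.035],[[-0.024,0.12,0],[0,0,0.4],0.035],[[-0.028,0.142,0],[0,0,0.489],0.035]]}}

```text
time_s: 23.02
tool_pos: [0.5759, 0.0128, 0.1387]
tool_rot: [179.9, 0.0, -10.0]
force: [0.3, -0.3, -1.5]
grip_width: 0.0433
```

Request:
{"fn": "send_rows", "kwargs": {"steps": [[[0,0,0],[0,0,0],0.035],[[0,0,0],[0,0,0],0.035],[[0,0,0],[0,0,0],0.035],[[0,0,0],[0,0,0],0.035],[[0,0,0],[0,0,0],0.035]]}}

```text
time_s: 23.43
tool_pos: [0.5763, 0.0181, 0.1391]
tool_rot: [-180.0, 0.0, -9.4]
force: [-0.0, 0.1, 0.3]
grip_width: 0.043
```

```bash
python3 - <<'E'
from h import *
o=st();plan([(.58,.0165,.053,-9)])
s=snap('scene','s19');t=snap('top','t19')
for n,c,z in (('s',s,.054),('t',t,.0585)):
    for b in blobs(mask(c,(105,150,60),(120,255,255)),40): print(n,b,plane(c,*b[0],z).round(4))
E
```

```text
t23.43 [0.5763 0.0181 0.1391] [-1.7998e+02  4.0000e-02 -9.4000e+00] F [-0.   0.1  0.3] g0.0430
(0.58, 0.0165, 0.053, -9) shift [0.004, 0.001, 0.0861] turn [-0.0003, 0.0007, -0.0069] d=0.086 a=0.4
s ([123.1, 71.6], 290, [110, 59, 24, 24]) [-0.3347  0.0945  0.054 ]
s ([347.6, 203.6], 117, [343, 195, 13, 16]) [0.535  0.0784 0.054 ]
s ([329.3, 241.6], 255, [321, 233, 18, 18]) [ 0.5572 -0.0429  0.054 ]
s ([201.5, 316.7], 330, [191, 305, 22, 24]) [ 0.4218 -0.3678  0.054 ]
t ([563.3, 158.6], 50, [558, 154, 12, 9]) [ 0.6468 -0.8035  0.0585]
t ([540.5, 178.6], 135, [531, 172, 22, 12]) [ 0.5802 -0.7234  0.0585]
t ([582.7, 176.7], 51, [579, 172, 11, 9]) [ 0.5861 -0.8646  0.0585]
t ([341.7, 181.9], 92, [338, 175, 9, 14]) [ 0.5709 -0.0681  0.0585]
t ([559.5, 196.8], 112, [549, 191, 23, 11]) [ 0.5197 -0.783   0.0585]
t ([443.8, 217.2], 130, [436, 212, 16, 11]) [ 0.4544 -0.3987  0.0585]
t ([252.1, 222.5], 128, [246, 217, 13, 12]) [0.4401 0.2214 0.0585]
```

Request:
{"fn": "send_rows", "kwargs": {"steps": [[[0.003,0,0.025],[0,0,0],0.035],[[0.003,0,0.05],[0,0,0],0.035],[[0.003,0,0.068],[0,0,0],0.035],[[0.003,0,0.079],[0,0,0],0.035],[[0.003,0,0.084],[0,0,0],0.035]]}}

```text
time_s: 23.95
tool_pos: [0.5783, 0.0163, 0.0537]
tool_rot: [179.9, 0.2, -9.5]
force: [-0.3, 0.6, -0.0]
grip_width: 0.0433
```

Request:
{"fn": "send_rows", "kwargs": {"steps": [[[0,0,0.001],[0,0,0],0.035],[[0,0,0.002],[0,0,0],0.035],[[0,0,0.003],[0,0,0],0.035],[[0,0,0.004],[0,0,0],0.035],[[0,0,0.004],[0,0,0],0.035]]}}

```text
time_s: 24.37
tool_pos: [0.5801, 0.016, 0.0522]
tool_rot: [-180.0, -0.1, -9.6]
force: [0.2, 0.1, -0.7]
grip_width: 0.0433
```

Request:
{"fn": "send_rows", "kwargs": {"steps": [[[0,0,0.001],[0,0,0],0.035],[[0,0,0.0015],[0,0,0],0.035],[[0,0,0.002],[0,0,0],0.035],[[0,0,0.002],[0,0,0],0.035],[[0,0,0.002],[0,0,0],0.035]]}}

```text
time_s: 24.78
tool_pos: [0.5798, 0.016, 0.0502]
tool_rot: [-180.0, -0.0, -9.6]
force: [-0.9, -0.1, 4.3]
grip_width: 0.0434
```

Request:
{"fn": "send_rows", "kwargs": {"steps": [[[0,0,0],[0,0,0],0.05],[[0,0,0],[0,0,0],0.06],[[0,0,0],[0,0,0],0.062],[[0,0,0],[0,0,0],0.062],[[0,0,0],[0,0,0],0.062]]}}

```text
time_s: 25.2
tool_pos: [0.5793, 0.0159, 0.0492]
tool_rot: [180.0, 0.0, -9.6]
force: [-1.2, -0.0, -0.1]
grip_width: 0.0606
```

Request:
{"fn": "send_rows", "kwargs": {"steps": [[[0,0,-0.01],[0,0,0],0.062],[[0,0,-0.03],[0,0,0],0.062],[[0,0,-0.06],[0,0,0],0.062],[[-0.02,-0.01,-0.09],[0,0,-0.05],0.062],[[-0.05,-0.03,-0.11],[0,0,-0.1],0.062]]}}

```text
time_s: 25.62
tool_pos: [0.5377, 0.0502, 0.1631]
tool_rot: [179.9, -0.3, -4.1]
force: [0.2, 0.2, 0.1]
grip_width: 0.0622
```

```bash
python3 - <<'E'
from h import *
o=st();s=snap('scene','s20');t=snap('top','t20')
for n,c,z in (('s',s,.054),('t',t,.0585)):
    for b in blobs(mask(c,(105,150,60),(120,255,255)),40): print(n,b,plane(c,*b[0],z).round(4))
grid('s20',s['pixels'],(255,165,400,290),4.5,10)
plan([(.48,.13,.14,10),(.441,.222,.11,18)])
E
```

```text
t25.62 [0.5377 0.0502 0.1631] [179.91  -0.31  -4.1 ] F [0.2 0.2 0.1] g0.0622
s ([121.9, 72.8], 230, [110, 62, 23, 22]) [-0.3336  0.0884  0.054 ]
s ([350.2, 221.7], 243, [342, 213, 18, 18]) [0.5701 0.0356 0.054 ]
s ([329.5, 241.5], 251, [321, 233, 18, 18]) [ 0.5575 -0.0424  0.054 ]
s ([201.5, 316.6], 330, [191, 305, 22, 24]) [ 0.4216 -0.3676  0.054 ]
t ([563.4, 158.7], 51, [558, 154, 13, 9]) [ 0.6465 -0.8038  0.0585]
t ([540.6, 178.6], 136, [531, 172, 22, 12]) [ 0.5802 -0.7237  0.0585]
t ([582.7, 176.6], 52, [579, 172, 10, 9]) [ 0.5865 -0.8646  0.0585]
t ([340.0, 181.5], 136, [334, 175, 13, 14]) [ 0.5723 -0.0626  0.0585]
t ([559.5, 196.8], 114, [549, 191, 23, 11]) [ 0.5197 -0.783   0.0585]
t ([443.7, 217.3], 130, [436, 212, 16, 11]) [ 0.4541 -0.3983  0.0585]
t ([252.0, 222.5], 128, [246, 217, 13, 12]) [0.4401 0.2217 0.0585]
(0.48, 0.13, 0.14, 10) shift [-0.0595, -0.0677, 0.0243] turn [-0.0056, -0.0057, -0.235] d=0.093 a=13.5
(0.441, 0.222, 0.11, 18) shift [-0.0224, -0.0974, 0.03] turn [0.0, 0.0, -0.1396] d=0.104 a=8.0
```

View pics/s20.png

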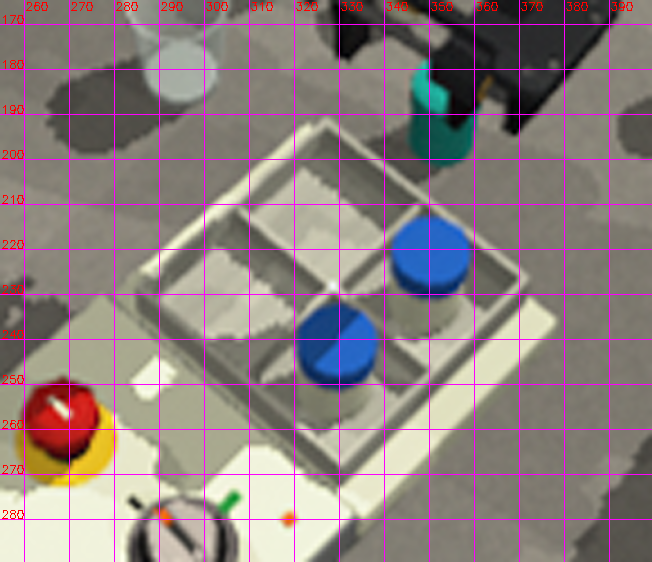

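Request:
{"fn": "send_rows", "kwargs": {"steps": [[[-0.012,-0.014,0.005],[0.0,0,-0.05],0.062],[[-0.024,-0.028,0.01],[0,0,-0.1],0.062],[[-0.036,-0.042,0.015],[0,0,-0.145],0.062],[[-0.048,-0.056,0.02],[0,0,-0.19],0.062],[[-0.0595,-0.068,0.024],[0,0,-0.235],0.062]]}}

```text
time_s: 26.13
tool_pos: [0.4792, 0.127, 0.1349]
tool_rot: [-180.0, 0.0, 9.9]
force: [0.7, 0.3, 0.2]
grip_width: 0.0619
```

Request:
{"fn": "send_rows", "kwargs": {"steps": [[[-0.007,-0.03,0.01],[0,0,-0.04],0.062],[[-0.014,-0.06,0.02],[0,0,-0.08],0.062],[[-0.02,-0.085,0.03],[0,0,-0.12],0.062],[[-0.0224,-0.0974,0.03],[0,0,-0.14],0.062],[[-0.0224,-0.0974,0.03],[0,0,-0.14],0.062]]}}

```text
time_s: 26.55
tool_pos: [0.44, 0.221, 0.105]
tool_rot: [-180.0, 0.1, 18.0]
force: [-0.7, -0.0, -0.5]
grip_width: 0.0619
```

Request:
{"fn": "send_rows", "kwargs": {"steps": [[[0,0,0],[0,0,0],0.062],[[0,0,0],[0,0,0],0.062],[[0,0,0],[0,0,0],0.062],[[0,0,0],[0,0,0],0.062],[[0,0,0],[0,0,0],0.062]]}}

```text
time_s: 26.97
tool_pos: [0.4427, 0.2169, 0.1058]
tool_rot: [-180.0, -0.0, 17.5]
force: [-0.2, 0.7, 0.0]
grip_width: 0.0621
```

```bash
python3 - <<'E'
from h import *
o=st();plan([(.441,.2215,.008,18)])
w=snap('wrist','w21')
print(proj(w,[.441,.2215,.062]))
for b in blobs(mask(w,(105,150,60),(120,255,255)),40): print(b,plane(w,*b[0],.06).round(4))
grid('w21',w['pixels'],(140,140,500,300),2.1,20)
E
```

```text
t26.97 [0.4427 0.2169 0.1058] [-1.800e+02 -4.000e-02  1.752e+01] F [-0.2  0.7  0. ] g0.0621
(0.441, 0.2215, 0.008, 18) shift [-0.0003, -0.0049, 0.0978] turn [-0.0001, -0.0006, -0.0083] d=0.098 a=0.5
[318.52105873 204.99459828]
([319.1, 201.0], 2318, [292, 175, 55, 53]) [0.4407 0.2241 0.06  ]
```

View pics/w21.png

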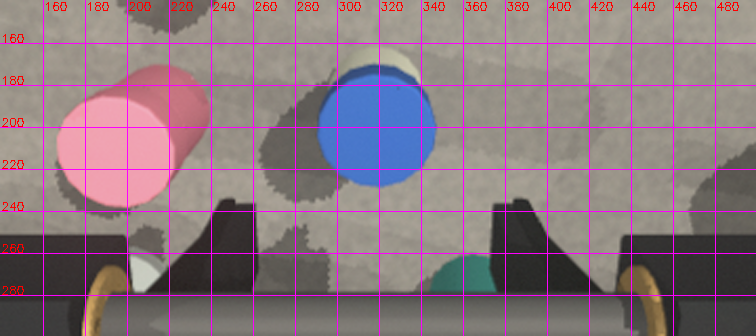

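Request:
{"fn": "send_rows", "kwargs": {"steps": [[[0,-0.005,0.02],[0,0,0],0.062],[[0,-0.005,0.045],[0,0,0],0.062],[[0,-0.005,0.07],[0,0,0],0.062],[[0,-0.005,0.09],[0,0,0],0.062],[[0,-0.005,0.097],[0,0,0],0.062]]}}

```text
time_s: 27.43
tool_pos: [0.4386, 0.2211, 0.0057]
tool_rot: [179.9, 0.3, 17.6]
force: [-0.1, -0.3, -0.7]
grip_width: 0.062
```

Request:
{"fn": "send_rows", "kwargs": {"steps": [[[0,0,0],[0,0,0],0.06],[[0,0,0],[0,0,0],0.05],[[0,0,0],[0,0,0],0.04],[[0,0,0],[0,0,0],0.035],[[0,0,0],[0,0,0],0.035]], "grip_force": 20}}

```text
time_s: 27.85
tool_pos: [0.4416, 0.2234, 0.0099]
tool_rot: [-179.9, -0.2, 17.6]
force: [0.9, -0.2, 2.2]
grip_width: 0.0435
```

```bash
python3 - <<'E'
from h import *
o=st();plan([(.441,.2215,.12,18),(.49,.11,.14,5),(.504,.029,.14,-9)])
E
```

```text
t27.85 [0.4416 0.2234 0.0099] [-1.7994e+02 -1.5000e-01  1.7640e+01] F [ 0.9 -0.2  2.2] g0.0435
(0.441, 0.2215, 0.12, 18) shift [-0.0009, 0.0015, -0.1101] turn [-0.001, -0.0027, -0.0062] d=0.110 a=0.4
(0.49, 0.11, 0.14, 5) shift [0.0121, 0.1212, -0.02] turn [-0.0, -0.0, 0.2269] d=0.123 a=13.0
(0.504, 0.029, 0.14, -9) shift [0.0069, 0.0819, 0.0] turn [0.0, -0.0, 0.2443] d=0.082 a=14.0
```

Request:
{"fn": "send_rows", "kwargs": {"steps": [[[0,0,-0.015],[0,0,0],0.035],[[0,0,-0.045],[0,0,0],0.035],[[0,0,-0.075],[0,0,0],0.035],[[0,0,-0.105],[0,0,0],0.035],[[0,0,-0.13],[0,0,0],0.035]], "grip_force": 25}}

```text
time_s: 28.27
tool_pos: [0.441, 0.2229, 0.1412]
tool_rot: [-179.9, -0.1, 17.6]
force: [1.1, 0.4, -1.8]
grip_width: 0.0434
```

Request:
{"fn": "send_rows", "kwargs": {"steps": [[[0.002,0.02,0],[0,0,0.04],0.035],[[0.005,0.045,0],[0,0,0.08],0.035],[[0.007,0.07,0],[0,0,0.13],0.035],[[0.009,0.095,0],[0,0,0.18],0.035],[[0.0121,0.121,0],[0,0,0.227],0.035]]}}

```text
time_s: 28.68
tool_pos: [0.4887, 0.1095, 0.1384]
tool_rot: [-180.0, 0.0, 4.5]
force: [0.2, -0.4, -1.5]
grip_width: 0.0431
```

Request:
{"fn": "send_rows", "kwargs": {"steps": [[[0.002,0.022,0],[0,0,0.065],0.035],[[0.003,0.043,0],[0,0,0.13],0.035],[[0.005,0.064,0],[0,0,0.19],0.035],[[0.007,0.082,0],[0,0,0.244],0.035],[[0.007,0.082,0],[0,0,0.244],0.035]]}}

```text
time_s: 29.1
tool_pos: [0.5028, 0.0246, 0.1387]
tool_rot: [179.9, -0.1, -9.9]
force: [-1.3, 0.3, -0.9]
grip_width: 0.0433
```

Request:
{"fn": "send_rows", "kwargs": {"steps": [[[0,0,0],[0,0,0],0.035],[[0,0,0],[0,0,0],0.035],[[0,0,0],[0,0,0],0.035],[[0,0,0],[0,0,0],0.035],[[0,0,0],[0,0,0],0.035]]}}

```text
time_s: 29.52
tool_pos: [0.5022, 0.0308, 0.1385]
tool_rot: [-180.0, 0.0, -9.2]
force: [-1.1, 0.1, -1.6]
grip_width: 0.0432
```

```bash
python3 - <<'E'
from h import *
o=st();plan([(.504,.029,.055,-9)])
E
```

```text
t29.52 [0.5022 0.0308 0.1385] [-1.7999e+02  1.0000e-02 -9.2500e+00] F [-1.1  0.1 -1.6] g0.0432
(0.504, 0.029, 0.055, -9) shift [0.002, 0.0015, 0.0835] turn [-0.0002, 0.0001, -0.0043] d=0.084 a=0.2
```

Request:
{"fn": "send_rows", "kwargs": {"steps": [[[0.001,0,0.025],[0,0,0],0.035],[[0.001,0,0.05],[0,0,0],0.035],[[0.001,0,0.067],[0,0,0],0.035],[[0.001,0,0.077],[0,0,0],0.035],[[0.001,0,0.081],[0,0,0],0.035]]}}

```text
time_s: 29.93
tool_pos: [0.5021, 0.0299, 0.0559]
tool_rot: [179.9, 0.1, -9.3]
force: [-1.4, 0.2, -0.4]
grip_width: 0.0432
```

Request:
{"fn": "send_rows", "kwargs": {"steps": [[[0,0,0.001],[0,0,0],0.035],[[0,0,0.002],[0,0,0],0.035],[[0,0,0.003],[0,0,0],0.035],[[0,0,0.004],[0,0,0],0.035],[[0,0,0.004],[0,0,0],0.035]]}}

```text
time_s: 30.35
tool_pos: [0.5038, 0.0298, 0.0541]
tool_rot: [-180.0, -0.1, -9.3]
force: [-1.4, 0.4, -2.1]
grip_width: 0.0434
```

Request:
{"fn": "send_rows", "kwargs": {"steps": [[[0,0,0.001],[0,0,0],0.035],[[0,0,0.0015],[0,0,0],0.035],[[0,0,0.002],[0,0,0],0.035],[[0,0,0.002],[0,0,0],0.035],[[0,0,0.002],[0,0,0],0.035]]}}

```text
time_s: 30.77
tool_pos: [0.5035, 0.0297, 0.0518]
tool_rot: [-180.0, -0.0, -9.3]
force: [-0.8, -1.0, 2.0]
grip_width: 0.0432
```

Contact. I'll release, lift and look.

Request:
{"fn": "send_rows", "kwargs": {"steps": [[[0,0,0],[0,0,0],0.05],[[0,0,0],[0,0,0],0.06],[[0,0,0],[0,0,0],0.06],[[0,0,0],[0,0,0],0.06],[[0,0,0],[0,0,0],0.06]]}}

```text
time_s: 31.18
tool_pos: [0.5033, 0.0297, 0.0515]
tool_rot: [-180.0, -0.0, -9.3]
force: [0.7, 0.2, -0.6]
grip_width: 0.0592
```

Request:
{"fn": "send_rows", "kwargs": {"steps": [[[0,0,-0.01],[0,0,0],0.06],[[0,0,-0.03],[0,0,0],0.06],[[0,0,-0.06],[0,0,0],0.06],[[-0.02,0.01,-0.1],[0,0,0.05],0.06],[[-0.05,0.02,-0.135],[0,0,0.1],0.06]]}}

```text
time_s: 31.6
tool_pos: [0.4579, 0.0184, 0.1818]
tool_rot: [179.9, -0.1, -15.3]
force: [0.4, 0.7, 1.0]
grip_width: 0.06
```

```bash
python3 - <<'E'
from h import *
o=st();s=snap('scene','s22');t=snap('top','t22')
grid('s22',s['pixels'],(175,165,400,370),2.9,10)
grid('t22',t['pixels'],(290,150,470,270),4,10)
plan([(.44,-.15,.21,-20)])
E
```

```text
t31.60 [0.4579 0.0184 0.1818] [ 1.7994e+02 -1.3000e-01 -1.5260e+01] F [0.4 0.7 1. ] g0.0600
(0.44, -0.15, 0.21, -20) shift [0.0269, 0.1673, -0.0252] turn [-0.0077, -0.0077, 0.0837] d=0.171 a=4.8
```

View pics/s22.png

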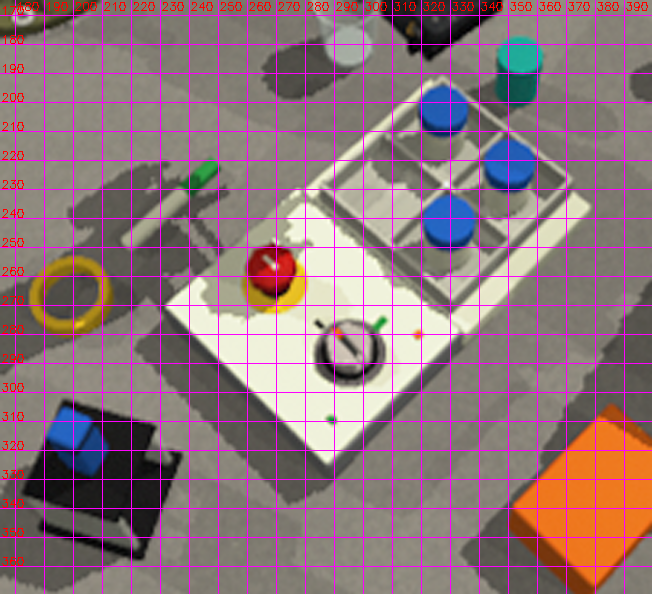

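View pics/t22.png

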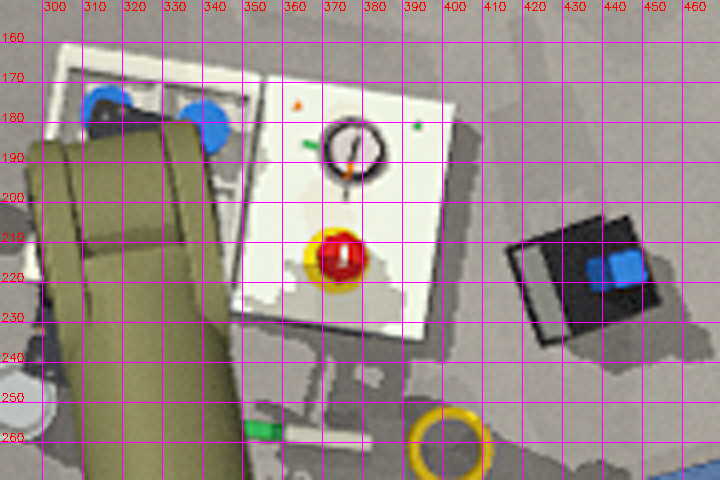

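```bash
python3 - <<'E'
from h import *
s=load('s22');t=load('t22')
for c in (s,t):
    hsv=cv2.cvtColor(c['pixels'],cv2.COLOR_RGB2HSV)
    x0,y0,x1,y1=(185,295,240,345) if c is s else (430,205,460,230)
    sub=hsv[y0:y1,x0:x1]; print(np.unique(sub[(sub[...,0]>100)&(sub[...,1]>150)][:,2]//10*10,return_counts=True))
for thr in (190,200,210):
  uv=[]
  for c in (t,s):
    hsv=cv2.cvtColor(c['pixels'],cv2.COLOR_RGB2HSV)
    m=((hsv[...,0]>100)&(hsv[...,0]<125)&(hsv[...,1]>120)&(hsv[...,2]>thr)).astype(np.uint8)
    b=[b for b in blobs(m,20) if (abs(b[0][0]-445)<20 if c is t else (abs(b[0][0]-200)<20 and b[0][1]>280))]
    print(thr,b); uv.append(b[0][0] if b else None)
  if all(uv): print(tri(t,uv[0],s,uv[1]),plane(t,*uv[0],.162),plane(s,*uv[1],.162))
E
```

```text
(array([ 20,  40,  50,  60,  70,  80,  90, 100, 110, 120, 130, 140, 150,
       160, 170, 180, 190, 200], dtype=uint8), array([ 1,  2,  7, 21, 16, 18, 34, 14, 16, 66,  5,  7,  5,  8, 10, 14, 88,
        1]))
(array([ 10,  70,  80,  90, 100, 110, 120, 130, 140, 150, 160, 170, 180,
       190, 200, 210, 220, 230], dtype=uint8), array([ 1,  1,  1,  6,  3,  6,  9,  5, 23,  5,  2,  6,  2,  4,  6, 32, 15,
        2]))
190 [([446.7, 216.8], 59, [443, 213, 9, 9])]
190 [([198.7, 311.8], 88, [193, 307, 13, 11])]
(array([ 0.45017439, -0.37660265,  0.15720793]), np.float64(0.00235717158888747)) [ 0.44909886 -0.3760331   0.162     ] [ 0.45301313 -0.37638029  0.162     ]
200 [([446.5, 216.6], 53, [443, 213, 8, 9])]
200 []
210 [([446.4, 216.6], 49, [443, 213, 8, 8])]
210 []
```

```bash
python3 - <<'E'
from h import *
plan([(.46,-.17,.24,-22),(.452,-.35,.25,-55),(.451,-.3765,.25,-72)])
w=load('w6');a=plane(w,382.5,97.1,.0685);b=plane(w,429.5,92.8,.0685);d=b-a;print(a,b,np.degrees(np.arctan2(d[1],d[0])))
E
```

```text
(0.46, -0.17, 0.24, -22) shift [0.0516, 0.1812, -0.0551] turn [-0.0079, -0.0075, 0.1186] d=0.196 a=6.8
(0.452, -0.35, 0.25, -55) shift [0.06, 0.1699, -0.01] turn [0.0, -0.0, 0.576] d=0.180 a=33.0
(0.451, -0.3765, 0.25, -72) shift [0.0211, 0.016, 0.0] turn [0.0, -0.0, 0.2967] d=0.027 a=17.0
[ 0.52835308 -0.17830311  0.0685    ] [ 0.57208287 -0.19002266  0.0685    ] -15.002678240918636
```

Request:
{"fn": "send_rows", "kwargs": {"steps": [[[0.01,0.036,-0.015],[0,0,0],0.06],[[0.02,0.072,-0.03],[0,0,0],0.06],[[0.031,0.109,-0.04],[0,0,0],0.06],[[0.041,0.145,-0.05],[0,0,0],0.06],[[0.0516,0.181,-0.055],[0,0,0],0.06]]}}

```text
time_s: 32.12
tool_pos: [0.46, -0.171, 0.2359]
tool_rot: [-179.9, -0.1, -15.0]
force: [0.5, -0.6, -0.5]
grip_width: 0.0596
```

```bash
python3 - <<'E'
from h import *
st()
plan([(.455,-.35,.25,0),(.451,-.3765,.25,13)])
E
```

```text
t32.12 [ 0.46   -0.171   0.2359] [-1.7994e+02 -1.4000e-01 -1.5040e+01] F [ 0.5 -0.6 -0.5] g0.0596
(0.455, -0.35, 0.25, 0) shift [0.0417, 0.1741, -0.0142] turn [-0.0007, -0.0025, -0.2626] d=0.180 a=15.0
(0.451, -0.3765, 0.25, 13) shift [-0.004, 0.0265, 0.0] turn [0.0, 0.0, -0.2269] d=0.027 a=13.0
```

Request:
{"fn": "send_rows", "kwargs": {"steps": [[[0.008,0.035,-0.005],[0,0,-0.05],0.06],[[0.017,0.07,-0.01],[0,0,-0.1],0.06],[[0.025,0.105,-0.014],[0,0,-0.16],0.06],[[0.033,0.14,-0.014],[0,0,-0.21],0.06],[[0.0417,0.174,-0.014],[0,0,-0.262],0.06]]}}

```text
time_s: 32.53
tool_pos: [0.4547, -0.3497, 0.2489]
tool_rot: [180.0, -0.1, 0.1]
force: [0.2, -0.1, 0.7]
grip_width: 0.06
```

Request:
{"fn": "send_rows", "kwargs": {"steps": [[[-0.002,0.012,0],[0,0,-0.1],0.06],[[-0.004,0.0265,0],[0,0,-0.2],0.06],[[-0.004,0.0265,0],[0,0,-0.227],0.06],[[-0.004,0.0265,0],[0,0,-0.227],0.06],[[-0.004,0.0265,0],[0,0,-0.227],0.06]]}}

```text
time_s: 32.95
tool_pos: [0.4507, -0.3743, 0.2481]
tool_rot: [-180.0, 0.0, 12.9]
force: [0.4, -0.2, -0.0]
grip_width: 0.0603
```

Request:
{"fn": "send_rows", "kwargs": {"steps": [[[0,0,0],[0,0,0],0.05],[[0,0,0],[0,0,0],0.05],[[0,0,0],[0,0,0],0.05],[[0,0,0],[0,0,0],0.05],[[0,0,0],[0,0,0],0.05]]}}

```text
time_s: 33.37
tool_pos: [0.4509, -0.3741, 0.2484]
tool_rot: [-180.0, -0.0, 13.0]
force: [-0.3, -0.7, 0.6]
grip_width: 0.0505
```

```bash
python3 - <<'E'
from h import *
st();w=snap('wrist','w23');st()
grid('w23',w['pixels'],(220,130,420,290),3.8,10)
E
```

```text
t33.37 [ 0.4509 -0.3741  0.2484] [-1.7999e+02 -2.0000e-02  1.2980e+01] F [-0.3 -0.7  0.6] g0.0505
t33.42 [ 0.4508 -0.3742  0.2484] [-1.7999e+02 -2.0000e-02  1.2970e+01] F [-0.2  0.2  0. ] g0.0499
```

View pics/w23.png

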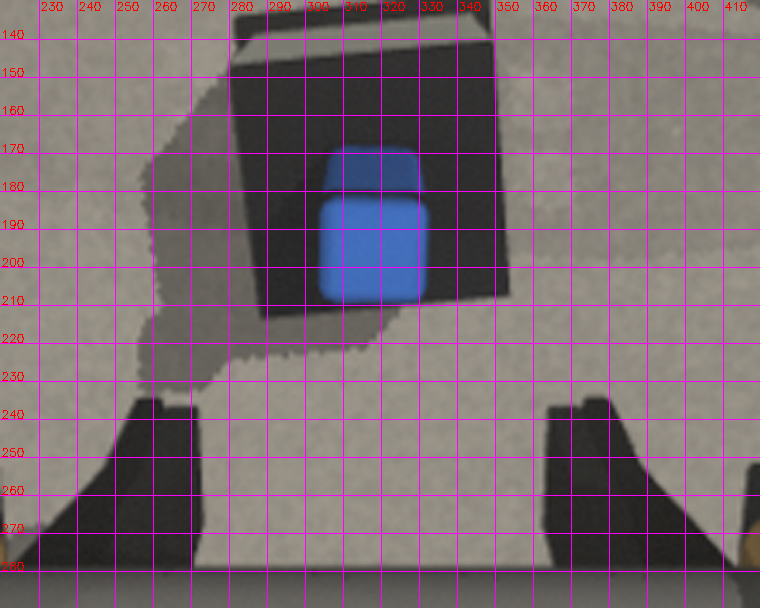

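```bash
python3 - <<'E'
from h import *
w=load('w23');p=plane(w,317.9,195.3,.162);print(p)
for q in [(304.5,182),(331.5,182),(304.5,208.5),(331.5,208.5)]: print(plane(w,*q,.162).round(4))
# stand plate corners
f=lambda x,y:(220+x/3.8-.5,130+y/3.8-.5)
P=[plane(w,*f(*q),.09) for q in [(229,66),(492,40),(510,295),(262,319)]];print(np.round(P,4),np.mean(P,0))
d=P[1]-P[0];print(np.degrees(np.arctan2(d[1],d[0])));d=P[2]-P[3];print(np.degrees(np.arctan2(d[1],d[0])))
st()
E
```

```text
[ 0.45023543 -0.37425985  0.162     ]
[ 0.4359 -0.365   0.162 ]
[ 0.4592 -0.3596  0.162 ]
[ 0.4412 -0.3891  0.162 ]
[ 0.4651 -0.3837  0.162 ]
[[ 0.4028 -0.351   0.09  ]
 [ 0.4738 -0.3272  0.09  ]
 [ 0.4982 -0.3995  0.09  ]
 [ 0.427  -0.4236  0.09  ]] [ 0.45043751 -0.37532612  0.09      ]
18.538895775285066
18.75815423832972
t33.42 [ 0.4508 -0.3742  0.2484] [-1.7999e+02 -2.0000e-02  1.2970e+01] F [-0.2  0.2  0. ] g0.0499
```

Request:
{"fn": "send_rows", "kwargs": {"steps": [[[0,0,0.03],[0,0,0],0.05],[[0,0,0.06],[0,0,0],0.05],[[0,0,0.09],[0,0,0],0.05],[[0,0,0.115],[0,0,0],0.05],[[0,0,0.125],[0,0,0],0.05]]}}

```text
time_s: 33.83
tool_pos: [0.449, -0.3726, 0.1198]
tool_rot: [-179.8, 0.2, 13.0]
force: [0.2, 0.8, -0.2]
grip_width: 0.05
```

Request:
{"fn": "send_rows", "kwargs": {"steps": [[[0,0,0.005],[0,0,0],0.05],[[0,0,0.01],[0,0,0],0.05],[[0,0,0.015],[0,0,0],0.05],[[0,0,0.019],[0,0,0],0.05],[[0,0,0.019],[0,0,0],0.05]]}}

```text
time_s: 34.25
tool_pos: [0.4509, -0.3745, 0.1045]
tool_rot: [180.0, -0.0, 13.0]
force: [0.3, 0.7, -0.8]
grip_width: 0.0501
```

```bash
python3 - <<'E'
from h import *
st();s=snap('scene','s24');w=snap('wrist','w24')
grid('s24',s['pixels'],(165,250,285,370),5,10)
grid('w24',w['pixels'],(220,130,420,290),3.8,10)
E
```

```text
t34.25 [ 0.4509 -0.3745  0.1045] [ 1.7999e+02 -3.0000e-02  1.2960e+01] F [ 0.3  0.7 -0.8] g0.0501
```

View pics/w24.png

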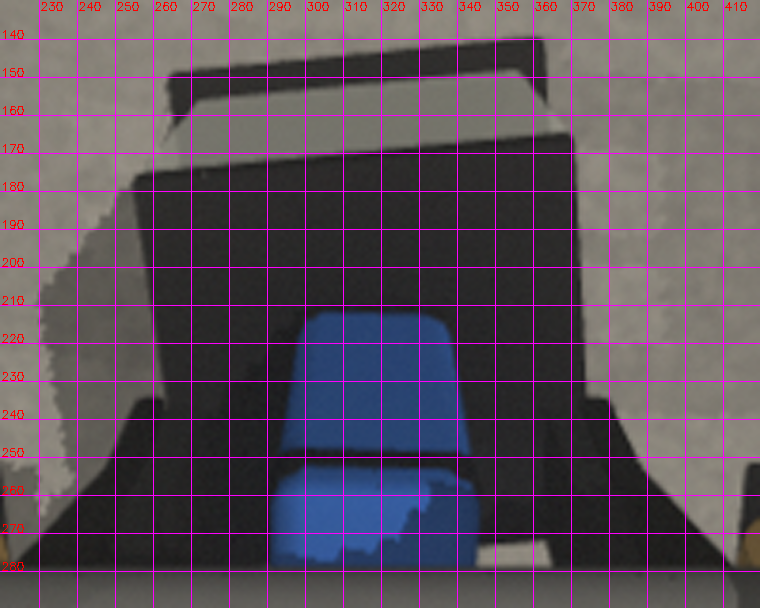

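View pics/s24.png

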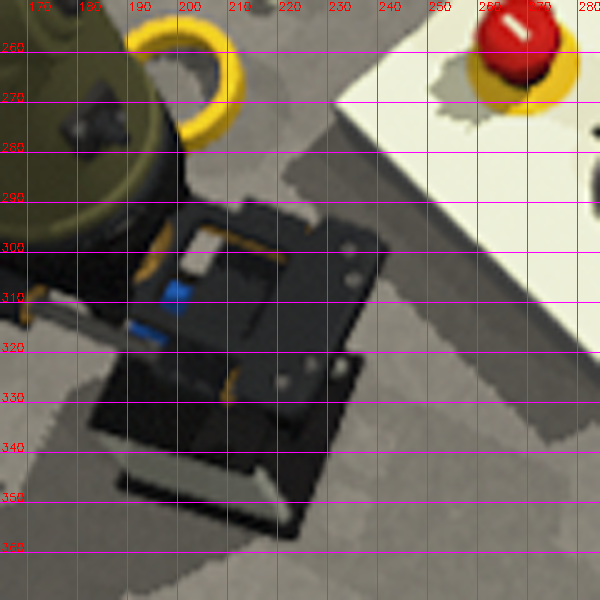

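Well placed between the jaws. I'll close on the handle.

Request:
{"fn": "send_rows", "kwargs": {"steps": [[[0,0,0],[0,0,0],0.04],[[0,0,0],[0,0,0],0.03],[[0,0,0],[0,0,0],0.02],[[0,0,0],[0,0,0],0.015],[[0,0,0],[0,0,0],0.015]], "grip_force": 25}}

```text
time_s: 34.77
tool_pos: [0.4508, -0.3744, 0.1044]
tool_rot: [-180.0, -0.0, 13.0]
force: [-0.3, 0.1, 1.1]
grip_width: 0.0261
```

Request:
{"fn": "send_rows", "kwargs": {"steps": [[[0,0,0],[0,0,0],0.015],[[0,0,0],[0,0,0],0.015],[[0,0,0],[0,0,0],0.015],[[0,0,0],[0,0,0],0.015],[[0,0,0],[0,0,0],0.015]], "grip_force": 45}}

```text
time_s: 35.18
tool_pos: [0.4508, -0.3744, 0.1044]
tool_rot: [-180.0, -0.0, 13.0]
force: [-1.0, 0.2, 2.0]
grip_width: 0.0256
```

```bash
python3 - <<'E'
from h import *
st()
E
```

```text
t35.18 [ 0.4508 -0.3744  0.1044] [-1.800e+02 -2.000e-02  1.295e+01] F [-1.   0.2  2. ] g0.0256
```

Request:
{"fn": "send_rows", "kwargs": {"steps": [[[0,0,-0.01],[0,0,0],0.015],[[0,0,-0.03],[0,0,0],0.015],[[0,0,-0.06],[0,0,0],0.015],[[0,0,-0.09],[0,0,0],0.015],[[0,0,-0.12],[0,0,0],0.015]]}}

```text
time_s: 35.6
tool_pos: [0.4501, -0.3744, 0.2259]
tool_rot: [-180.0, 0.0, 12.9]
force: [0.9, -0.1, -0.4]
grip_width: 0.0256
```

Request:
{"fn": "send_rows", "kwargs": {"steps": [[[0,0,-0.01],[0,0,0],0.015],[[0,0,-0.01],[0,0,0],0.015],[[0,0,-0.01],[0,0,0],0.015],[[0,0,-0.01],[0,0,0],0.015],[[0,0,-0.01],[0,0,0],0.015]]}}

```text
time_s: 36.02
tool_pos: [0.4499, -0.3735, 0.2323]
tool_rot: [-179.9, 0.1, 13.0]
force: [-0.3, 0.3, -1.0]
grip_width: 0.0257
```

```bash
python3 - <<'E'
from h import *
st();s=snap('scene','s25');w=snap('wrist','w25')
grid('s25',s['pixels'],(165,240,285,360),5,10)
grid('w25',w['pixels'],(220,130,420,290),3.8,10)
E
```

```text
t36.02 [ 0.4499 -0.3735  0.2323] [-1.7987e+02  1.3000e-01  1.2950e+01] F [-0.3  0.3 -1. ] g0.0257
```

View pics/w25.png

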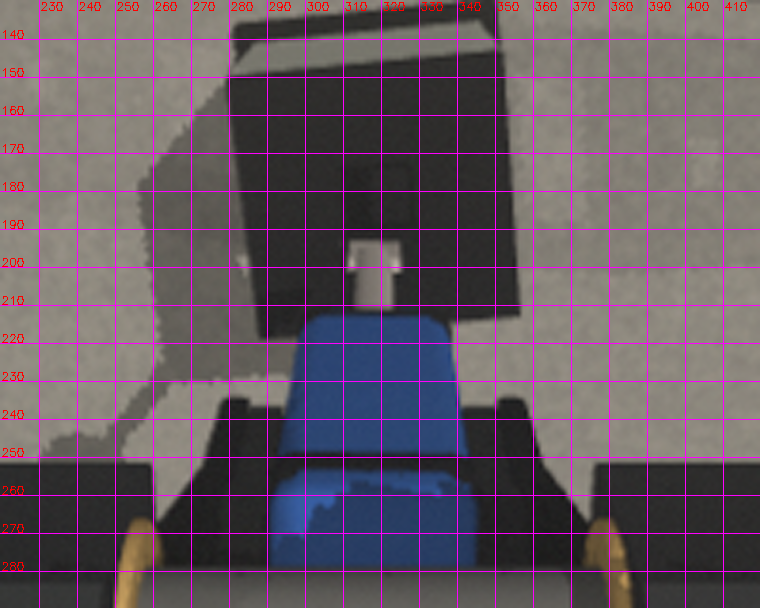

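View pics/s25.png

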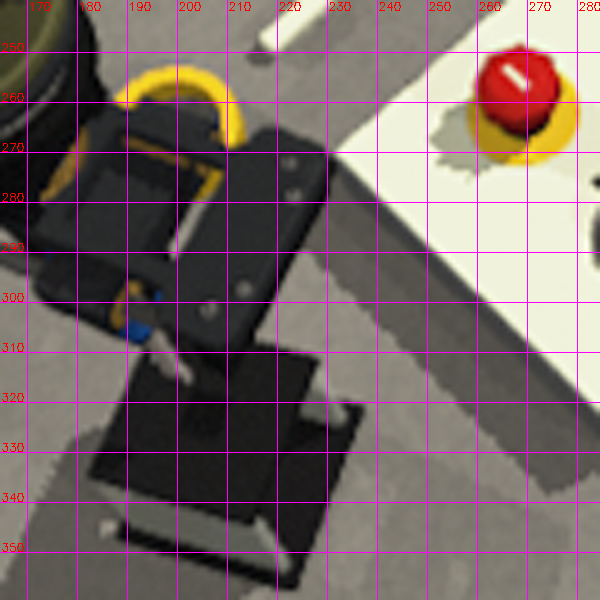

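```bash
python3 - <<'E'
from h import *
o=st();w=load('w25')
p=np.array([.4499,-.3735,.2323]);r=RT(12.95)
print('tip',proj(w,p+r.apply([0,0,.0924])),proj(w,p+r.apply([0,0.0015,.0924])),proj(w,p+r.apply([0,-0.0015,.0924])))
plan([(.50,-.28,.225,0),(.5535,-.185,.205,-12)])
E
```

```text
t36.12 [ 0.4501 -0.3738  0.2328] [-1.7991e+02  1.1000e-01  1.2950e+01] F [-0.4  0.9 -1. ] g0.0260
tip [318.85943149 193.3296731 ] [318.85879264 194.90541205] [318.86007225 191.74922318]
(0.5, -0.28, 0.225, 0) shift [0.0697, -0.0803, 0.0078] turn [-0.0014, 0.0021, 0.2259] d=0.107 a=12.9
(0.5535, -0.185, 0.205, -12) shift [0.0535, -0.095, 0.02] turn [0.0, -0.0, 0.2094] d=0.111 a=12.0
```

Request:
{"fn": "send_rows", "kwargs": {"steps": [[[0.012,-0.014,0],[0,0,0.04],0.015],[[0.026,-0.03,0],[0,0,0.085],0.015],[[0.04,-0.047,0.002],[0,0,0.13],0.015],[[0.055,-0.063,0.005],[0,0,0.18],0.015],[[0.07,-0.08,0.008],[0,0,0.226],0.015]]}}

```text
time_s: 36.53
tool_pos: [0.501, -0.2799, 0.2255]
tool_rot: [-180.0, 0.0, -0.2]
force: [0.6, 0.2, -0.9]
grip_width: 0.0258
```

Request:
{"fn": "send_rows", "kwargs": {"steps": [[[0.013,-0.024,0],[0,0,0.052],0.015],[[0.027,-0.048,0.005],[0,0,0.105],0.015],[[0.04,-0.071,0.01],[0,0,0.157],0.015],[[0.0535,-0.095,0.015],[0,0,0.21],0.015],[[0.0535,-0.095,0.02],[0,0,0.21],0.015]]}}

```text
time_s: 36.95
tool_pos: [0.5576, -0.1779, 0.2046]
tool_rot: [-179.8, 0.1, -11.6]
force: [0.1, 1.6, -1.6]
grip_width: 0.0255
```

Request:
{"fn": "send_rows", "kwargs": {"steps": [[[0,0,0],[0,0,0],0.015],[[0,0,0],[0,0,0],0.015],[[0,0,0],[0,0,0],0.015],[[0,0,0],[0,0,0],0.015],[[0,0,0],[0,0,0],0.015]]}}

```text
time_s: 37.37
tool_pos: [0.5541, -0.1871, 0.2067]
tool_rot: [-180.0, -0.0, -12.1]
force: [0.6, 0.5, -1.1]
grip_width: 0.026
```

Request:
{"fn": "send_rows", "kwargs": {"steps": [[[0,0,0],[0,0,0],0.015],[[0,0,0],[0,0,0],0.015],[[0,0,0],[0,0,0],0.015],[[0,0,0],[0,0,0],0.015],[[0,0,0],[0,0,0],0.015]]}}

```text
time_s: 37.78
tool_pos: [0.5545, -0.1858, 0.2063]
tool_rot: [-180.0, -0.0, -12.0]
force: [-0.3, -0.3, -0.5]
grip_width: 0.0258
```

```bash
python3 - <<'E'
from h import *
o=st();w=snap('wrist','w26');st();s=snap('scene','s26')
grid('w26',w['pixels'],(250,140,390,260),5.4,10)
grid('s26',s['pixels'],(235,200,355,320),5,10)
E
```

```text
t37.78 [ 0.5545 -0.1858  0.2063] [-1.7999e+02 -1.0000e-02 -1.2030e+01] F [-0.3 -0.3 -0.5] g0.0258
t37.83 [ 0.5545 -0.1858  0.2063] [-180.     -0.    -12.03] F [-0.2 -0.2 -0.2] g0.0257
```

View pics/w26.png

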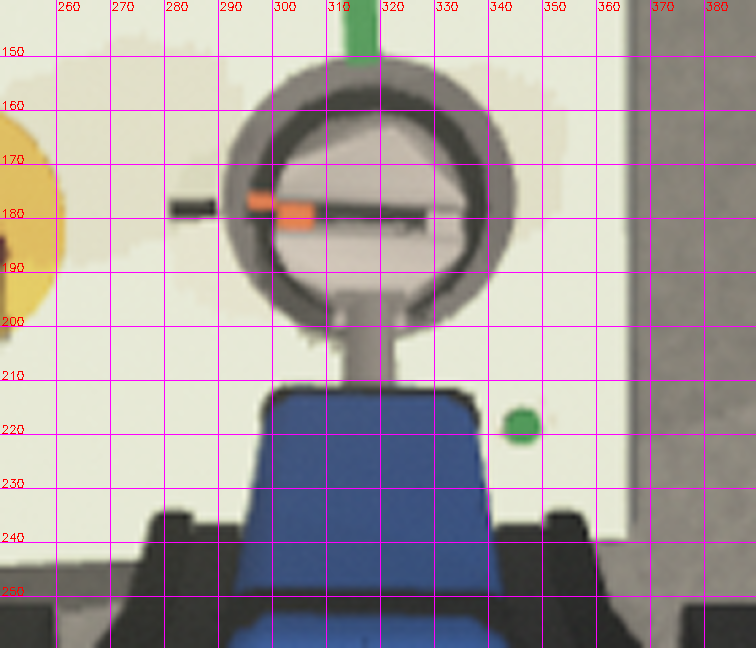

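View pics/s26.png

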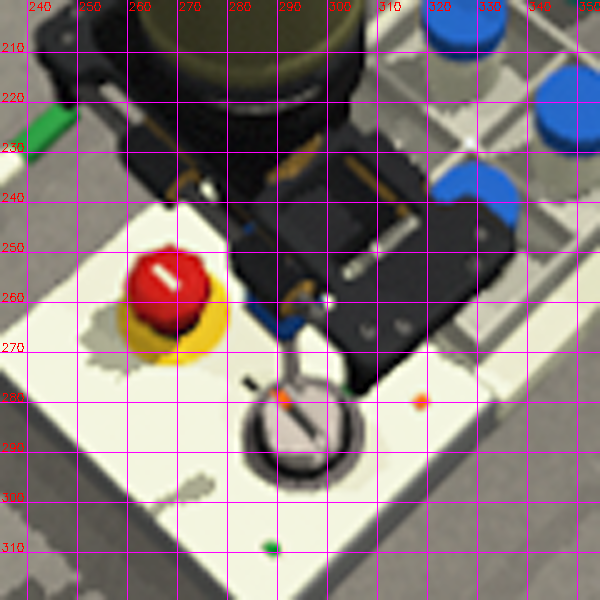

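```bash
python3 - <<'E'
from h import *
w=load('w26')
p=np.array([.5545,-.1858,.2063]);r=RT(-12.03)
for z in (.0685,.0595): print(z,proj(w,[p[0],p[1],z]))
q=proj(w,[p[0],p[1],.0685]);
for d in (-.0045,-.0025,.0025,.0045): print(d, proj(w,p+r.apply([0,d,.2063-.0685])))
grid('w26b',w['pixels'],(290,160,346,204),13,4)
g=cv2.cvtColor(w['pixels'],cv2.COLOR_RGB2GRAY)
for u in (310,314,318,322,326,330,333): print(u,g[168:192,u].tolist())
E
```

```text
0.0685 [318.51400637 181.15231632]
0.0595 [318.48282834 179.14452865]
-0.0045 [318.51448304 176.96189019]
-0.0025 [318.51427073 178.82836812]
0.0025 [318.51374317 183.46616059]
0.0045 [318.51353343 185.31000538]
310 [186, 186, 181, 181, 181, 181, 177, 174, 159, 118, 78, 77, 84, 119, 150, 169, 190, 198, 195, 197, 200, 200, 199, 192]
314 [184, 181, 181, 183, 184, 182, 179, 176, 165, 130, 81, 80, 96, 133, 152, 165, 187, 194, 194, 197, 198, 198, 198, 193]
318 [184, 183, 182, 184, 184, 184, 182, 179, 173, 143, 89, 76, 79, 121, 150, 163, 184, 192, 193, 195, 197, 198, 197, 194]
322 [187, 185, 184, 184, 185, 185, 184, 182, 179, 154, 102, 75, 75, 119, 150, 160, 180, 190, 192, 193, 195, 196, 195, 193]
326 [188, 189, 185, 186, 185, 185, 187, 182, 180, 162, 112, 76, 75, 85, 119, 156, 177, 185, 190, 191, 192, 195, 194, 190]
330 [145, 148, 154, 176, 187, 189, 189, 185, 181, 164, 148, 168, 188, 187, 186, 178, 174, 184, 190, 189, 191, 194, 179, 141]
333 [81, 95, 118, 132, 134, 151, 178, 188, 182, 170, 143, 159, 188, 187, 188, 178, 173, 182, 187, 184, 164, 118, 87, 73]
```

View pics/w26b.png

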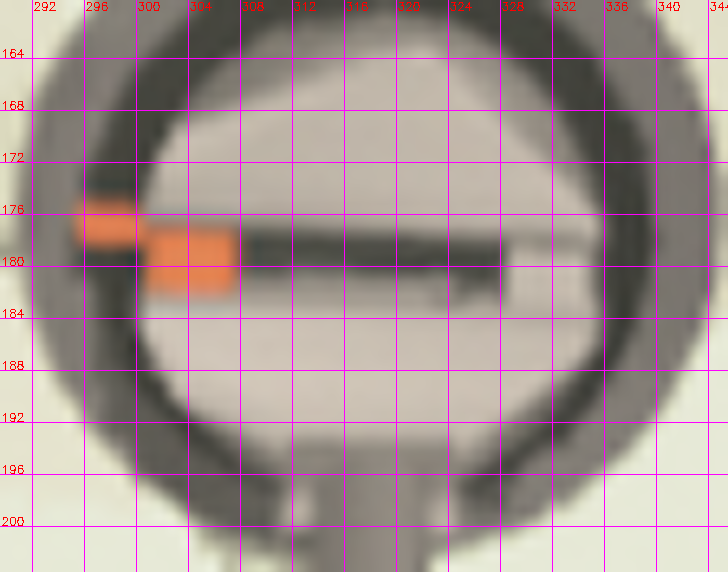

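Request:
{"fn": "send_rows", "kwargs": {"steps": [[[0,-0.0009,0],[0,0,0.03],0.015],[[0,-0.0009,0.01],[0,0,0.053],0.015],[[0,-0.0009,0.022],[0,0,0.053],0.015],[[0,-0.0009,0.033],[0,0,0.053],0.015],[[0,-0.0009,0.038],[0,0,0.053],0.015]]}}

```text
time_s: 38.3
tool_pos: [0.5533, -0.1843, 0.1655]
tool_rot: [180.0, 0.2, -15.0]
force: [0.1, 1.4, -1.8]
grip_width: 0.0254
```

Request:
{"fn": "send_rows", "kwargs": {"steps": [[[0,0,0],[0,0,0],0.015],[[0,0,0],[0,0,0],0.015],[[0,0,0],[0,0,0],0.015],[[0,0,0],[0,0,0],0.015],[[0,0,0],[0,0,0],0.015]]}}

```text
time_s: 38.72
tool_pos: [0.5551, -0.1851, 0.1688]
tool_rot: [-180.0, -0.1, -15.1]
force: [-0.3, -0.2, -1.7]
grip_width: 0.0255
```

Request:
{"fn": "send_rows", "kwargs": {"steps": [[[0,0,0],[0,0,0],0.015],[[0,0,0],[0,0,0],0.015],[[0,0,0],[0,0,0],0.015],[[0,0,0],[0,0,0],0.015],[[0,0,0],[0,0,0],0.015]]}}

```text
time_s: 39.13
tool_pos: [0.5547, -0.1848, 0.1683]
tool_rot: [-180.0, -0.0, -15.1]
force: [-0.9, 0.2, -1.7]
grip_width: 0.0255
```

```bash
python3 - <<'E'
from h import *
o=st();w=snap('wrist','w27');st()
grid('w27',w['pixels'],(280,160,356,214),10,4)
p=o['tool_pos']
print(proj(w,[p[0],p[1],.0685]))
E
```

```text
t39.13 [ 0.5547 -0.1848  0.1683] [-1.7999e+02 -1.0000e-02 -1.5060e+01] F [-0.9  0.2 -1.7] g0.0255
t39.18 [ 0.5547 -0.1849  0.1683] [-180.     -0.    -15.07] F [-0.1 -0.7 -0.7] g0.0257
[318.64094006 190.77382657]
```

View pics/w27.png

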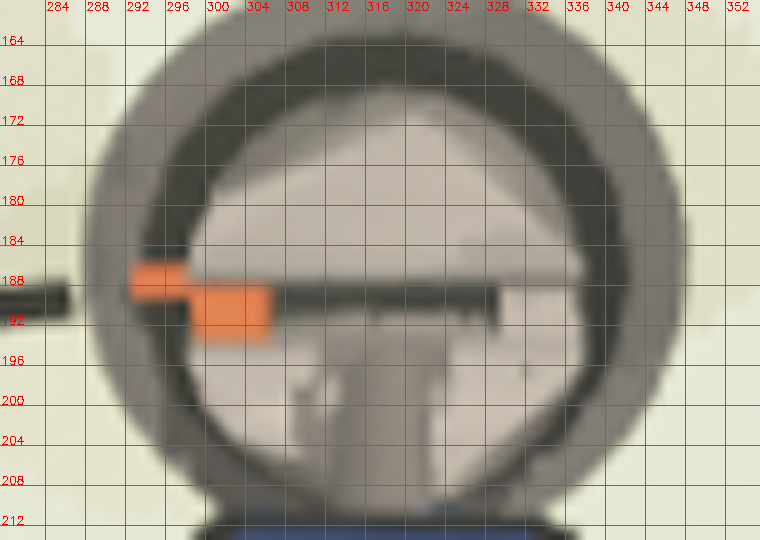

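Request:
{"fn": "send_rows", "kwargs": {"steps": [[[0,0,0.002],[0,0,0],0.015],[[0,0,0.004],[0,0,0],0.015],[[0,0,0.006],[0,0,0],0.015],[[0,0,0.007],[0,0,0],0.015],[[0,0,0.007],[0,0,0],0.015]]}}

```text
time_s: 39.6
tool_pos: [0.5544, -0.1847, 0.1609]
tool_rot: [180.0, 0.0, -15.1]
force: [0.8, 0.6, -0.4]
grip_width: 0.0259
```

Request:
{"fn": "send_rows", "kwargs": {"steps": [[[0,0,0.002],[0,0,0],0.015],[[0,0,0.004],[0,0,0],0.015],[[0,0,0.005],[0,0,0],0.015],[[0,0,0.005],[0,0,0],0.015],[[0,0,0.005],[0,0,0],0.015]]}}

```text
time_s: 40.02
tool_pos: [0.5546, -0.1847, 0.1561]
tool_rot: [-180.0, 0.0, -15.1]
force: [-0.1, 1.6, -1.2]
grip_width: 0.0256
```

```bash
python3 - <<'E'
from h import *
o=st();w=snap('wrist','w28');st()
grid('w28',w['pixels'],(280,160,356,214),10,4)
E
```

```text
t40.02 [ 0.5546 -0.1847  0.1561] [-1.7999e+02  2.0000e-02 -1.5060e+01] F [-0.1  1.6 -1.2] g0.0256
t40.07 [ 0.5546 -0.1847  0.1563] [-1.7999e+02  1.0000e-02 -1.5060e+01] F [-0.2  0.3 -0.8] g0.0257
```

View pics/w28.png

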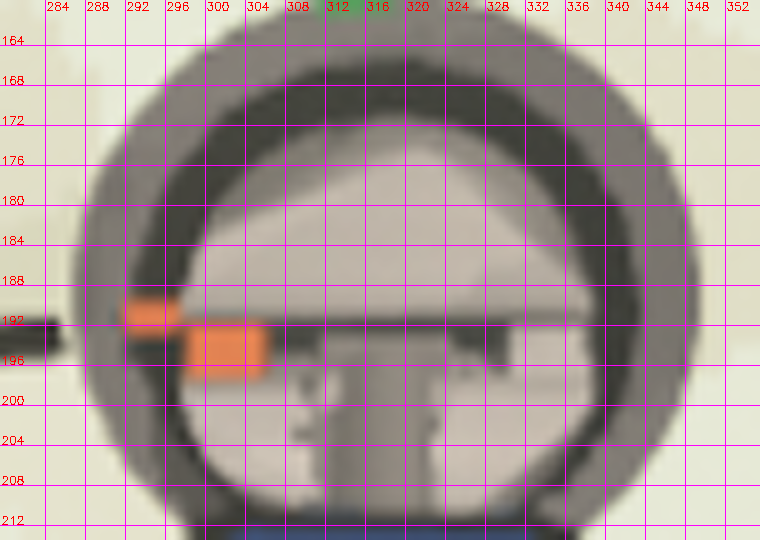

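Request:
{"fn": "send_rows", "kwargs": {"steps": [[[0,0,0.001],[0,0,0],0.015],[[0,0,0.002],[0,0,0],0.015],[[0,0,0.003],[0,0,0],0.015],[[0,0,0.003],[0,0,0],0.015],[[0,0,0.003],[0,0,0],0.015]]}}

```text
time_s: 40.48
tool_pos: [0.5547, -0.1847, 0.1532]
tool_rot: [-180.0, 0.0, -15.1]
force: [1.2, 0.4, -1.7]
grip_width: 0.0257
```

Request:
{"fn": "send_rows", "kwargs": {"steps": [[[0,0,0],[0,0,0.08],0.015],[[0,0,0],[0,0,0.16],0.015],[[0,0,0],[0,0,0.24],0.015],[[0,0,0],[0,0,0.32],0.015],[[0,0,0],[0,0,0.4],0.015]]}}

```text
time_s: 40.9
tool_pos: [0.5553, -0.1843, 0.1533]
tool_rot: [-179.9, -0.0, -38.2]
force: [0.6, 0.7, -2.5]
grip_width: 0.0258
```

```bash
python3 - <<'E'
from h import *
o=st();print(o['wrist_torque']);w=snap('wrist','w29')
grid('w29',w['pixels'],(280,150,356,214),9,4)
E
```

```text
t40.90 [ 0.5553 -0.1843  0.1533] [-1.7993e+02 -4.0000e-02 -3.8180e+01] F [ 0.6  0.7 -2.5] g0.0258
[ 0.26446859 -0.39882045  0.05867063]
```

View pics/w29.png

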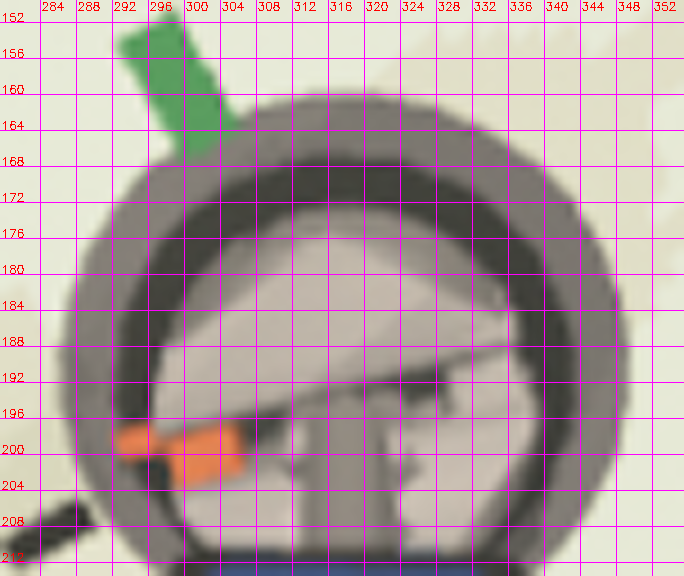

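Request:
{"fn": "send_rows", "kwargs": {"steps": [[[0,0,0],[0,0,0.08],0.015],[[0,0,0],[0,0,0.16],0.015],[[0,0,0],[0,0,0.24],0.015],[[0,0,0],[0,0,0.32],0.015],[[0,0,0],[0,0,0.4],0.015]]}}

```text
time_s: 41.37
tool_pos: [0.5554, -0.1846, 0.1534]
tool_rot: [-179.9, -0.0, -61.0]
force: [1.2, 0.9, -2.9]
grip_width: 0.0256
```

Request:
{"fn": "send_rows", "kwargs": {"steps": [[[0,0,0],[0,0,0.08],0.015],[[0,0,0],[0,0,0.16],0.015],[[0,0,0],[0,0,0.24],0.015],[[0,0,0],[0,0,0.32],0.015],[[0,0,0],[0,0,0.4],0.015]]}}

```text
time_s: 41.78
tool_pos: [0.5556, -0.1848, 0.1534]
tool_rot: [-179.9, -0.0, -83.9]
force: [1.7, 0.3, -3.4]
grip_width: 0.0254
```

Request:
{"fn": "send_rows", "kwargs": {"steps": [[[0,0,0],[0,0,0.06],0.015],[[0,0,0],[0,0,0.12],0.015],[[0,0,0],[0,0,0.18],0.015],[[0,0,0],[0,0,0.24],0.015],[[0,0,0],[0,0,0.27],0.015]]}}

```text
time_s: 42.2
tool_pos: [0.5556, -0.185, 0.1534]
tool_rot: [-179.9, -0.0, -99.3]
force: [2.0, 0.2, -3.2]
grip_width: 0.0257
```

```bash
python3 - <<'E'
from h import *
o=st();print(o['wrist_torque']);w=snap('wrist','w30')
grid('w30',w['pixels'],(280,150,356,214),9,4)
E
```

```text
t42.20 [ 0.5556 -0.185   0.1534] [-1.7989e+02 -3.0000e-02 -9.9320e+01] F [ 2.   0.2 -3.2] g0.0257
[-3.33670286e-04 -5.69287894e-01  5.65357150e-02]
```

View pics/w30.png

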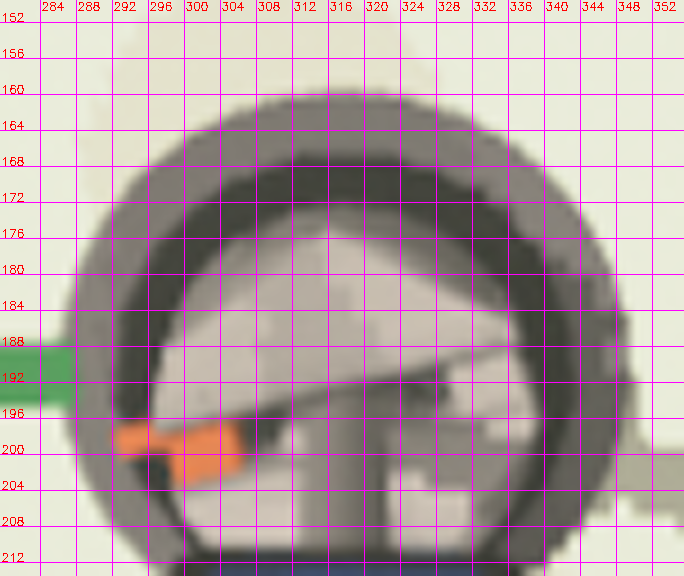

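Request:
{"fn": "send_rows", "kwargs": {"steps": [[[0,0,0],[0,0,0.04],0.015],[[0,0,0],[0,0,0.08],0.015],[[0,0,0],[0,0,0.12],0.015],[[0,0,0],[0,0,0.16],0.015],[[0,0,0],[0,0,0.18],0.015]]}}

```text
time_s: 42.67
tool_pos: [0.5554, -0.1851, 0.1534]
tool_rot: [-179.9, -0.0, -109.6]
force: [2.7, -1.1, -3.3]
grip_width: 0.0255
```

```bash
python3 - <<'E'
from h import *
o=st();print(o['wrist_torque']);w=snap('wrist','w31')
grid('w31',w['pixels'],(280,150,356,214),9,4)
E
```

```text
t42.67 [ 0.5554 -0.1851  0.1534] [-1.7990e+02 -1.0000e-02 -1.0957e+02] F [ 2.7 -1.1 -3.3] g0.0255
[-0.11025432 -0.77320636  0.10594209]
```

View pics/w31.png

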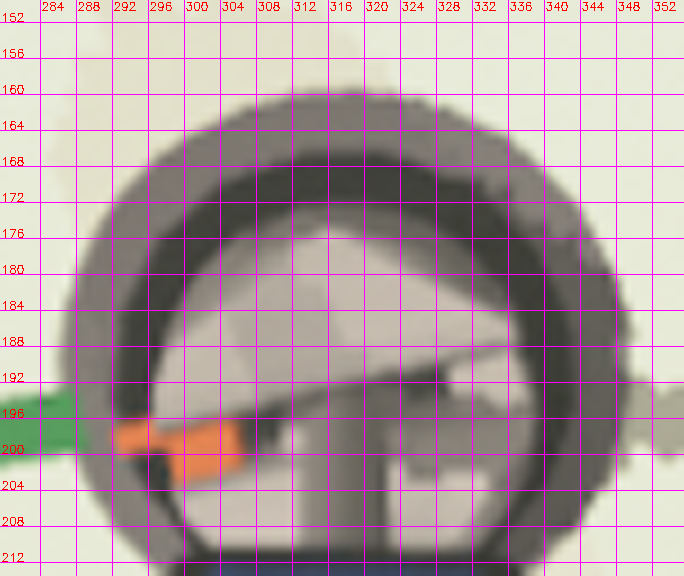

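Request:
{"fn": "send_rows", "kwargs": {"steps": [[[0,0,0],[0,0,0.02],0.015],[[0,0,0],[0,0,0.04],0.015],[[0,0,0],[0,0,0.05],0.015],[[0,0,0],[0,0,0.05],0.015],[[0,0,0],[0,0,0.05],0.015]]}}

```text
time_s: 43.13
tool_pos: [0.555, -0.1851, 0.1534]
tool_rot: [-180.0, -0.0, -112.5]
force: [3.0, 0.1, -3.9]
grip_width: 0.0259
```

```bash
python3 - <<'E'
from h import *
o=st();print(o['wrist_torque']);w=snap('wrist','w32')
grid('w32',w['pixels'],(280,150,356,214),9,4)
E
```

```text
t43.13 [ 0.555  -0.1851  0.1534] [-179.95   -0.   -112.45] F [ 3.   0.1 -3.9] g0.0259
[-0.37164442 -1.09555473  0.09114259]
```

View pics/w32.png

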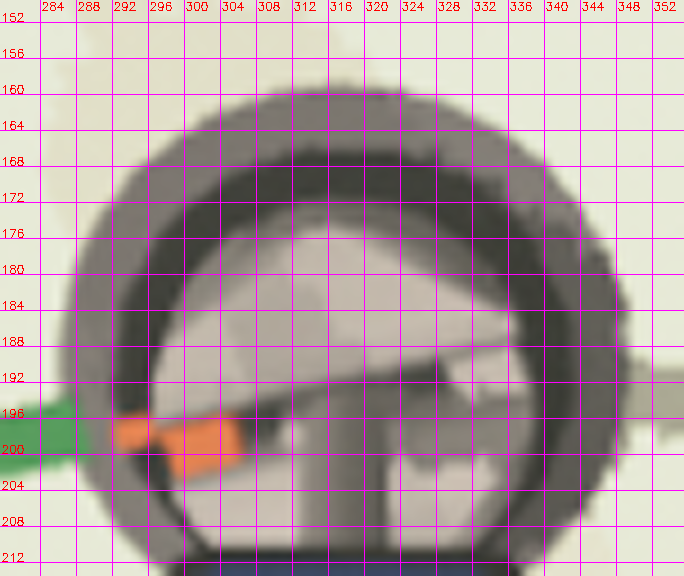

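```bash
python3 - <<'E'
from h import *
def yaw(w,a,b,z=.0685):
    A=plane(w,*a,z);B=plane(w,*b,z);d=B-A;return np.degrees(np.arctan2(d[1],d[0]))
f=lambda x,y:(280+x/9-.5,150+y/9-.5)
for n,a,b in [('w30',(205,452),(490,385)),('w31',(205,450),(490,380)),('w32',(203,445),(488,375))]:
    w=load(n);print(n,yaw(w,f(*a),f(*b)))
# orange mask centroid
for n in ('w26','w27','w28','w29','w30','w31','w32'):
    w=load(n);b=blobs(mask(w,(5,120,120),(16,255,255)),15);b=[x for x in b if 280<x[0][0]<356 and 150<x[0][1]<214]
    g=[x for x in blobs(mask(w,(50,80,60),(75,255,255)),15)if x[0][0]<330]
    c=np.array([.5548,-.1848])
    out=[]
    for x in b[:1]:
        # biggest: whole orange
        p=plane(w,*x[0],.0665);d=c-p[:2];out.append(np.degrees(np.arctan2(d[1],d[0])).round(1))
    print(n,out,[ (np.degrees(np.arctan2(*(c-plane(w,*x[0],.05)[:2])[::-1])).round(1),x[1]) for x in g][:3])
E
```

```text
w30 -85.60183644808349
w31 -95.25965582007983
w32 -98.13520911740129
w26 [np.float64(-16.7)] [(np.float64(-20.5), 527), (np.float64(-98.4), 74)]
w27 [np.float64(-16.2)] [(np.float64(-98.2), 88), (np.float64(-20.8), 649)]
w28 [np.float64(-16.1)] [(np.float64(-98.3), 95), (np.float64(-20.9), 709)]
w29 [np.float64(-24.1)] [(np.float64(-97.9), 94), (np.float64(-20.8), 594)]
w30 [np.float64(-85.0)] [(np.float64(-97.3), 85)]
w31 [np.float64(-95.2)] [(np.float64(-97.9), 85)]
w32 [np.float64(-98.3)] [(np.float64(-97.8), 86)]
```

Request:
{"fn": "send_rows", "kwargs": {"steps": [[[0,0,0],[0,0,0.015],0.015],[[0,0,0],[0,0,0.03],0.015],[[0,0,0],[0,0,0.045],0.015],[[0,0,0],[0,0,0.045],0.015],[[0,0,0],[0,0,0.045],0.015]]}}

```text
time_s: 43.6
tool_pos: [0.5548, -0.185, 0.1534]
tool_rot: [-180.0, 0.0, -115.1]
force: [2.6, -2.3, -2.2]
grip_width: 0.0257
```

```bash
python3 - <<'E'
from h import *
o=st();print(o['wrist_torque']);w=snap('wrist','w33')
w=load('w33');b=blobs(mask(w,(5,120,120),(16,255,255)),15);b=[x for x in b if 280<x[0][0]<356 and 150<x[0][1]<214]
c=np.array([.5548,-.1848])
for x in b: p=plane(w,*x[0],.0665);d=c-p[:2];print(x,np.degrees(np.arctan2(d[1],d[0])).round(1))
grid('w33',w['pixels'],(280,150,356,214),9,4)
E
```

```text
t43.60 [ 0.5548 -0.185   0.1534] [-179.98    0.   -115.05] F [ 2.6 -2.3 -2.2] g0.0257
[-0.36185055 -1.05554376  0.07173009]
([300.3, 198.8], 64, [293, 196, 14, 7]) -99.3
```

View pics/w33.png

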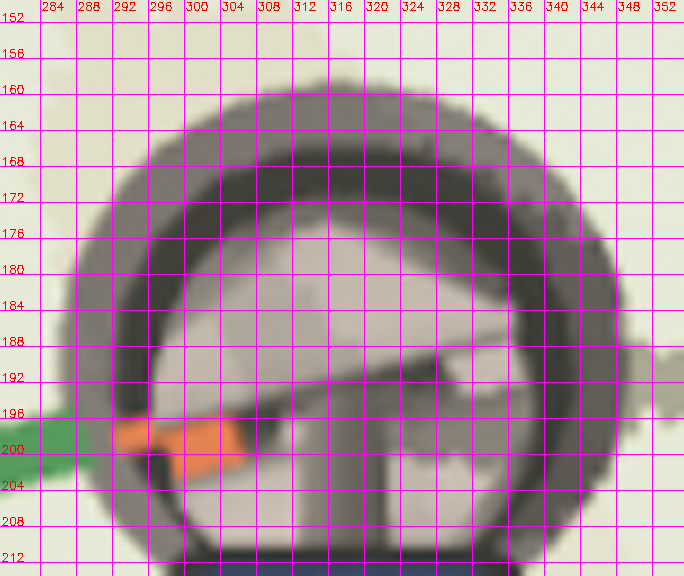

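Request:
{"fn": "send_rows", "kwargs": {"steps": [[[0,0,0],[0,0,0.015],0.015],[[0,0,0],[0,0,0.03],0.015],[[0,0,0],[0,0,0.03],0.015],[[0,0,0],[0,0,0.03],0.015],[[0,0,0],[0,0,0.03],0.015]]}}

```text
time_s: 44.07
tool_pos: [0.5548, -0.1849, 0.1534]
tool_rot: [-180.0, 0.0, -116.8]
force: [4.1, -1.0, -1.6]
grip_width: 0.0257
```

```bash
python3 - <<'E'
from h import *
o=st();print(o['wrist_torque']);w=snap('wrist','w34')
b=blobs(mask(w,(5,120,120),(16,255,255)),15);b=[x for x in b if 280<x[0][0]<356 and 150<x[0][1]<214]
c=np.array([.5548,-.1848])
for x in b: p=plane(w,*x[0],.0665);d=c-p[:2];print(x,np.degrees(np.arctan2(d[1],d[0])).round(1))
E
```

```text
t44.07 [ 0.5548 -0.1849  0.1534] [-179.99    0.   -116.76] F [ 4.1 -1.  -1.6] g0.0257
[-0.5207375  -1.13466613  0.10674008]
([300.3, 199.2], 63, [293, 196, 14, 7]) -99.6
```

Request:
{"fn": "send_rows", "kwargs": {"steps": [[[0,0,0],[0,0,-0.05],0.015],[[0,0,0],[0,0,-0.1],0.015],[[0,0,0],[0,0,-0.15],0.015],[[0,0,0],[0,0,-0.2],0.015],[[0,0,0],[0,0,-0.22],0.015]]}}

```text
time_s: 44.53
tool_pos: [0.5545, -0.1847, 0.1534]
tool_rot: [180.0, 0.0, -104.1]
force: [3.8, -0.6, -2.7]
grip_width: 0.0253
```

Request:
{"fn": "send_rows", "kwargs": {"steps": [[[0,0,-0.003],[0,0,0],0.015],[[0,0,-0.008],[0,0,0],0.015],[[0,0,-0.02],[0,0,0],0.015],[[0,0,-0.045],[0,0,0],0.015],[[0,0,-0.07],[0,0,0],0.015]]}}

```text
time_s: 44.95
tool_pos: [0.5526, -0.1847, 0.224]
tool_rot: [179.7, -0.0, -104.3]
force: [1.5, -0.4, -0.6]
grip_width: 0.0255
```

```bash
python3 - <<'E'
from h import *
o=st();print(o['wrist_torque']);w=snap('wrist','w35');s=snap('scene','s35')
b=blobs(mask(w,(5,120,120),(16,255,255)),10)
c=np.array([.5548,-.1848])
for x in b: p=plane(w,*x[0],.0665);d=c-p[:2];print(x,np.degrees(np.arctan2(d[1],d[0])).round(1))
grid('w35',w['pixels'],(250,130,390,260),5.4,10)
grid('s35',s['pixels'],(235,200,355,320),5,10)
E
```

```text
t44.95 [ 0.5526 -0.1847  0.224 ] [ 1.7973e+02 -2.0000e-02 -1.0425e+02] F [ 1.5 -0.4 -0.6] g0.0255
[-0.066166    0.13825066 -0.02651143]
([218.6, 5.0], 510, [191, 0, 54, 13]) -164.6
([276.9, 3.3], 435, [249, 0, 59, 9]) 178.7
([271.0, 149.1], 36, [268, 146, 7, 7]) -132.9
([302.1, 175.0], 42, [296, 172, 12, 6]) -99.5
```

View pics/w35.png

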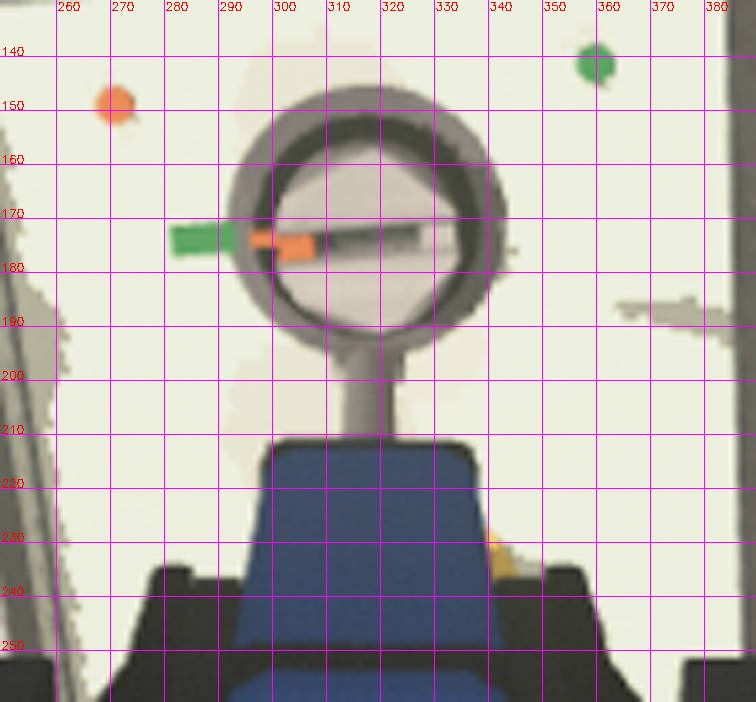

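View pics/s35.png

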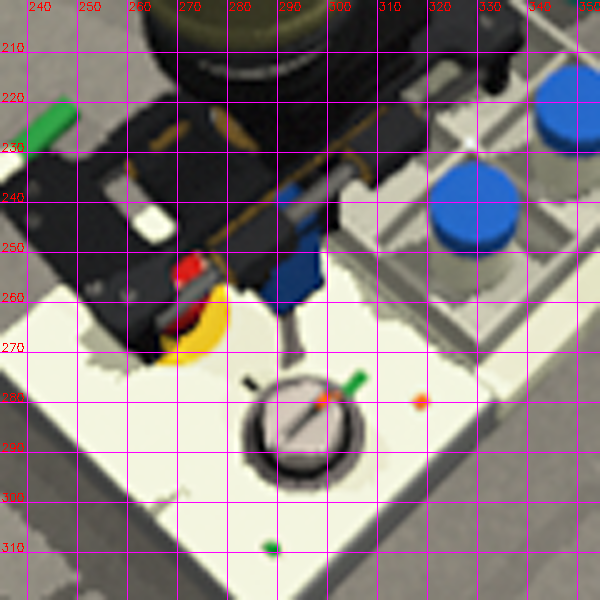

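```bash
python3 - <<'E'
from h import *
o=st()
plan([(.505,-.28,.228,-90),(.4505,-.3748,.228,-77)])
E
```

```text
t45.05 [ 0.5556 -0.1864  0.2279] [-1.7975e+02  2.0000e-02 -1.0424e+02] F [ 0.   0.2 -1. ] g0.0257
(0.505, -0.28, 0.228, -90) shift [0.1032, 0.026, -0.0002] turn [-0.0044, -0.0002, -0.2486] d=0.106 a=14.2
(0.4505, -0.3748, 0.228, -77) shift [0.0948, 0.0545, 0.0] turn [0.0, 0.0, -0.2269] d=0.109 a=13.0
```

Request:
{"fn": "send_rows", "kwargs": {"steps": [[[0.015,0.004,0],[-0.001,0,-0.04],0.015],[[0.035,0.009,0],[-0.002,0,-0.09],0.015],[[0.057,0.014,0],[-0.002,0,-0.14],0.015],[[0.08,0.02,0],[-0.002,0,-0.19],0.015],[[0.103,0.026,0],[-0.002,0,-0.249],0.015]]}}

```text
time_s: 45.47
tool_pos: [0.5025, -0.2788, 0.2232]
tool_rot: [179.7, 0.1, -89.8]
force: [1.1, 0.1, -0.5]
grip_width: 0.0258
```

Request:
{"fn": "send_rows", "kwargs": {"steps": [[[0.024,0.014,0],[0,0,-0.057],0.015],[[0.048,0.028,0],[0,0,-0.114],0.015],[[0.072,0.041,0],[0,0,-0.17],0.015],[[0.0948,0.0545,0],[0,0,-0.227],0.015],[[0.0948,0.0545,0],[0,0,-0.227],0.015]]}}

```text
time_s: 45.88
tool_pos: [0.4436, -0.3789, 0.2239]
tool_rot: [179.7, -0.0, -77.4]
force: [-0.2, -0.7, -1.2]
grip_width: 0.0255
```

Request:
{"fn": "send_rows", "kwargs": {"steps": [[[0,0,0],[0,0,0],0.015],[[0,0,0],[0,0,0],0.015],[[0,0,0],[0,0,0],0.015],[[0,0,0],[0,0,0],0.015],[[0,0,0],[0,0,0],0.015]]}}

```text
time_s: 46.3
tool_pos: [0.4506, -0.3721, 0.2232]
tool_rot: [179.9, 0.1, -76.8]
force: [-0.4, 0.6, -0.5]
grip_width: 0.0257
```

Request:
{"fn": "send_rows", "kwargs": {"steps": [[[0,0,0],[0,0,0],0.015],[[0,0,0],[0,0,0],0.015],[[0,0,0],[0,0,0],0.015],[[0,0,0],[0,0,0],0.015],[[0,0,0],[0,0,0],0.015]]}}

```text
time_s: 46.72
tool_pos: [0.45, -0.3733, 0.2234]
tool_rot: [179.9, 0.0, -76.9]
force: [0.3, 0.2, -1.7]
grip_width: 0.0258
```

```bash
python3 - <<'E'
from h import *
o=st();w=snap('wrist','w36');st();p=o['tool_pos']
print('seat proj',proj(w,[p[0],p[1],.09]))
plan([(.4505,-.3748,.19,-77)])
grid('w36',w['pixels'],(250,120,390,260),5.4,10)
g=np.clip(w['pixels'].astype(float)*2.5,0,255).astype(np.uint8)
grid('w36b',g,(250,120,390,260),5.4,10)
E
```

```text
t46.72 [ 0.45   -0.3733  0.2234] [ 1.799e+02  4.000e-02 -7.689e+01] F [ 0.3  0.2 -1.7] g0.0258
t46.77 [ 0.4499 -0.3733  0.2234] [ 1.799e+02  4.000e-02 -7.689e+01] F [ 0.   0.1 -1.9] g0.0255
seat proj [318.06655   181.3421474]
(0.4505, -0.3748, 0.19, -77) shift [0.0016, -0.0003, 0.0334] turn [0.0018, 0.0007, 0.0019] d=0.033 a=0.2
```

View pics/w36b.png

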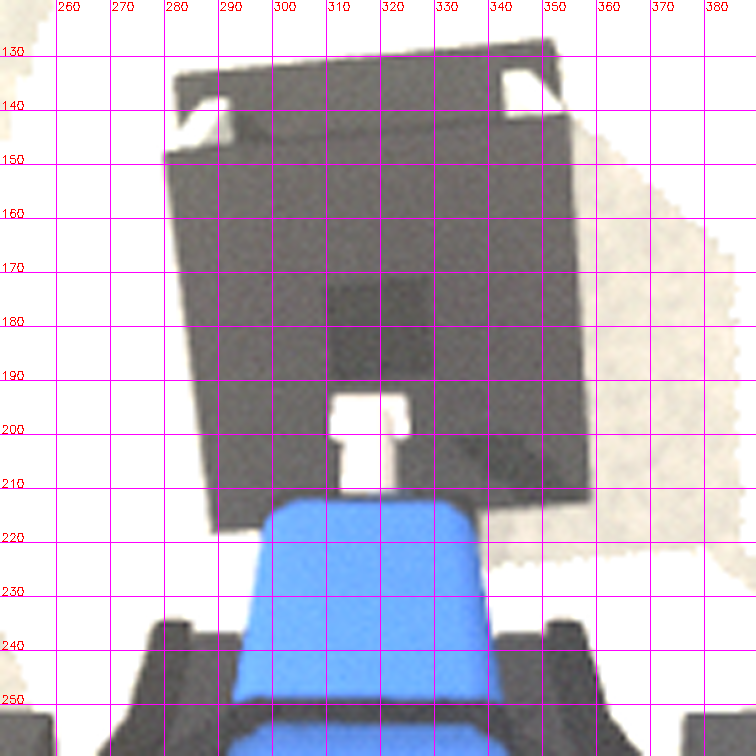

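Request:
{"fn": "send_rows", "kwargs": {"steps": [[[0.0015,-0.0003,0.005],[0.0018,0,0],0.015],[[0.0015,-0.0003,0.015],[0.0018,0,0],0.015],[[0.0015,-0.0003,0.025],[0.0018,0,0],0.015],[[0.0015,-0.0003,0.03],[0.0018,0,0],0.015],[[0.0015,-0.0003,0.03],[0.0018,0,0],0.015]]}}

```text
time_s: 47.18
tool_pos: [0.4496, -0.3737, 0.1913]
tool_rot: [179.9, 0.2, -76.9]
force: [-0.1, 0.8, -1.7]
grip_width: 0.026
```

Request:
{"fn": "send_rows", "kwargs": {"steps": [[[0,0,0],[0,0,0],0.015],[[0,0,0],[0,0,0],0.015],[[0,0,0],[0,0,0],0.015],[[0,0,0],[0,0,0],0.015],[[0,0,0],[0,0,0],0.015]]}}

```text
time_s: 47.6
tool_pos: [0.4507, -0.3748, 0.1937]
tool_rot: [-180.0, 0.0, -76.9]
force: [-0.0, 0.3, -0.8]
grip_width: 0.0255
```

```bash
python3 - <<'E'
from h import *
o=st();w=snap('wrist','w37');p=o['tool_pos']
print('seat proj',proj(w,[p[0],p[1],.09]))
g=np.clip(w['pixels'].astype(float)*2.5,0,255).astype(np.uint8)
grid('w37b',g,(250,120,390,260),5.4,10)
E
```

```text
t47.60 [ 0.4507 -0.3748  0.1937] [-1.7997e+02  2.0000e-02 -7.6890e+01] F [-0.   0.3 -0.8] g0.0255
seat proj [318.05056731 189.18656394]
```

View pics/w37b.png

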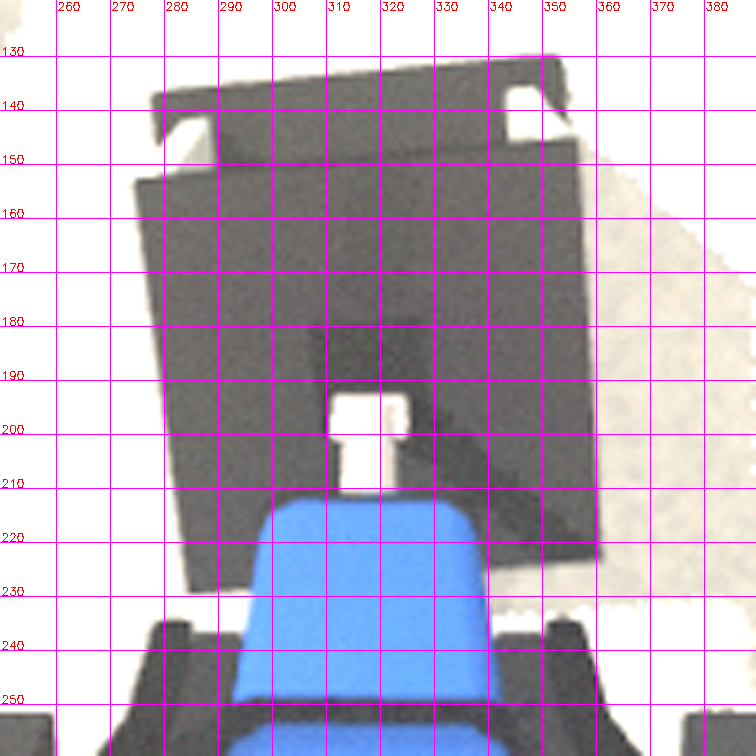

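Request:
{"fn": "send_rows", "kwargs": {"steps": [[[0,0,0.01],[0,0,0],0.015],[[0,0,0.02],[0,0,0],0.015],[[0,0,0.03],[0,0,0],0.015],[[0,0,0.04],[0,0,0],0.015],[[0,0,0.045],[0,0,0],0.015]]}}

```text
time_s: 48.07
tool_pos: [0.4496, -0.3738, 0.1461]
tool_rot: [179.9, 0.2, -76.9]
force: [-0.2, 0.3, -0.8]
grip_width: 0.026
```

Request:
{"fn": "send_rows", "kwargs": {"steps": [[[0,0,0.01],[0,0,0],0.015],[[0,0,0.02],[0,0,0],0.015],[[0,0,0.03],[0,0,0],0.015],[[0,0,0.036],[0,0,0],0.015],[[0,0,0.036],[0,0,0],0.015]]}}

```text
time_s: 48.48
tool_pos: [0.4497, -0.3738, 0.1106]
tool_rot: [179.9, 0.1, -76.9]
force: [0.3, 0.3, -1.9]
grip_width: 0.0261
```

```bash
python3 - <<'E'
from h import *
o=st()
E
```

```text
t48.48 [ 0.4497 -0.3738  0.1106] [ 1.7988e+02  1.4000e-01 -7.6900e+01] F [ 0.3  0.3 -1.9] g0.0261
```

Request:
{"fn": "send_rows", "kwargs": {"steps": [[[0,0,0.001],[0,0,0],0.015],[[0,0,0.003],[0,0,0],0.015],[[0,0,0.005],[0,0,0],0.015],[[0,0,0.007],[0,0,0],0.015],[[0,0,0.007],[0,0,0],0.015]]}}

```text
time_s: 48.9
tool_pos: [0.4505, -0.3745, 0.1052]
tool_rot: [-180.0, 0.1, -76.9]
force: [0.2, 0.4, -1.2]
grip_width: 0.0255
```

Request:
{"fn": "send_rows", "kwargs": {"steps": [[[0,0,0.001],[0,0,0],0.015],[[0,0,0.0015],[0,0,0],0.015],[[0,0,0.0015],[0,0,0],0.015],[[0,0,0.0015],[0,0,0],0.015],[[0,0,0.0015],[0,0,0],0.015]]}}

```text
time_s: 49.32
tool_pos: [0.4507, -0.3747, 0.1044]
tool_rot: [-180.0, 0.0, -76.9]
force: [-1.1, 1.2, 5.0]
grip_width: 0.026
```

Seated at TCP z .1044, the same height as at pick-up, with contact felt. I'll release.

Request:
{"fn": "send_rows", "kwargs": {"steps": [[[0,0,0],[0,0,0],0.03],[[0,0,0],[0,0,0],0.04],[[0,0,0],[0,0,0],0.05],[[0,0,0],[0,0,0],0.05],[[0,0,0],[0,0,0],0.05]]}}

```text
time_s: 49.73
tool_pos: [0.4504, -0.3746, 0.1037]
tool_rot: [180.0, 0.0, -76.9]
force: [-0.6, 0.3, -0.8]
grip_width: 0.0464
```

Request:
{"fn": "send_rows", "kwargs": {"steps": [[[0,0,-0.01],[0,0,0],0.05],[[0,0,-0.03],[0,0,0],0.05],[[0,0,-0.06],[0,0,0],0.05],[[0,0,-0.09],[0,0,0],0.055],[[0,0,-0.12],[0,0,0],0.06]]}}

```text
time_s: 50.15
tool_pos: [0.4502, -0.3748, 0.2258]
tool_rot: [-180.0, 0.0, -76.9]
force: [0.6, -0.4, 0.9]
grip_width: 0.0558
```

Request:
{"fn": "send_rows", "kwargs": {"steps": [[[0,0,-0.015],[0,0,0],0.06],[[0,0,-0.015],[0,0,0],0.06],[[0,0,-0.015],[0,0,0],0.06],[[0,0,-0.015],[0,0,0],0.06],[[0,0,-0.015],[0,0,0],0.06]]}}

```text
time_s: 50.57
tool_pos: [0.45, -0.374, 0.2377]
tool_rot: [179.9, 0.1, -76.9]
force: [0.4, 0.1, -0.6]
grip_width: 0.0594
```

```bash
python3 - <<'E'
from h import *
o=st();w=snap('wrist','w38')
grid('w38',w['pixels'],(220,120,420,290),3.8,10)
t=snap('top','t38')
hsv=cv2.cvtColor(t['pixels'],cv2.COLOR_RGB2HSV)
print(plane(w,317,196,.162))
E
```

```text
t50.57 [ 0.45   -0.374   0.2377] [ 1.7992e+02  1.3000e-01 -7.6890e+01] F [ 0.4  0.1 -0.6] g0.0594
[ 0.45108725 -0.37268318  0.162     ]
```

View pics/w38.png

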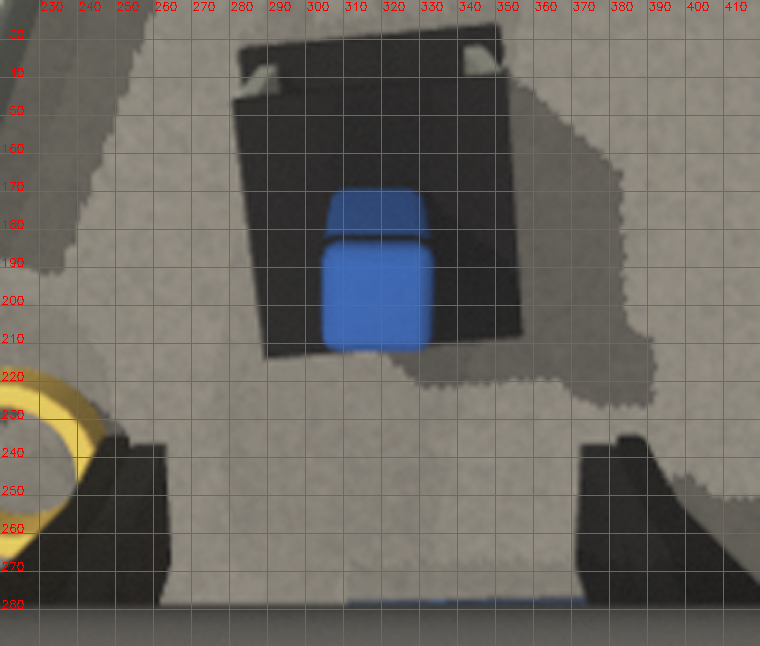

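```bash
python3 - <<'E'
from h import *
plan([(.455,-.31,.24,-50),(.46,-.24,.22,-20),(.4652,-.171,.16,10)])
E
```

```text
(0.455, -0.31, 0.24, -50) shift [-0.0614, -0.0194, -0.0022] turn [0.001, 0.0023, -0.4694] d=0.064 a=26.9
(0.46, -0.24, 0.22, -20) shift [-0.0504, -0.0488, 0.02] turn [0.0, 0.0, -0.5236] d=0.073 a=30.0
(0.4652, -0.171, 0.16, 10) shift [-0.0187, -0.0666, 0.06] turn [0.0, 0.0, -0.5236] d=0.092 a=30.0
```

Request:
{"fn": "send_rows", "kwargs": {"steps": [[[-0.012,-0.004,0],[0,0,-0.094],0.062],[[-0.025,-0.008,0],[0,0,-0.188],0.062],[[-0.037,-0.012,0],[0,0,-0.28],0.062],[[-0.049,-0.016,0],[0,0,-0.375],0.062],[[-0.0614,-0.0194,-0.002],[0.001,0.002,-0.469],0.062]]}}

```text
time_s: 51.08
tool_pos: [0.455, -0.3096, 0.2399]
tool_rot: [180.0, -0.0, -49.8]
force: [-0.6, 1.1, 0.3]
grip_width: 0.0618
```

Request:
{"fn": "send_rows", "kwargs": {"steps": [[[-0.01,-0.01,0],[0,0,-0.105],0.062],[[-0.02,-0.02,0.005],[0,0,-0.21],0.062],[[-0.03,-0.03,0.01],[0,0,-0.315],0.062],[[-0.04,-0.04,0.015],[0,0,-0.42],0.062],[[-0.0504,-0.0488,0.02],[0,0,-0.524],0.062]]}}

```text
time_s: 51.5
tool_pos: [0.4603, -0.2396, 0.22]
tool_rot: [180.0, -0.0, -19.7]
force: [0.7, 0.4, -0.9]
grip_width: 0.0618
```

Request:
{"fn": "send_rows", "kwargs": {"steps": [[[-0.004,-0.013,0.01],[0,0,-0.105],0.062],[[-0.008,-0.027,0.02],[0,0,-0.21],0.062],[[-0.012,-0.04,0.035],[0,0,-0.315],0.062],[[-0.016,-0.055,0.05],[0,0,-0.42],0.062],[[-0.0187,-0.0666,0.06],[0,0,-0.524],0.062]]}}

```text
time_s: 51.92
tool_pos: [0.4647, -0.17, 0.1589]
tool_rot: [-180.0, 0.0, 10.4]
force: [0.9, 0.7, -0.5]
grip_width: 0.062
```

Request:
{"fn": "send_rows", "kwargs": {"steps": [[[0,0,0],[0,0,0],0.062],[[0,0,0],[0,0,0],0.062],[[0,0,0],[0,0,0],0.062],[[0,0,0],[0,0,0],0.062],[[0,0,0],[0,0,0],0.062]]}}

```text
time_s: 52.33
tool_pos: [0.4661, -0.1728, 0.1616]
tool_rot: [179.9, -0.2, 9.9]
force: [0.6, 0.8, -0.0]
grip_width: 0.0621
```

```bash
python3 - <<'E'
from h import *
o=st();w=snap('wrist','w39');s=snap('scene','s39')
plan([(.4652,-.171,.046,10)])
print(proj(w,[.4652,-.171,.092]))
grid('w39',w['pixels'],(220,120,420,290),3.8,10)
grid('s39',s['pixels'],(175,240,330,370),4.5,10)
E
```

```text
t52.33 [ 0.4661 -0.1728  0.1616] [ 1.7991e+02 -1.5000e-01  9.8700e+00] F [ 0.6  0.8 -0. ] g0.0621
(0.4652, -0.171, 0.046, 10) shift [-0.0008, -0.0016, 0.1153] turn [0.0012, -0.0023, -0.0013] d=0.115 a=0.2
[317.87096657 198.5510198 ]
```

View pics/w39.png

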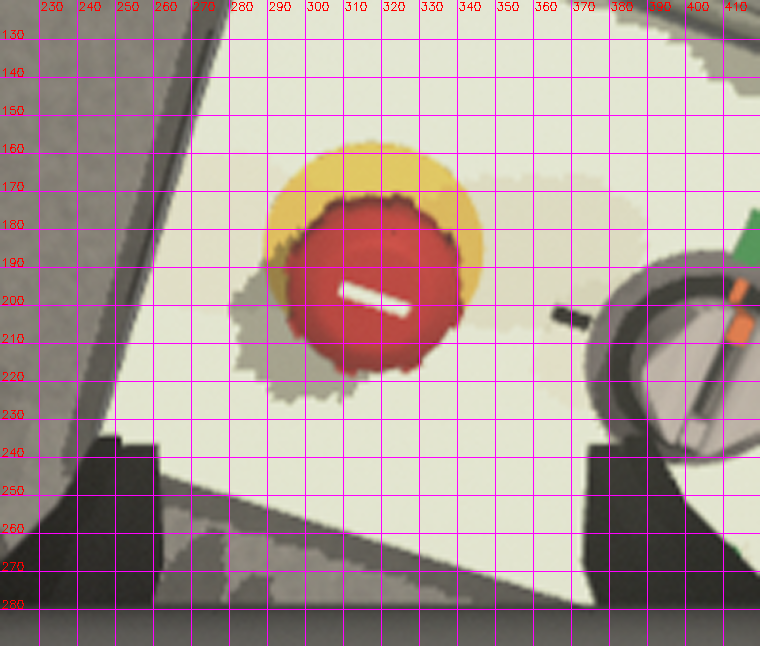

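View pics/s39.png

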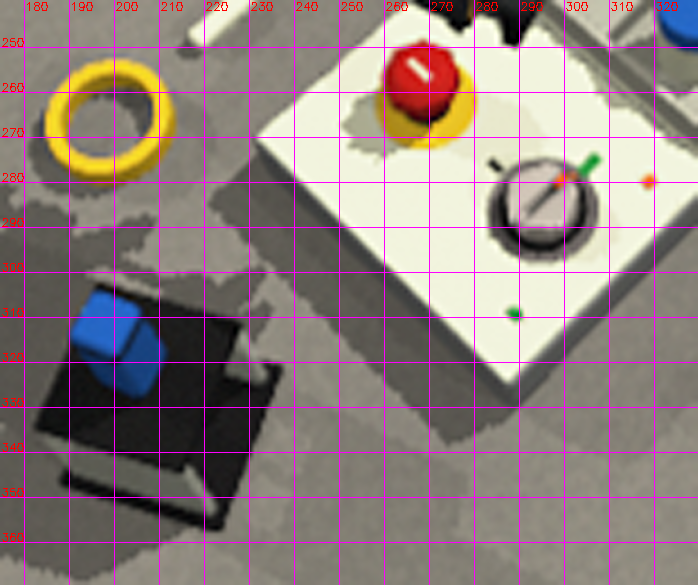

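Request:
{"fn": "send_rows", "kwargs": {"steps": [[[-0.0008,-0.0012,0.02],[0.001,-0.002,0],0.062],[[-0.0008,-0.0012,0.045],[0.001,-0.002,0],0.062],[[-0.0008,-0.0012,0.07],[0.001,-0.002,0],0.062],[[-0.0008,-0.0012,0.085],[0.001,-0.002,0],0.062],[[-0.0008,-0.0012,0.09],[0.001,-0.002,0],0.062]]}}

```text
time_s: 52.85
tool_pos: [0.4631, -0.1705, 0.0687]
tool_rot: [-180.0, 0.3, 10.0]
force: [-0.5, -0.0, -0.1]
grip_width: 0.0617
```

Request:
{"fn": "send_rows", "kwargs": {"steps": [[[0,0,0.008],[0,0,0],0.062],[[0,0,0.016],[0,0,0],0.062],[[0,0,0.024],[0,0,0],0.062],[[0,0,0.024],[0,0,0],0.062],[[0,0,0.024],[0,0,0],0.062]]}}

```text
time_s: 53.27
tool_pos: [0.465, -0.1707, 0.0469]
tool_rot: [-180.0, 0.0, 10.0]
force: [-0.2, 0.1, 0.4]
grip_width: 0.0623
```

```bash
python3 - <<'E'
from h import *
o=st()
plan([(.4652,-.171,.046,10)])
E
```

```text
t53.27 [ 0.465  -0.1707  0.0469] [-1.800e+02  4.000e-02  1.002e+01] F [-0.2  0.1  0.4] g0.0623
(0.4652, -0.171, 0.046, 10) shift [0.0002, 0.0003, 0.0009] turn [-0.0, 0.0008, 0.0003] d=0.001 a=0.0
```

Request:
{"fn": "send_rows", "kwargs": {"steps": [[[0,0,0],[0,0,0],0.055],[[0,0,0],[0,0,0],0.045],[[0,0,0],[0,0,0],0.038],[[0,0,0],[0,0,0],0.034],[[0,0,0],[0,0,0],0.034]], "grip_force": 15}}

```text
time_s: 53.68
tool_pos: [0.4662, -0.1704, 0.0473]
tool_rot: [180.0, -0.1, 10.0]
force: [1.8, -0.3, -2.1]
grip_width: 0.0387
```

Request:
{"fn": "send_rows", "kwargs": {"steps": [[[0,0,0],[0,0,0.05],0.034],[[0,0,0],[0,0,0.12],0.034],[[0,0,0],[0,0,0.2],0.034],[[0,0,0],[0,0,0.28],0.034],[[0,0,0],[0,0,0.36],0.034]]}}

```text
time_s: 54.1
tool_pos: [0.4662, -0.1705, 0.0473]
tool_rot: [-180.0, -0.1, -10.8]
force: [2.7, 0.5, 0.1]
grip_width: 0.0386
```

```bash
python3 - <<'E'
from h import *
o=st();print(o['wrist_torque']);w=snap('wrist','w40')
grid('w40',w['pixels'],(220,120,420,290),3.8,10)
E
```

```text
t54.10 [ 0.4662 -0.1705  0.0473] [-1.7999e+02 -1.1000e-01 -1.0800e+01] F [2.7 0.5 0.1] g0.0386
[-0.02702649 -0.41601835  0.05212353]
```

View pics/w40.png

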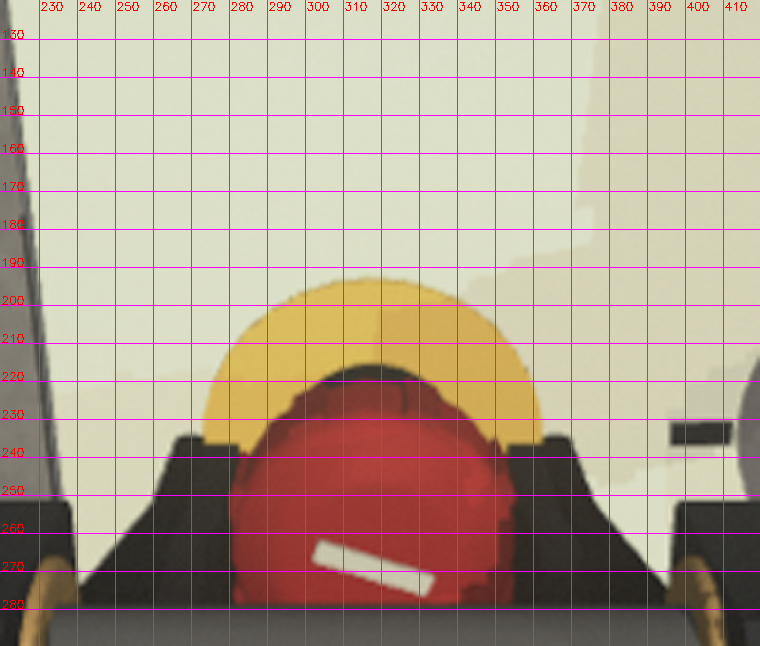

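Request:
{"fn": "send_rows", "kwargs": {"steps": [[[0,0,0],[0,0,0.07],0.034],[[0,0,0],[0,0,0.14],0.034],[[0,0,0],[0,0,0.21],0.034],[[0,0,0],[0,0,0.27],0.034],[[0,0,0],[0,0,0.27],0.034]]}}

```text
time_s: 54.57
tool_pos: [0.4663, -0.1705, 0.0477]
tool_rot: [-180.0, -0.1, -26.0]
force: [1.3, 1.3, 4.1]
grip_width: 0.0388
```

Request:
{"fn": "send_rows", "kwargs": {"steps": [[[0,0,0],[0,0,0.07],0.034],[[0,0,0],[0,0,0.14],0.034],[[0,0,0],[0,0,0.21],0.034],[[0,0,0],[0,0,0.27],0.034],[[0,0,0],[0,0,0.27],0.034]]}}

```text
time_s: 54.98
tool_pos: [0.4663, -0.1705, 0.0476]
tool_rot: [-179.9, -0.1, -41.4]
force: [2.1, 0.8, 4.7]
grip_width: 0.0385
```

```bash
python3 - <<'E'
from h import *
o=st();print(o['wrist_torque']);w=snap('wrist','w41')
grid('w41',w['pixels'],(220,120,420,290),3.8,10)
E
```

```text
t54.98 [ 0.4663 -0.1705  0.0476] [-1.7993e+02 -8.0000e-02 -4.1450e+01] F [2.1 0.8 4.7] g0.0385
[ 0.15436973 -0.3641578   0.03337766]
```

View pics/w41.png

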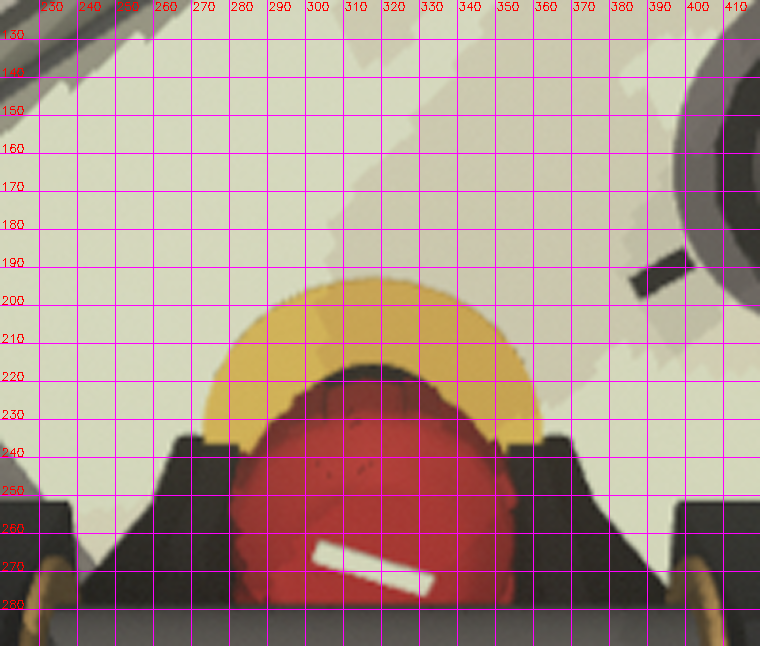

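Request:
{"fn": "send_rows", "kwargs": {"steps": [[[0,0,0],[0,0,0],0.05],[[0,0,0],[0,0,0],0.06],[[0,0,0],[0,0,0],0.064],[[0,0,0],[0,0,0],0.064],[[0,0,0],[0,0,0],0.064]]}}

```text
time_s: 55.45
tool_pos: [0.4641, -0.1707, 0.0464]
tool_rot: [179.9, 0.1, -41.5]
force: [0.5, 0.0, -0.3]
grip_width: 0.0615
```

Request:
{"fn": "send_rows", "kwargs": {"steps": [[[0,0,-0.01],[0,0,0],0.064],[[0,0,-0.03],[0,0,0],0.064],[[0,0,-0.06],[0,0,0],0.064],[[0,0,-0.1],[0,0,0],0.064],[[0,0,-0.13],[0,0,0],0.064]]}}

```text
time_s: 55.87
tool_pos: [0.465, -0.1716, 0.1797]
tool_rot: [-180.0, -0.1, -41.6]
force: [1.2, 1.1, 0.7]
grip_width: 0.0639
```

Request:
{"fn": "send_rows", "kwargs": {"steps": [[[-0.01,0.03,-0.01],[0,0,0],0.064],[[-0.02,0.06,-0.02],[0,0,0],0.064],[[-0.03,0.08,-0.02],[0,0,0],0.064],[[-0.03,0.08,-0.02],[0,0,0],0.064],[[-0.03,0.08,-0.02],[0,0,0],0.064]]}}

```text
time_s: 56.28
tool_pos: [0.3891, -0.2114, 0.1975]
tool_rot: [-179.8, -0.0, -41.7]
force: [0.3, 0.9, 0.5]
grip_width: 0.0639
```

```bash
python3 - <<'E'
from h import *
o=st();s=snap('scene','s42');w=snap('wrist','w42');t=snap('top','t42')
c=s;print(blobs(mask(c,(0,180,80),(5,255,255))),s['pixels'][246:274,268,0].tolist())
grid('s42',s['pixels'],(175,165,400,370),2.9,10)
save('s42z',s['pixels'],(245,190,365,300),6)
save('w42',w['pixels'])
save('t42',t['pixels'],(190,140,470,270),2.7)
E
```

```text
t56.28 [ 0.3891 -0.2114  0.1975] [-179.84   -0.    -41.68] F [0.3 0.9 0.5] g0.0639
[([268.0, 256.1], 182, [260, 248, 17, 17])] [238, 224, 188, 192, 197, 196, 200, 222, 234, 225, 209, 200, 196, 187, 178, 175, 140, 99, 89, 52, 2, 73, 142, 158, 220, 241, 225, 229]
```

View pics/s42.png

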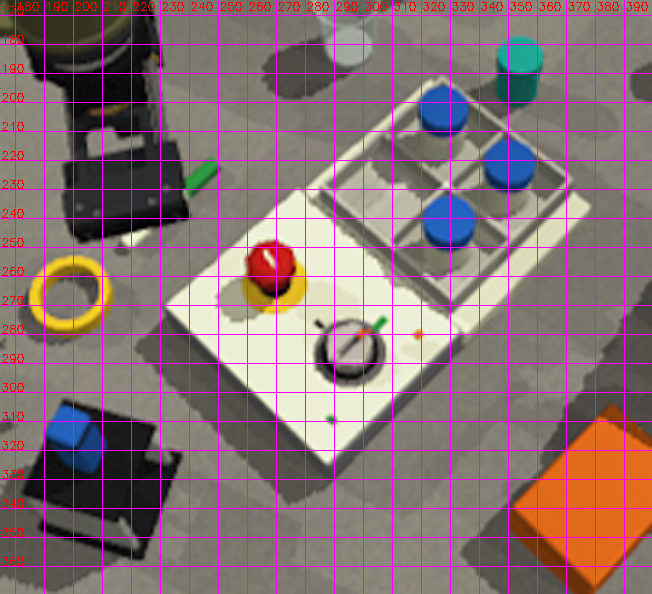

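View pics/s42z.png

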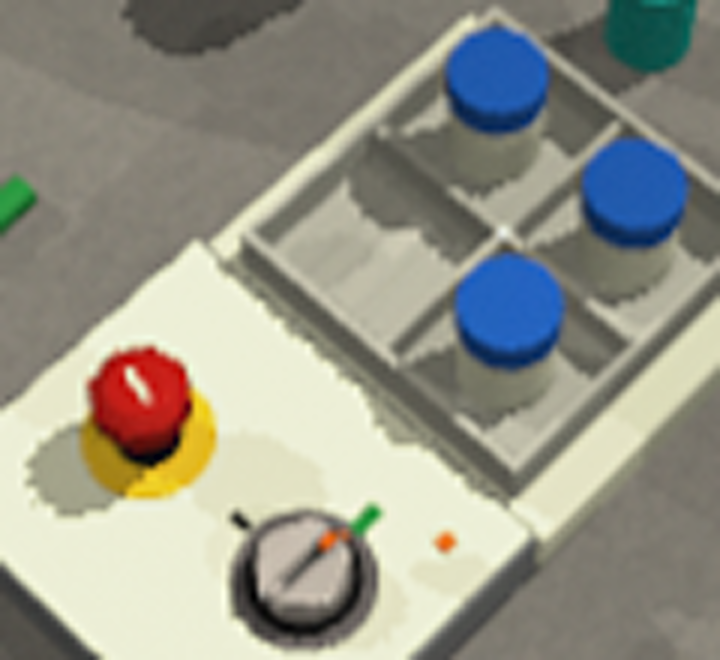

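View pics/t42.png

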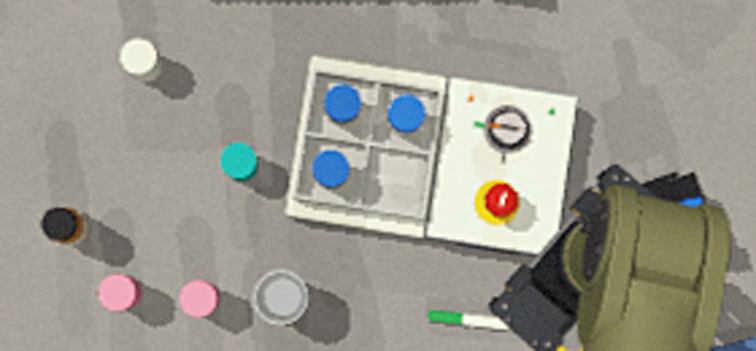

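Request:
{"fn": "send_rows", "kwargs": {"steps": [[[0,0,-0.02],[0,0,0],0.064],[[0,0,-0.04],[0,0,0],0.064],[[0,0,-0.05],[0,0,0],0.064],[[0,0,-0.05],[0,0,0],0.064],[[0,0,-0.05],[0,0,0],0.064]]}}

```text
time_s: 56.85
tool_pos: [0.39, -0.2104, 0.2465]
tool_rot: [179.9, 0.0, -41.5]
force: [0.6, 0.5, -1.3]
grip_width: 0.0639
```

Request:
{"fn": "send_rows", "kwargs": {"steps": [[[0,0,0],[0,0,0],0.064],[[0,0,0],[0,0,0],0.064],[[0,0,0],[0,0,0],0.064],[[0,0,0],[0,0,0],0.064],[[0,0,0],[0,0,0],0.064]]}}

```text
time_s: 57.27
tool_pos: [0.3894, -0.2105, 0.2465]
tool_rot: [180.0, 0.1, -41.5]
force: [0.0, -0.5, 0.6]
grip_width: 0.0641
```

```bash
python3 - <<'E'
from h import *
o=st();s=snap('scene','s43')
print(blobs(mask(s,(0,180,80),(5,255,255))),s['pixels'][246:274,268,0].tolist())
for b in blobs(mask(s,(105,150,60),(120,255,255)),40): print(b[:2])
a=np.hstack([load('s42')['pixels'][235:300,245:315],s['pixels'][235:300,245:315]]);save('s43z',a,None,5)
E
```

```text
t57.27 [ 0.3894 -0.2105  0.2465] [ 1.7997e+02  5.0000e-02 -4.1530e+01] F [ 0.  -0.5  0.6] g0.0641
[([267.9, 256.3], 179, [260, 248, 16, 17])] [239, 219, 181, 191, 198, 198, 201, 222, 234, 227, 206, 196, 196, 186, 177, 173, 145, 105, 92, 60, 2, 72, 200, 197, 220, 241, 227, 229]
([327.5, 203.0], 224)
([350.2, 221.7], 241)
([329.4, 241.4], 258)
([201.1, 315.9], 321)
```

View pics/s43z.png

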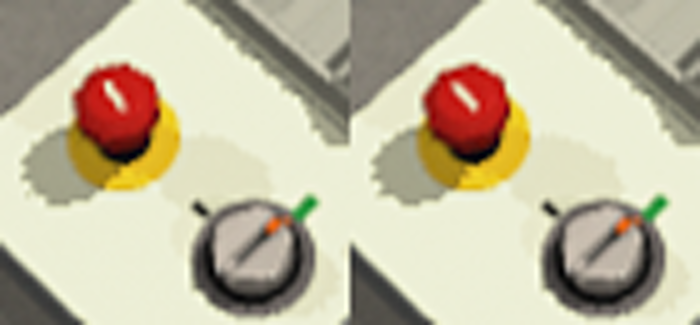

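```bash
python3 - <<'E'
from h import *
s=load('s43');s0=cv2.imread('pics/scene0.png')[:,:,::-1]
a=np.hstack([s0[290:365,175:245],s['pixels'][290:365,175:245]]);a=np.clip(a.astype(float)*1.8,0,255).astype(np.uint8);save('cmp2',a,None,5)
t=load('t42')
E
```

```text
(no output)
```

View pics/cmp2.png

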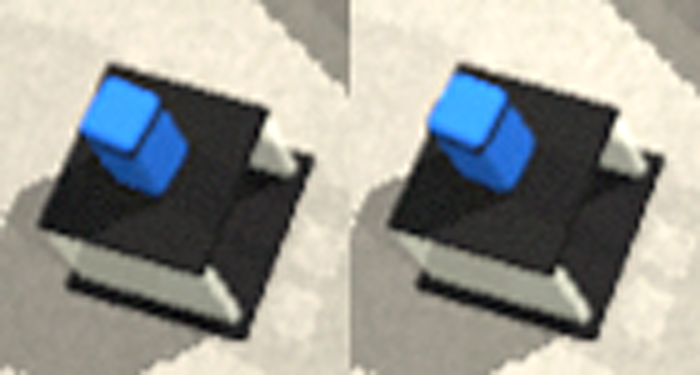

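```bash
python3 - <<'E'
from h import *
st();print(env.sign_off())
E
```

```text
t57.32 [ 0.3894 -0.2105  0.2467] [ 1.7997e+02  4.0000e-02 -4.1540e+01] F [ 0.7 -0.4 -0. ] g0.0638
the job is handed in; nothing more can be done
None
```

I did the whole job in the order asked and handed it in at 57 s. I got no verdict back, so the results below are from my own last checks.

- **Stop pressed:** the button latched, and the camera showed its head about 1.3 px lower than before. My first presses missed because the fingertips sit about 27 mm short of the reported TCP. I measured this by contact and allowed for it from then on.
- **Jars:** three blue-capped jars were present. All three stand upright in three of the tray's four pockets. The white-capped jar, the amber bottle, and the pink and turquoise look-alikes were not moved.
- **Selector:** I turned it only with the screwdriver, with the stop still down, until it stopped following the tool. The orange tip is at about −99.5°; I expected the far stop at −99°. The green mark reads about −98°, within measuring error.
- **Screwdriver:** it is back upright in its stand. It was released at the same height as at pick-up, with contact felt. In the camera image it sits about 1 mm sideways from where it started and is turned 90°, with no visible height change.
- **Stop released last:** I twisted it about 0.9 rad clockwise and let go. The button is up again; its position in the image matches the start. The head's twist was still springing back slowly in the last picture.

No check failed, and the robot was touching nothing at hand-in.

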